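Pack, pin and tag the terracotta caddy

ROBOT

A 6-joint arm with a two-finger parallel gripper is mounted at the origin on the work surface. World frame = base frame: x ahead of the robot, y to its left, z up, the work surface at z = 0. Lengths are in m, angles in rad, forces in N, time in s.
With the tool pointing down it reaches from about 0.3 to 0.875 m from the base axis. Payload 4.2 kg.
Tool frame: the origin (TCP) lies midway between the tips of the shut fingers; the grasp point (between the pads) lies 19 mm behind it; x points along the fingers, y is the direction in which the jaws open and shut, and the axes are right-handed (so a half turn about x gives the same grasp; the last joint's range is limited). The gripper opens to 85 mm and grips with 20 to 120 N. Pads are 22 mm wide; open, the fingers measure 114 mm over their backs; the gripper's body (76 mm by 85 mm) begins 54 mm behind the grasp point. The pads swing forward as they close: fully open they stand 13 mm farther back than shut.
Start: joints at [1.124, 0.32, 1.565, -0, 1.257, -0.02], TCP at [0.238, 0.523, 0.231] pointing down, gripper open.
Joint ranges: [-3.11, 3.11], [-0.84, 2.01], [0.21, 2.61], [-1.34, 4.49], [0.05, 2.63], [-2.56, 2.56]. Speed limits (rad/s): [2.57, 2.57, 3.14, 3.14, 3.14, 3.14].

INTERFACE

Orientations are given as a rotation vector (axis times angle).
In Python, from cell import bot gives the robot as it stands.
- The arm moves only by the tool apply_moves, never from a script. Its argument "rows" is a list of rows, each a list of 2 entries, a list of its own where there are three numbers: the shift along the tool's x, y, z in cm, then the turn about the tool's x in degrees. A call has 1 to 10 rows; each row shifts and turns the pose as measured when the row begins, along the tool's axes as they then stand; what a row does not reach is not made up. A row lasts 1/10 s, in which the tool goes at most 50 mm and 8.59 degrees, less where a joint would pass 70% of its speed; a pose out of reach is approached as far as the arm can. A call with a gripper value outside its range is refused whole. "fingers" is the closure, from -1 (fully open) to 1 (shut), so that 0 is half open, set as the call begins (left out, the last holds). The fingers move at their own pace and stop on an object; the grip force is fixed at half the most. Time passes only in rows, so rows that do not move let the fingers close. It gives the time, the measured TCP pose, the force and the opening at its end, in the units of the state.
- bot.get_obs(): the state, without advancing time (a new reading comes with each control period).
- bot.read_camera(name): name is "scene" or "top" or "wrist"; returns a dict with "frame" (480x640x3 uint8, red, green, blue), "fx", "fy", "cx", "cy" (pixels), "position" and "attitude" of the camera in the world. Camera axes: x right, y up, looking along -z (the intrinsics and any distortion apply to the point x, -y, -z); pixel columns grow to the right and rows downward; lengths in m; the calibration is good to about 2 mm. The wrist camera is an equidistant fisheye: a pixel r from the principal point sees the ray r / f radians off the axis. A picture is of the moment at which its call begins. There is no depth.
- bot.sign_off(): hands the job in, once; it reports no verdict.
Trained networks look in a picture, given as the dict that the camera call returned (one of the last four; its "shot" number tells which), for a name from the list of things; names that differ only in an ending like _2 or _b are one class to them, and where a whole thing is asked for, a point or a joint stands for the part that bears it (a point fixed in the world has none). Each returns a list of dicts, best first, with "conf" (0 to 1); they miss things now and then, are a little off and sometimes report something else, mostly with a low value. They report only what shows in the picture. A call takes as long as a camera call. They do not tell look-alikes from the thing itself.
- bot.spot_in(picture, label): "position" ([x, y, z] in m, in world coordinates, good to about 4 mm: the middle of the surface that is visible of it).
- bot.masks_of(picture, label): "pixels" (480x640 bool, what is visible of it).
The state is a dict: "clock": time; "q": joint angles; "joint_velocities": joint speeds; "tau": joint torques, N m; "eef_pos": TCP position; "ee_rot": TCP orientation; "ft_force": force on the tool from outside, world axes, zero at the start; "torque": the same for the moment, N m; "finger_gap": opening from 0.0 (shut) to 1.0 (fully open).
Only numpy, scipy, OpenCV 4.12 (cv2) and the standard library are available. Lean on these libraries where they do the work, as an engineer would, in place of code of your own. Each camera call takes 0.05 s, during which the arm holds its last target.

TASK

Pack up the caddy for carrying: stand the steel measuring cup upright inside it, then close the lid, then swing the hasp fully closed over its staple and drop the red-handled pin right home through the staple loop. Also snap every tag clip that is out on the bench onto the caddy's steel eyes, one to an eye and in whatever order you like, each pressed right down so that its sprung gate has shut beneath the bar and it stands upright on the ledge. Do not disturb the glass tumbler or the spice jar.

Things in the scene. Friction and masses are not known exactly. Their poses are not given: they have to be found in the camera images.
- lid (a joint): caddy lid, rad: 0 = shut, up to 1.95 = leaning back past upright on its stop (so at the start). Hinged along the caddy's -y top edge, 83 mm from the caddy's middle, 92 mm above the table; terracotta, 168 x 168 x 8 mm, 0.22 kg. Soft-close: once pushed over past upright (below about 1.45) it sinks shut by itself in a few seconds
- lid_edge (a point): middle of the lid's free edge, opposite its hinge, 167 mm from the hinge line. Its axes are the lid's: y from hinge to free edge, z out of the lid's outer face (up when shut), x along the hinge
- staple (a point): in the staple loop's opening (midway across, 14 mm from its front bar), level with the loop's top face. Steel loop on the lid's front, level when the lid is shut: then 65 mm above the table, 20 to 60 mm out from the caddy's front wall; opening 18 mm (along y) x 32 mm (along x) with the hasp closed, bars 7 to 8 mm wide, 10 mm deep. The shut lid's top is 100 mm above the table, its front edge 34 mm behind this point
- hasp (a joint): steel hasp, rad: 0 = closed flat along the caddy's front with its slot over the staple, grows as it swings out towards the robot, up to 1.3. Upright hinge with light friction (about 0.5 N at the tip); it stays where left
- hasp_hinge (a point): hasp's upright hinge, at the -y end of the caddy's front, 97 mm in front of and 72 mm to the -y side of the caddy's middle, 60 mm above the table. Its axes turn with the hasp: y along the arm to its tip, x across it (towards the caddy when closed)
- hasp_tip (a point): free end of the hasp arm, 130 mm from the hinge, 60 mm above the table. The arm is 6 mm thick and 30 mm high (45 to 75 mm above the table); its last 30 mm are plain plate, clear beside the staple when closed
- caddy_floor (a point): centre of the inner floor of the terracotta plastic caddy (fixed): 160 x 160 mm, 90 mm high, walls 5 mm, inside 150 x 150 mm, floor 5 mm above the table. Its axes are the caddy's: -x is the front (hasp and staple), -y the lid's hinge side, +y the side with the low ledge and the eyes
- eye1 (a point): middle of the level top bar of steel eye 1 of three in a row (100 mm apart, eye1 nearest the box): rigid upright loops on the caddy's side ledge. The bar runs along the caddy's y, 8 mm thick, its centre 62 mm above the table and 54 mm above the ledge (8 mm thick, reaching 50 mm to either side of the bar); 80 mm clear between the loop's legs. Axes as the caddy's
- eye2 (a point): middle of the level top bar of steel eye 2 of three in a row (100 mm apart, eye1 nearest the box): rigid upright loops on the caddy's side ledge. The bar runs along the caddy's y, 8 mm thick, its centre 62 mm above the table and 54 mm above the ledge (8 mm thick, reaching 50 mm to either side of the bar); 80 mm clear between the loop's legs. Axes as the caddy's
- eye3 (a point): middle of the level top bar of steel eye 3 of three in a row (100 mm apart, eye1 nearest the box): rigid upright loops on the caddy's side ledge. The bar runs along the caddy's y, 8 mm thick, its centre 62 mm above the table and 54 mm above the ledge (8 mm thick, reaching 50 mm to either side of the bar); 80 mm clear between the loop's legs. Axes as the caddy's
- clip_a_tag (a point): tag clip a (blue tag), may be absent: black snap hook standing on its feet, mouth down, 88 mm long (x), 34 mm thick (y; feet 56 mm), 112 mm high, 0.18 kg. On top, as handle, an upright tag 44 (x) x 12 (y) x 36 mm high; this point is the tag's centre, 94 mm above the underside. Window 48 mm high below the spine; the mouth in the underside runs from x = -16 to +13 mm, shut by the gate
- clip_b_tag (a point): tag clip b (yellow tag), may be absent: black snap hook standing on its feet, mouth down, 88 mm long (x), 34 mm thick (y; feet 56 mm), 112 mm high, 0.18 kg. On top, as handle, an upright tag 44 (x) x 12 (y) x 36 mm high; this point is the tag's centre, 94 mm above the underside. Window 48 mm high below the spine; the mouth in the underside runs from x = -16 to +13 mm, shut by the gate
- clip_c_tag (a point): tag clip c (green tag), may be absent: black snap hook standing on its feet, mouth down, 88 mm long (x), 34 mm thick (y; feet 56 mm), 112 mm high, 0.18 kg. On top, as handle, an upright tag 44 (x) x 12 (y) x 36 mm high; this point is the tag's centre, 94 mm above the underside. Window 48 mm high below the spine; the mouth in the underside runs from x = -16 to +13 mm, shut by the gate
- gate_a (a joint): sprung gate of clip a, rad: 0 = shut, grows as pressed inward (up). A bar along the clip's y that is pushed up into the mouth within 8 mm of x = 0 swings it up (3 to 8 N); once the bar is 52 mm above the underside it has snapped shut beneath. Lowered over an eye until its feet stand on the ledge (bar 54 mm above the underside), the clip is fully on and stands by itself, either way round
- gate_b (a joint): sprung gate of clip b, rad: 0 = shut, grows as pressed inward (up). A bar along the clip's y that is pushed up into the mouth within 8 mm of x = 0 swings it up (3 to 8 N); once the bar is 52 mm above the underside it has snapped shut beneath. Lowered over an eye until its feet stand on the ledge (bar 54 mm above the underside), the clip is fully on and stands by itself, either way round
- gate_c (a joint): sprung gate of clip c, rad: 0 = shut, grows as pressed inward (up). A bar along the clip's y that is pushed up into the mouth within 8 mm of x = 0 swings it up (3 to 8 N); once the bar is 52 mm above the underside it has snapped shut beneath. Lowered over an eye until its feet stand on the ledge (bar 54 mm above the underside), the clip is fully on and stands by itself, either way round
- pin_grip (a point): retaining pin, upright in its stand at the start: point on its axis, in its round red handle (22 mm thick, 70 mm long from the collar up), 40 mm above the collar's top face. z up. 120 mm long in all, 80 g
- pin_collar (a point): underside of the pin's steel collar (30 mm wide, 5 mm thick), on the axis, 45 mm below pin_grip; below it the round shank, 12 mm thick, 45 mm long. Dropped home, the collar lies on the staple's top face
- stand_top (a point): top centre of the bamboo block (64 x 64 x 65 mm, fixed) with a hole 18 mm wide in which the pin stands, its collar on the top
- cup_center (a point): centre of the steel measuring cup, half-way up: 60 mm high, 56 mm wide at the rim, 52 mm at the foot, open at the top; flat handle 12 mm wide, 4 mm thick, 56 mm up, reaching out to 62 mm from the axis along the cup's +y; 0.11 kg
- tumbler_mid (a point): upturned glass tumbler, 105 mm high, 76 mm wide at the mouth below; its centre half-way up. A bystander, as are the mug, oil bottle, canisters, scale, tray and spatula
- jar: spice jar with a wooden cap, 60 mm wide, 100 mm high, beyond the eyes; origin at its underside. A bystander
Mind the look-alikes: they are no part of the job. What is shaped like the part that bears clip_b_tag but orange or purple is not meant.

How it is judged:
By the outcome, as a careful person would: the job done as asked, in the order asked, and still so for the second after the job is handed in, with the robot touching nothing.
Of clip_a, clip_b, clip_c only 2 to 3 are there at a start; the rules pass over those that are not, and their reading is None.
At some moment in a run one of cup, clip_a, clip_b, clip_c may be knocked a few centimetres aside while the robot is not near it.
It also fails if it takes over 210 s, if anything falls off the work surface, if the arm or the gripper's body presses on something with over 40 N, if the wrist force passes 120 N, or if a joint passes its speed limit or range.

## Working session

There is one attempt and no reset: what is moved stays moved. The work goes in short steps, Python scripts to look and compute and a tool call to move; the robot and the scene stay as the last step left them, time stands still between calls to the robot, and variables do not carry over. Pictures are saved under pics/ and viewed, and the job is handed in when it is done.

Besides the shell and the picture viewer there is one more tool, called after "Request:" by a JSON object that holds its "op" and its "data". apply_moves: Moves the arm, as the interface text tells. Its arguments: {"type":"object","properties":{"rows":{"type":"array"},"fingers":{"type":"number"}},"required":["rows"]}

```bash
ls; mkdir -p pics; cat > h.py <<'E'
import numpy as np, cv2
from scipy.spatial.transform import Rotation as R
from cell import bot
np.set_printoptions(precision=4,suppress=True)
def att(p):
    a=np.array(p["attitude"],float)
    if a.shape==(3,3): return a
    return R.from_rotvec(a).as_matrix() if a.size==3 else R.from_quat(a).as_matrix()
def save(p,name,crop=None,scale=1):
    f=p["frame"][:,:,::-1]
    if crop: x0,y0,x1,y1=crop; f=f[y0:y1,x0:x1]
    if scale!=1: f=cv2.resize(f,None,fx=scale,fy=scale,interpolation=cv2.INTER_CUBIC)
    cv2.imwrite("pics/"+name+".png",f)
def proj(p,X,fish=False):
    c=att(p).T@(np.array(X)-p["position"]); x,y,z=c[0],-c[1],-c[2]
    if fish:
        r=np.hypot(x,y); t=np.arctan2(r,z); k=t/max(r,1e-9)
        return p["cx"]+p["fx"]*x*k,p["cy"]+p["fy"]*y*k
    return p["cx"]+p["fx"]*x/z,p["cy"]+p["fy"]*y/z
def ray(p,u,v,fish=False):
    a=(u-p["cx"])/p["fx"]; b=(v-p["cy"])/p["fy"]
    if fish:
        t=np.hypot(a,b); s=np.sin(t)/max(t,1e-9); d=np.array([a*s,-b*s,-np.cos(t)])
    else: d=np.array([a,-b,-1.])
    d=att(p)@d; return np.array(p["position"]),d/np.linalg.norm(d)
def atz(p,u,v,z,fish=False):
    o,d=ray(p,u,v,fish); return o+d*(z-o[2])/d[2]
def tri(rays):
    A=np.zeros((3,3));b=np.zeros(3)
    for o,d in rays:
        M=np.eye(3)-np.outer(d,d);A+=M;b+=M@o
    return np.linalg.solve(A,b)
E
python3 - <<'E'
from h import *
o=bot.get_obs(); print(o)
for n in ["scene","top","wrist"]:
    p=bot.read_camera(n); save(p,n+"0"); print(n,{k:v for k,v in p.items() if k!="frame"})
E
```

```text
pics
{'clock': 0.0, 'q': array([ 1.124 ,  0.3203,  1.5657,  0.    ,  1.2574, -0.02  ]), 'joint_velocities': array([ 0.0001,  0.0021, -0.0009,  0.0001, -0.0014, -0.0006]), 'tau': array([  0.0018, -41.5538, -23.4163,   0.0003,   0.0082,  -0.    ]), 'eef_pos': array([0.2378, 0.523 , 0.2305]), 'ee_rot': array([ 0.3334,  1.5452, -0.3361]), 'ft_force': array([-0.0732,  0.1086, -0.5243]), 'torque': array([ 0.055 , -0.0111,  0.0126]), 'finger_gap': 0.9958024827702073}
scene {'fx': 560.9575684932926, 'fy': 560.9575684932926, 'cx': 322.59089096555215, 'cy': 241.8653302182723, 'position': array([ 1.4025, -0.2682,  0.7818]), 'attitude': array([0.8022, 0.5778, 1.149 ]), 'shot': 1}
top {'fx': 452.1212686373559, 'fy': 452.1212686373559, 'cx': 317.7219387368733, 'cy': 239.9766560519424, 'position': array([ 0.3898, -0.0084,  1.0738]), 'attitude': array([ 0.1487, -0.1219, -1.5436]), 'shot': 2}
wrist {'fx': 371.64829954431775, 'fy': 371.64829954431775, 'cx': 317.7626211571548, 'cy': 241.42846508697437, 'position': array([0.1703, 0.5523, 0.3722]), 'attitude': array([-0.26  , -0.1646,  1.136 ]), 'shot': 3}
```

View pics/scene0.png

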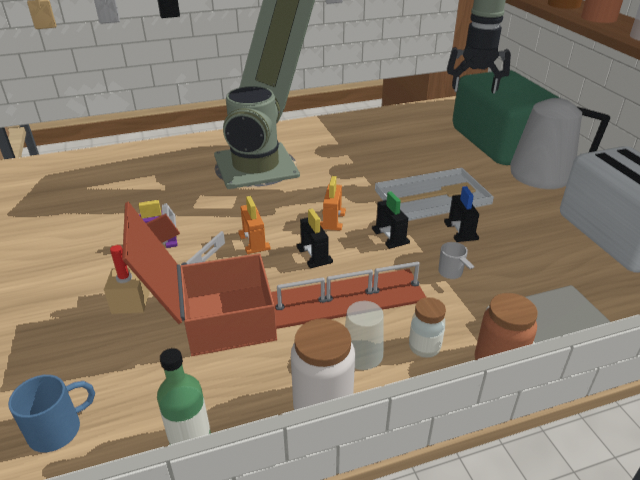

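View pics/top0.png

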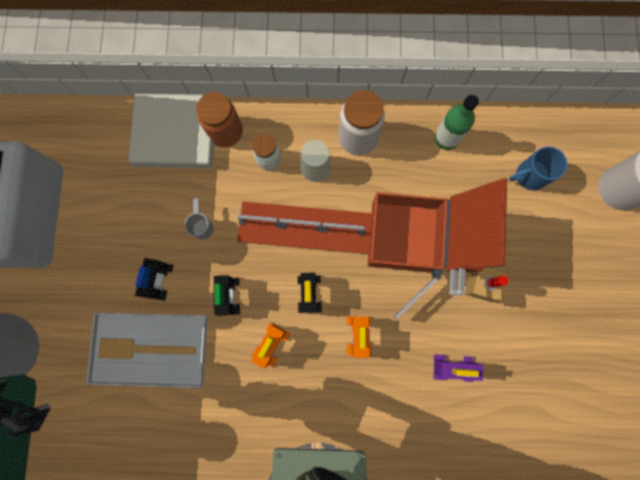

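View pics/wrist0.png

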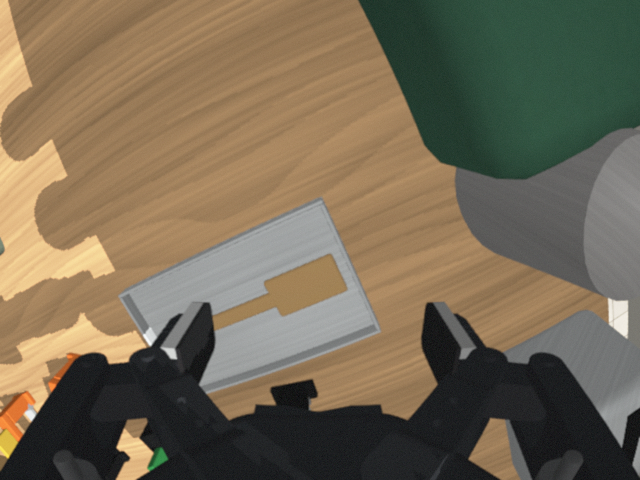

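The black clips with blue (152,278), green (226,295) and yellow (310,292) tags in the top view are the ones meant. The bodies at (268,345) and (360,337) are orange and the one at (458,368) is purple, so those are the look-alikes.

```bash
python3 - <<'E'
from h import *
t=bot.read_camera("top"); s=bot.read_camera("scene")
for l in ["caddy_floor","eye1","clip_a_tag","pin_grip","pin_collar","stand_top","cup_center","hasp_tip","hasp_hinge","lid_edge","staple","tumbler_mid","jar"]:
    for n,p in (("top",t),("scene",s)):
        try: print(l,n,[(np.round(d["position"],3).tolist(),round(d["conf"],2),tuple(np.round(proj(p,d["position"])).astype(int).tolist())) for d in bot.spot_in(p,l)[:7]])
        except Exception as e: print(l,n,e)
save(t,"topa",(100,180,420,400),2.5); save(t,"topb",(340,160,560,320),3.5)
o=bot.get_obs(); print(R.from_rotvec(o["ee_rot"]).as_matrix(), o["eef_pos"])
E
```

```text
caddy_floor top []
caddy_floor scene [([0.597, -0.177, 0.047], 0.57, (234, 302))]
eye1 top [([0.591, -0.197, 0.01], 0.76, (406, 235)), ([0.742, 0.025, 0.104], 0.46, (313, 160))]
eye1 scene [([0.598, -0.179, 0.044], 0.84, (233, 304)), ([0.576, -0.301, 0.188], 0.66, (153, 250))]
clip_a_tag top [([0.469, 0.387, 0.072], 0.69, (148, 278)), ([0.59, -0.198, 0.009], 0.59, (406, 236))]
clip_a_tag scene [([0.494, 0.383, 0.052], 0.87, (465, 218))]
pin_grip top [([0.481, -0.359, 0.116], 0.74, (492, 279))]
pin_grip scene [([0.485, -0.369, 0.102], 0.6, (121, 265)), ([0.576, -0.305, 0.181], 0.33, (151, 254))]
pin_collar top [([0.741, 0.023, 0.104], 0.64, (314, 160)), ([0.475, -0.364, 0.116], 0.56, (494, 282))]
pin_collar scene [([0.483, -0.371, 0.103], 0.86, (120, 264))]
stand_top top [([0.47, -0.359, 0.063], 0.96, (484, 286))]
stand_top scene [([0.505, -0.372, 0.042], 0.57, (126, 295))]
cup_center top [([0.606, 0.302, 0.032], 0.78, (196, 223)), ([0.589, -0.195, 0.01], 0.59, (405, 236)), ([0.476, 0.388, 0.015], 0.17, (157, 278))]
cup_center scene [([0.61, 0.285, 0.043], 0.97, (451, 259)), ([0.6, -0
[... 388 characters left out ...]
58, -0.307, 0.183], 0.76, (150, 255)), ([0.432, -0.199, 0.068], 0.39, (207, 246))]
staple top [([0.571, -0.302, 0.188], 0.55, (474, 230))]
staple scene [([0.582, -0.3, 0.185], 0.7, (154, 253))]
tumbler_mid top [([0.742, 0.022, 0.104], 0.85, (315, 160)), ([0.477, -0.365, 0.114], 0.47, (495, 281))]
tumbler_mid scene [([0.784, 0.022, 0.083], 0.79, (368, 332))]
jar top [([0.762, 0.141, 0.099], 0.88, (262, 151)), ([0.594, -0.193, 0.011], 0.41, (404, 234))]
jar scene [([0.796, 0.127, 0.068], 0.67, (425, 328)), ([0.597, -0.178, 0.04], 0.62, (233, 305)), ([0.474, 0.029, 0.053], 0.15, (316, 243))]
[[ 0.0001  0.4139  0.9103]
 [ 0.0001  0.9103 -0.4139]
 [-1.      0.0001  0.    ]] [0.238  0.5234 0.2314]
```

View pics/topa.png

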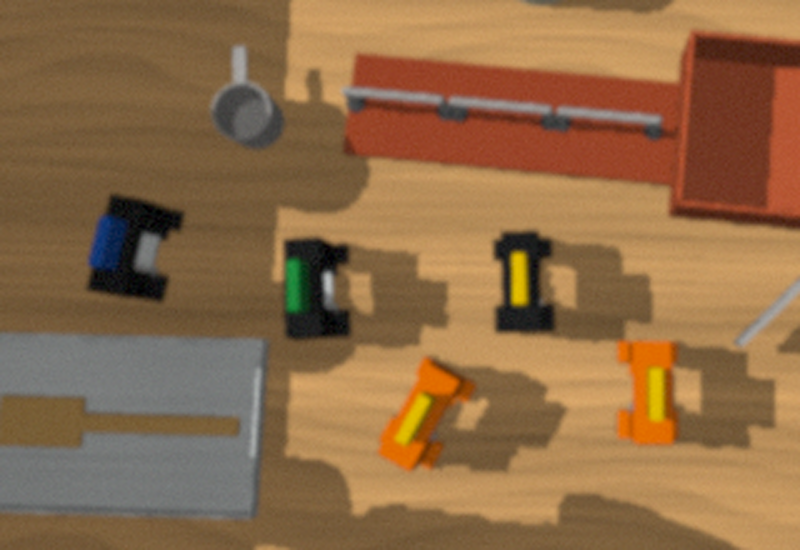

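View pics/topb.png

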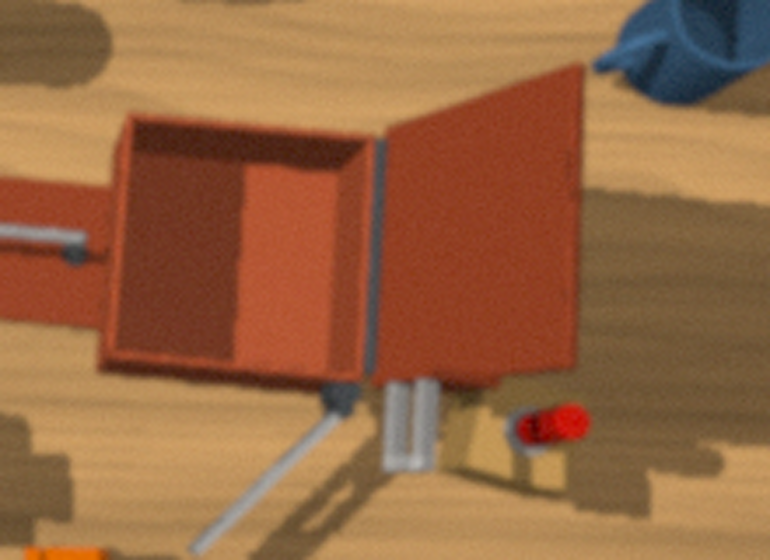

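```bash
python3 - <<'E'
from h import *
t=bot.read_camera("top"); s=bot.read_camera("scene")
cb=lambda u,v:(340+u/3.5,160+v/3.5); ca=lambda u,v:(100+u/2.5,180+v/2.5)
for n,(u,v),z in [("rimTL",cb(130,115),.09),("rimBL",cb(105,360),.09),("rimBR",cb(367,380),.09),("rimTR",cb(383,136),.09),
 ("barL",ca(347,92),.066),("barR",ca(660,120),.066),("seam32",ca(443,101),.066),("seam21",ca(553,111),.066),
 ("ledgeTL",ca(356,55),.008),("ledgeBL",ca(346,153),.008),("haspTip",cb(193,552),.075),("haspHinge",cb(340,398),.075),("pintop",cb(572,422),.14),
 ("blue",ca(108,243),.112),("green",ca(296,287),.112),("yellow",ca(519,279),.112),("cup",ca(243,113),.06),("cuphandle",ca(238,50),.056)]:
    print(n,atz(t,u,v,z))
save(s,"sc1",(180,160,500,360),2.5); 
for k,n in enumerate("abc"):
  pass
ms=bot.masks_of(t,"clip_a_tag"); print([(m["conf"],np.argwhere(m["pixels"]).mean(0)[::-1]) for m in ms])
E
```

```text
rimTL [ 0.6717 -0.1203  0.09  ]
rimBL [ 0.5131 -0.105   0.09  ]
rimBR [ 0.5043 -0.2676  0.09  ]
rimTR [ 0.661  -0.2815  0.09  ]
barL [0.6155 0.193  0.066 ]
barR [ 0.5955 -0.0934  0.066 ]
seam32 [0.6089 0.1046 0.066 ]
seam21 [0.6017 0.004  0.066 ]
ledgeTL [0.6656 0.1978 0.008 ]
ledgeBL [0.5686 0.2023 0.008 ]
haspTip [ 0.3963 -0.1615  0.075 ]
haspHinge [ 0.4942 -0.2543  0.075 ]
pintop [ 0.4764 -0.3735  0.14  ]
blue [0.4686 0.3819 0.112 ]
green [0.4349 0.218  0.112 ]
yellow [0.4461 0.0289 0.112 ]
cup [0.5951 0.289  0.06  ]
cuphandle [0.6557 0.2991 0.056 ]
[(0.6, array([151.8678, 278.8341])), (0.38, array([476.0354, 231.0788]))]
```

View pics/sc1.png

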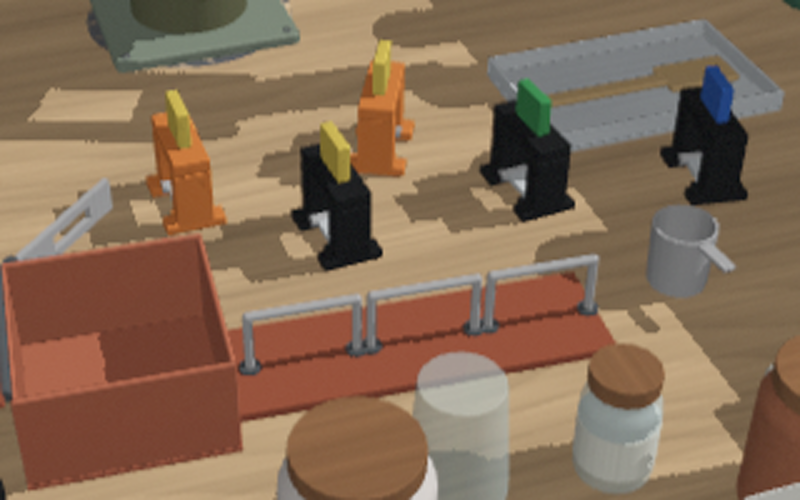

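```bash
cat >> h.py <<'E'
from scipy.optimize import minimize
HUE={"a":(105,130),"b":(22,35),"c":(50,85)}
def tagmask(p,k,near,rad=25):
    hsv=cv2.cvtColor(p["frame"],cv2.COLOR_RGB2HSV); lo,hi=HUE[k]
    m=((hsv[...,0]>=lo)&(hsv[...,0]<=hi)&(hsv[...,1]>(170 if k=='b' else 130))&(hsv[...,2]>50)).astype(np.uint8)
    yy,xx=np.mgrid[:480,:640]; m[(xx-near[0])**2+(yy-near[1])**2>rad**2]=0
    n,l,st,c=cv2.connectedComponentsWithStats(m)
    if n<2: return m
    i=1+np.argmax(st[1:,4]); return (l==i).astype(np.uint8)
def boxsil(p,x,y,yaw,z0,fish,dims=(.044,.012,.036),S=4):
    P=[]
    c,s=np.cos(yaw),np.sin(yaw)
    for a in(-.5,.5):
        for b in(-.5,.5):
            for q in(0,1):
                X=(x+c*a*dims[0]-s*b*dims[1],y+s*a*dims[0]+c*b*dims[1],z0+q*dims[2])
                P.append(proj(p,X,fish))
    return cv2.convexHull(np.array(P,np.float32))
def fittag(views,x,y,yaw,z0=.076):
    # views: list of (p,mask,fish)
    def cost(v):
        t=0
        for p,m,f in views:
            h=boxsil(p,v[0]/100,v[1]/100,v[2]/5,z0,f)
            S=4; x0,y0=np.floor(h[:,0].min(0)-12); mm=cv2.moments(m,True)
            x0=int(mm['m10']/mm['m00'])-70;y0=int(mm['m01']/mm['m00'])-70
            x0=max(x0,0);y0=max(y0,0)
            sub=cv2.resize(m[y0:y0+140,x0:x0+140].astype(np.float32),None,fx=S,fy=S,interpolation=cv2.INTER_LINEAR)
            r=np.zeros(sub.shape,np.uint8)
            cv2.fillConvexPoly(r,np.round(((h[:,0]+.5-[x0,y0])*S-.5)*16).astype(np.int32),1,shift=4)
            t+=1-np.minimum(r,sub).sum()/np.maximum(r,sub).sum()
        return t/len(views)
    best=None
    for dy in(-.35,-.15,0,.15,.35):
        r=minimize(cost,[x*100,y*100,(yaw+dy)*5],method="Nelder-Mead",options=dict(initial_simplex=np.array([[x*100,y*100,(yaw+dy)*5]]*4)+np.array([[0,0,0],[.6,0,0],[0,.6,0],[0,0,.6]]),maxiter=150))
        if best is None or r.fun<best.fun: best=r
    return best.x[0]/100,best.x[1]/100,best.x[2]/5,best.fun
def go(tx,ty,tz,psi):
    """print tool-frame displacement to target tcp and tool-y angle psi (deg); shifts given both in current axes and, after turn, in final axes"""
    o=bot.get_obs(); M=R.from_rotvec(o["ee_rot"]).as_matrix(); e=np.array(o["eef_pos"])
    cur=np.degrees(np.arctan2(M[1,1],M[0,1])); d=((psi-cur+90)%180)-90
    D=np.array([tx,ty,tz])-e; c,s=np.cos(np.radians(cur+d)),np.sin(np.radians(cur+d))
    N=np.array([[0,c,s],[0,s,-c],[-1,0,0]])
    print("pos",e,"psi",round(cur,2),"turn",round(-d,2),"| shift now cm",M.T@D*100,"| after turn cm",N.T@D*100,"t",round(o["clock"],2),"gap",round(o["finger_gap"],3),"F",o["ft_force"],"tilt",np.degrees(np.arccos(-M[2,0])))
E
python3 - <<'E'
from h import *
t=bot.read_camera("top"); s=bot.read_camera("scene")
for k,g in dict(a=(.468,.382),b=(.446,.029),c=(.435,.218)).items():
    v=[]
    for p in(t,s):
        m=tagmask(p,k,proj(p,(*g,.094)),22); print(k,m.sum()); v.append((p,m,False))
    print(fittag(v,*g,0.05), fittag(v[:1],*g,.05),fittag(v[1:],*g,.05))
E
```

```text
a 220
a 211
(np.float64(0.4718477514265665), np.float64(0.3914687738443813), np.float64(-0.19308839062275188), np.float64(0.18825751543045044)) (np.float64(0.47036315848776566), np.float64(0.3897834002031284), np.float64(-0.07459368545215186), np.float64(0.1841111183166504)) (np.float64(0.47417286207535086), np.float64(0.391276619342161), np.float64(-0.2227696220869418), np.float64(0.12897199392318726))
b 176
b 0Traceback (most recent call last):
  File "<stdin>", line 7, in <module>
  File "h.py", line 67, in fittag
    r=minimize(cost,[x*100,y*100,(yaw+dy)*5],method="Nelder-Mead",options=dict(initial_simplex=np.array([[x*100,y*100,(yaw+dy)*5]]*4)+np.array([[0,0,0],[.6,0,0],[0,.6,0],[0,0,.6]]),maxiter=150))
    res = _minimize_neldermead(fun, x0, args, callback, bounds=bounds,
                               **options)
    fsim[k] = func(sim[k])
              ~~~~^^^^^^^^
    fx = function(np.copy(x), *(wrapper_args + args))
  File "h.py", line 58, in cost
    x0=int(mm['m10']/mm['m00'])-70;y0=int(mm['m01']/mm['m00'])-70
           ~~~~~~~~~^~~~~~~~~~
ZeroDivisionError: float division by zero
```

```bash
python3 - <<'E'
from h import *
p=bot.read_camera("wrist"); o=bot.get_obs(); M=R.from_rotvec(o["ee_rot"]).as_matrix()
for dz in (0,-.03,-.06,-.08): print(dz,[proj(p,o["eef_pos"]+M@np.array([dx,0,dz]),True) for dx in(0,.06,.12)])
print(M.T@(p["position"]-o["eef_pos"]), M.T@-att(p)[:,2])
go(.472+.06*.98,.3915-.06*.19,.21,79)
E
```

```text
0 [(np.float64(321.44979823859995), np.float64(311.29294255713086)), (np.float64(320.55886318625164), np.float64(263.2432803117173)), (np.float64(320.02425295192484), np.float64(235.0788535468255))]
-0.03 [(np.float64(321.72799656179416), np.float64(244.15220083744006)), (np.float64(320.6857919091113), np.float64(212.3044669259387)), (np.float64(320.09577934264865), np.float64(194.5278396825021))]
-0.06 [(np.float64(321.9371252262007), np.float64(168.72419584440397)), (np.float64(320.78132420703054), np.float64(158.1789563358596)), (np.float64(320.15098702013097), np.float64(152.45324064773473))]
-0.08 [(np.float64(322.0172024232909), np.float64(116.35102569283544)), (np.float64(320.8228179136341), np.float64(121.35018908382618)), (np.float64(320.1771516115466), np.float64(124.0584008472619))]
[-0.1416 -0.0015 -0.0736] [ 0.9579 -0.0006  0.2872]
pos [0.238  0.5234 0.2313] psi 65.54 turn -13.46 | shift now cm [ 2.1341 -0.9261 32.5831] | after turn cm [ 2.1338 -8.483  31.4731] t 1.85 gap 1.0 F [-0.5967  0.2551 -0.5573] tilt 0.004613606117571997
```

Request:
{"op": "apply_moves", "data": {"rows": [[[0,0,0],-6.75],[[0,0,0],-6.75],[[0.3,-1.4,4.2],0],[[0.3,-1.4,4.2],0],[[0.3,-1.4,4.2],0],[[0.3,-1.4,4.2],0],[[0.3,-1.4,4.2],0],[[0.3,-1.4,4.2],0]]}}

```text
clock: 2.65
eef_pos: [0.4743, 0.3962, 0.2134]
ee_rot: [0.137, 1.567, -0.13]
ft_force: [0.0, -0.2, 0.7]
finger_gap: 0.996
```

```bash
cat > tag.py <<'E'
import sys
from h import *
k,x,y,yaw=sys.argv[1],*map(float,sys.argv[2:5]); z0=float(sys.argv[5]) if len(sys.argv)>5 else .076
w=bot.read_camera("wrist"); save(w,"w%s%d"%(k,w["shot"])); print("pic w%s%d"%(k,w["shot"]))
m=tagmask(w,k,proj(w,(x,y,z0+.03),True),60); print(m.sum())
f=fittag([(w,m,True)],x,y,yaw,z0); print("fit",np.array(f))
go(f[0],f[1],z0+.006,np.degrees(f[2])+90)
E
python3 tag.py a .472 .3915 -.19
```

```text
pic wa11
1301
fit [ 0.4677  0.3918 -0.1676  0.0571]
pos [0.4806 0.3924 0.2125] psi 80.04 turn -0.36 | shift now cm [13.0405 -0.3137 -1.3229] | after turn cm [13.0477 -0.281  -1.2581] t 2.7 gap 1.001 F [ 5.1051 -1.8896  0.3467] tilt 0.312107628084035
```

View pics/wa11.png

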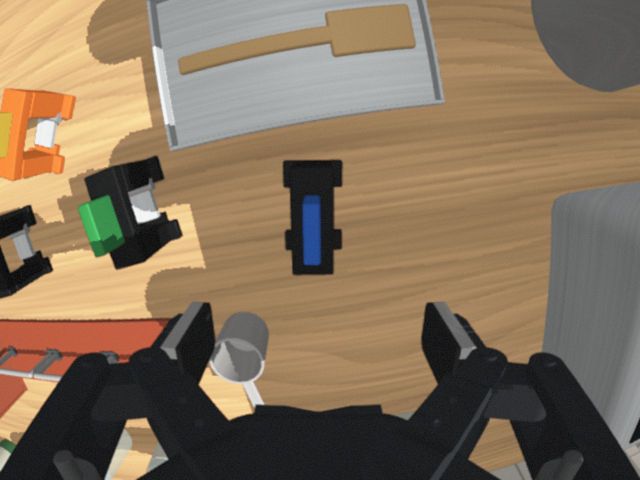

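Request:
{"op": "apply_moves", "data": {"rows": [[[2,-0.3,-1.3],0],[[0,0,0],0],[[0,0,0],0],[[0,0,0],0]]}}

```text
clock: 3.1
eef_pos: [0.4705, 0.3905, 0.1926]
ee_rot: [0.143, 1.56, -0.139]
ft_force: [0.6, 0.6, -0.6]
finger_gap: 1.001
```

```bash
python3 tag.py a .468 .392 -.17
```

```text
pic wa12
1528
fit [ 0.4679  0.3918 -0.1547  0.0638]
pos [0.4707 0.3908 0.193 ] psi 79.75 turn -1.39 | shift now cm [11.0964 -0.0011 -0.3764] | after turn cm [11.0987  0.0502 -0.296 ] t 3.15 gap 0.998 F [0.4682 0.401  0.3521] tilt 0.4684033840395349
```

Request:
{"op": "apply_moves", "data": {"rows": [[[3,0,-0.3],-1.4],[[3,0,0],0],[[2,0,0],0],[[1,0,0],0],[[0,0,0],0],[[0,0,0],0]]}}

```text
clock: 3.75
eef_pos: [0.4707, 0.3977, 0.1071]
ee_rot: [0.127, 1.55, -0.106]
ft_force: [-0.4, 0.1, 0.5]
finger_gap: 1.0
```

```bash
python3 tag.py a .468 .392 -.16
```

```text
pic wa13
3121
fit [ 0.4693  0.3916 -0.16    0.1347]
pos [0.4708 0.3978 0.1073] psi 81.5 turn 0.67 | shift now cm [ 2.5142 -0.6683 -0.0937] | after turn cm [ 2.5252 -0.6311 -0.0433] t 3.8 gap 0.999 F [-0.1997  0.4113 -0.8611] tilt 1.3019981939327356
```

Request:
{"op": "apply_moves", "data": {"rows": [[[0,-0.65,0],0],[[1,0,0],0],[[1,0,0],0],[[0.4,0,0],0],[[0,0,0],0],[[0,0,0],0]]}}

```text
clock: 4.4
eef_pos: [0.4715, 0.3918, 0.0838]
ee_rot: [0.13, 1.546, -0.103]
ft_force: [0.0, -0.1, -0.4]
finger_gap: 0.995
```

```bash
python3 tag.py a .468 .392 -.16; python3 -c "
from h import *
print(R.from_rotvec(bot.get_obs()['ee_rot']).as_matrix())"
```

```text
pic wa14
3734
fit [ 0.4782  0.3902 -0.1604  0.1475]
pos [0.4715 0.3918 0.0838] psi 81.49 turn 0.68 | shift now cm [ 0.1969 -0.0626  0.6865] | after turn cm [ 0.184  -0.0511  0.691 ] t 4.45 gap 0.999 F [-0.268  -0.0977 -0.3244] tilt 1.5736431339776933
[[ 0.0229  0.148   0.9887]
 [ 0.0152  0.9888 -0.1484]
 [-0.9996  0.0184  0.0204]]
```

Request:
{"op": "apply_moves", "data": {"rows": [[[0,-0.05,-0.25],0],[[0,0,0],0]]}}

```text
clock: 4.65
eef_pos: [0.4689, 0.3919, 0.084]
ee_rot: [0.13, 1.546, -0.103]
ft_force: [-0.5, -0.7, -0.6]
finger_gap: 0.999
```

Request:
{"op": "apply_moves", "data": {"fingers": 1, "rows": [[[0,0,0],0],[[0,0,0],0],[[0,0,0],0],[[0,0,0],0],[[0,0,0],0],[[0,0,0],0],[[0,0,0],0],[[0,0,0],0]]}}

```text
clock: 5.45
eef_pos: [0.4692, 0.3921, 0.085]
ee_rot: [0.131, 1.544, -0.102]
ft_force: [-0.5, -0.1, 0.2]
finger_gap: 0.13
```

```bash
python3 - <<'E'
from h import *
w=bot.read_camera("wrist"); save(w,"grA"); go(.612,.152,.2,86)
E
```

```text
pos [0.4691 0.3921 0.085 ] psi 81.5 turn -4.5 | shift now cm [-11.5416 -21.4074  17.9346] | after turn cm [-11.5031 -22.9598  15.9268] t 5.5 gap 0.13 F [-0.5412 -0.0489  1.112 ] tilt 1.6870817537539042
```

View pics/grA.png

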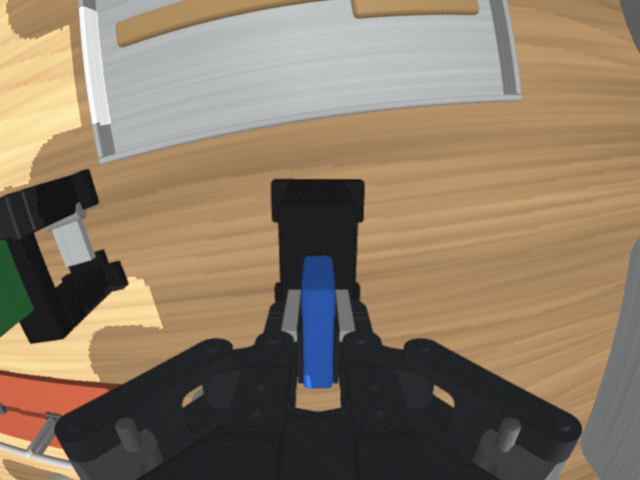

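Request:
{"op": "apply_moves", "data": {"rows": [[[-1,0,0],0],[[-2.5,0,0],0],[[-2.5,0,0],0],[[-2.5,0,0],0],[[-2.5,0,0],0],[[-2,0,0],0],[[0,0,0],0],[[0,0,0],0]]}}

```text
clock: 6.3
eef_pos: [0.4642, 0.3888, 0.2193]
ee_rot: [0.127, 1.549, -0.105]
ft_force: [0.2, 0.2, -2.5]
finger_gap: 0.132
```

```bash
python3 - <<'E'
from h import *
go(.612,.152,.2,86)
E
```

```text
pos [0.4642 0.3888 0.2193] psi 81.5 turn -4.5 | shift now cm [  1.9131 -21.2615  18.0856] | after turn cm [  1.9285 -22.5889  16.3959] t 6.3 gap 0.132 F [ 0.1633  0.1555 -2.5165] tilt 1.3342619093528423
```

Request:
{"op": "apply_moves", "data": {"rows": [[[0,0,0],-4.5],[[0,-2,1.4],0],[[0,-3.7,2.7],0],[[0,-3.7,2.7],0],[[0,-3.7,2.7],0],[[0,-3.7,2.7],0],[[0,-3.5,2.5],0],[[0,-1,0.7],0],[[0,0,0],0],[[0,0,0],0]]}}

```text
clock: 7.3
eef_pos: [0.602, 0.1575, 0.2019]
ee_rot: [0.053, 1.576, -0.046]
ft_force: [-0.9, 0.1, -1.7]
finger_gap: 0.128
```

```bash
python3 - <<'E'
from h import *
go(.612,.152,.145,86)
w=bot.read_camera("wrist"); save(w,"eyeA")
for e in [(.612,.152,.066),(.6055,.052,.066)]: print(proj(w,e,True))
print(R.from_rotvec(bot.get_obs()['ee_rot']).as_matrix())
E
```

```text
pos [0.602  0.1575 0.2019] psi 86.39 turn 0.39 | shift now cm [ 5.6845 -0.5079  1.0693] | after turn cm [ 5.6929 -0.4758  1.0387] t 7.3 gap 0.128 F [-0.8972  0.0861 -1.6901] tilt 0.424047267988034
(np.float64(312.631876624958), np.float64(244.0408502439708))
(np.float64(189.48370084450792), np.float64(243.80383502168934))
[[-0.0058  0.0621  0.9981]
 [ 0.0045  0.9981 -0.0621]
 [-1.      0.0041 -0.0061]]
```

View pics/eyeA.png

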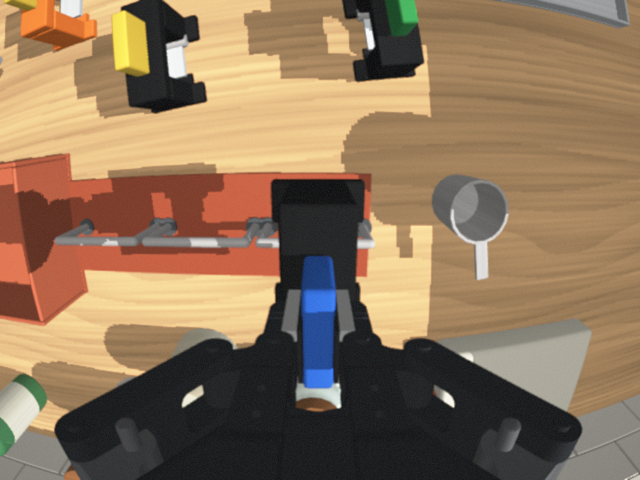

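```bash
python3 - <<'E'
from h import *
w=bot.read_camera("wrist"); save(w,"eyeA2",(40,170,400,310),2.2)
for u,v in [(57,240),(100,240),(143,240),(200,241),(248,241),(260,241),(370,241)]: print(atz(w,u,v,.066,True))
E
```

```text
[ 0.5932 -0.0868  0.066 ]
[ 0.5966 -0.0347  0.066 ]
[0.5994 0.01   0.066 ]
[0.6036 0.0618 0.066 ]
[0.6061 0.1016 0.066 ]
[0.6067 0.1112 0.066 ]
[0.6121 0.1973 0.066 ]
```

View pics/eyeA2.png

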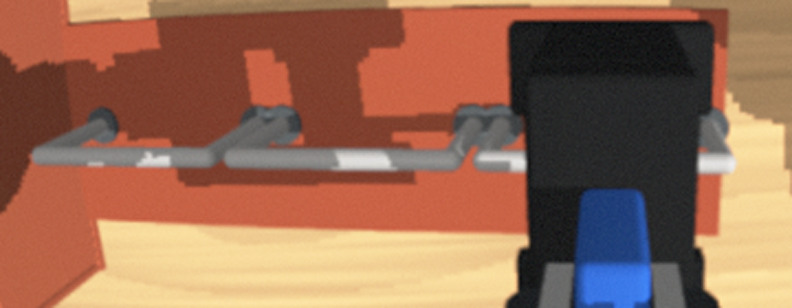

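Request:
{"op": "apply_moves", "data": {"rows": [[[0,-0.45,1.1],0.4],[[0,0,0],0],[[1.5,0,0],0],[[2,0,0],0],[[0.8,0,0],0],[[0,0,0],0],[[0,0,0],0]]}}

```text
clock: 8.1
eef_pos: [0.6127, 0.159, 0.1604]
ee_rot: [0.054, 1.572, -0.043]
ft_force: [0.2, -0.2, -2.2]
finger_gap: 0.13
```

```bash
python3 - <<'E'
from h import *
go(.611,.153,.093,86)
w=bot.read_camera("wrist"); save(w,"eyeA3",(40,100,440,400),2);s=bot.read_camera("scene"); save(s,"eyeA4",(280,140,520,340),3)
print(R.from_rotvec(bot.get_obs()['ee_rot']).as_matrix()[:,0])
E
```

```text
pos [0.6127 0.159  0.1604] psi 86.49 turn 0.49 | shift now cm [ 6.7324 -0.661  -0.1262] | after turn cm [ 6.7366 -0.6152 -0.1319] t 8.1 gap 0.13 F [ 0.2279 -0.1757 -2.2018] tilt 0.40985556790923977
[-0.0004  0.0072 -1.    ]
```

View pics/eyeA4.png

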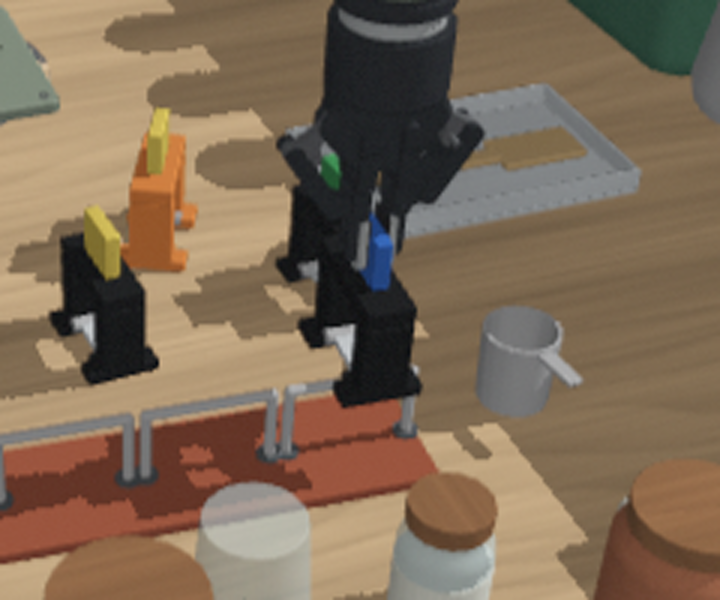

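Request:
{"op": "apply_moves", "data": {"rows": [[[0,-0.6,0],0.4],[[0,0,0],0],[[1,0,0],0],[[1,0,0],0],[[1,0,0],0],[[0,0,0],0]]}}

```text
clock: 8.8
eef_pos: [0.614, 0.1527, 0.1319]
ee_rot: [0.062, 1.565, -0.048]
ft_force: [-2.4, 0.9, 3.5]
finger_gap: 0.13
```

```bash
python3 - <<'E'
from h import *
go(.611,.153,.093,86)
print(R.from_rotvec(bot.get_obs()['ee_rot']).as_matrix()[:,0])
E
```

```text
pos [0.614  0.1527 0.1319] psi 86.01 turn 0.01 | shift now cm [ 3.8853 -0.0298 -0.3211] | after turn cm [ 3.8868  0.0051 -0.3037] t 8.8 gap 0.13 F [-2.3538  0.8647  3.4522] tilt 0.5763862059179338
[ 0.0051  0.0087 -0.9999]
```

Request:
{"op": "apply_moves", "data": {"rows": [[[1,0,-0.2],0],[[1,0,0],0],[[1,0,0],0],[[0.5,0,0],0],[[0,0,0],0]]}}

```text
clock: 9.3
eef_pos: [0.6115, 0.1534, 0.0943]
ee_rot: [0.061, 1.567, -0.048]
ft_force: [0.3, 0.5, -2.0]
finger_gap: 0.129
```

```bash
python3 - <<'E'
from h import *
go(.611,.153,.093,86)
print(R.from_rotvec(bot.get_obs()['ee_rot']).as_matrix()[:,0])
s=bot.read_camera("scene"); save(s,"eyeA5",(280,140,520,340),3)
E
```

```text
pos [0.6115 0.1534 0.0943] psi 86.03 turn 0.03 | shift now cm [ 0.1339 -0.0394 -0.0442] | after turn cm [ 0.1343 -0.0382 -0.0438] t 9.3 gap 0.129 F [ 0.3102  0.49   -2.0171] tilt 0.5205532557873632
[ 0.0035  0.0084 -1.    ]
```

View pics/eyeA5.png

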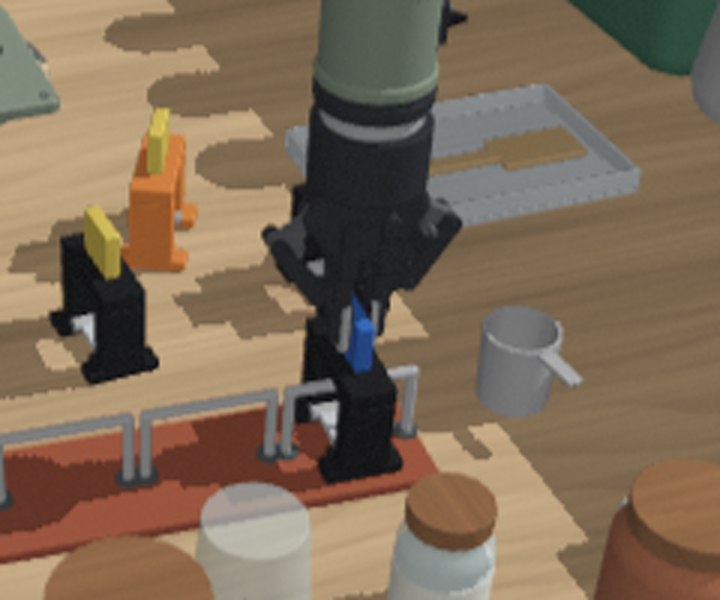

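Request:
{"op": "apply_moves", "data": {"rows": [[[0.2,0,0],0],[[0.2,0,0],0],[[0,0,0],0]]}}

```text
clock: 9.65
eef_pos: [0.6128, 0.1539, 0.0942]
ee_rot: [0.062, 1.563, -0.047]
ft_force: [0.8, 0.4, -1.8]
finger_gap: 0.129
```

Request:
{"op": "apply_moves", "data": {"fingers": 0.1, "rows": [[[0,0,0],0],[[0,0,0],0],[[0,0,0],0],[[0,0,0],0],[[0,0,0],0]]}}

```text
clock: 10.15
eef_pos: [0.6145, 0.1542, 0.0953]
ee_rot: [0.063, 1.559, -0.046]
ft_force: [0.4, -0.0, -0.3]
finger_gap: 0.455
```

Request:
{"op": "apply_moves", "data": {"rows": [[[-1.5,0,0],0],[[-3,0,0],0],[[-3,0,0],0],[[-3,0,0],0],[[-2,0,0],0],[[0,0,0],0],[[0,0,0],0]]}}

```text
clock: 10.85
eef_pos: [0.6122, 0.1525, 0.222]
ee_rot: [0.062, 1.564, -0.047]
ft_force: [-0.6, 0.3, 0.4]
finger_gap: 0.452
```

```bash
python3 - <<'E'
from h import *
go(.435,.218,.2,90)
print(R.from_rotvec(bot.get_obs()['ee_rot']).as_matrix()[:,0])
s=bot.read_camera("scene"); save(s,"eyeA6",(280,140,520,340),3); t=bot.read_camera("top")
g=(.435,.218)
v=[]
for p in(s,t):
    m=tagmask(p,"c",proj(p,(*g,.094)),22); print(m.sum()); v.append((p,m,False))
    if m.sum()>50: print(np.array(fittag(v[-1:],*g,0)))
E
```

```text
pos [0.6122 0.1525 0.222 ] psi 86.01 turn -3.99 | shift now cm [  2.1446   5.2765 -18.1414] | after turn cm [  2.1963   6.5471 -17.7162] t 10.85 gap 0.452 F [-0.6278  0.2753  0.3916] tilt 0.6478871678873918
[ 0.0064  0.0093 -0.9999]
134
[ 0.4415  0.223  -0.0458  0.4606]
0
```

View pics/eyeA6.png

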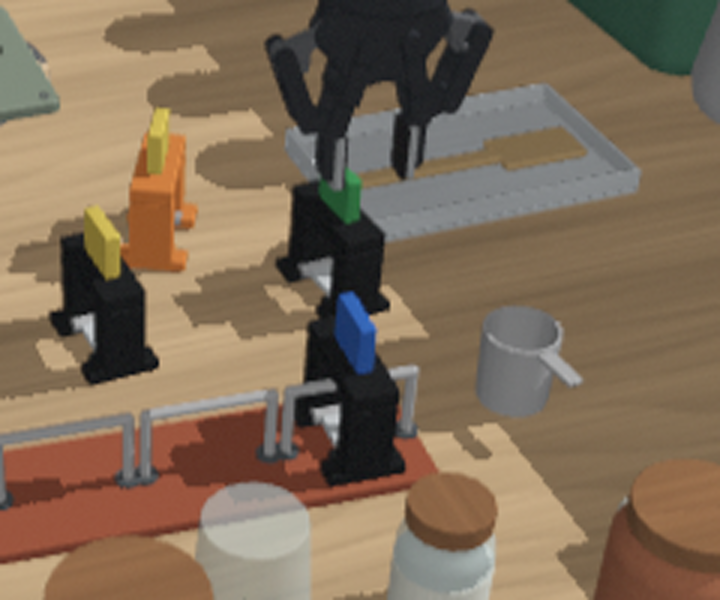

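Request:
{"op": "apply_moves", "data": {"rows": [[[0,0.5,-1.5],0],[[0,1,-3],0],[[0,1,-3],0],[[0,1,-3],0],[[0,1,-3],0],[[0,0.8,-3],0],[[0,0.4,-1.3],0],[[0,0,0],0],[[0,0,0],0],[[0,0,0],0]]}}

```text
clock: 11.95
eef_pos: [0.4295, 0.2211, 0.2079]
ee_rot: [0.056, 1.585, -0.057]
ft_force: [-0.0, 0.4, -0.9]
finger_gap: 0.449
```

```bash
python3 tag.py c .437 .22 -.05
```

```text
pic wc23
1282
fit [0.4343 0.2228 0.0836 0.0719]
pos [0.4297 0.221  0.2079] psi 85.87 turn -8.91 | shift now cm [12.5801  0.216   0.6456] | after turn cm [12.5886  0.1326  0.4816] t 12.0 gap 0.453 F [-0.0734  1.0379  0.6013] tilt 0.8678673166837265
```

Request:
{"op": "apply_moves", "data": {"rows": [[[0,0.1,0.5],-4.4],[[0,0,0],-4.5],[[0,0,0],0],[[2,0,0],0],[[2,0,0],0],[[2,0,0],0],[[0,0,0],0],[[0,0,0],0]]}}

```text
clock: 12.8
eef_pos: [0.4419, 0.2203, 0.1464]
ee_rot: [-0.057, 1.58, 0.059]
ft_force: [0.4, -0.7, 0.5]
finger_gap: 0.447
```

```bash
python3 tag.py c .4345 .2228 .08
```

```text
pic wc24
2172
fit [0.4345 0.2227 0.0864 0.0621]
pos [0.4418 0.2202 0.1464] psi 94.24 turn -0.71 | shift now cm [ 6.4486  0.29   -0.6455] | after turn cm [ 6.4414  0.3121 -0.7047] t 12.85 gap 0.447 F [ 0.7144  0.2473 -0.5017] tilt 0.5723868359713888
```

Request:
{"op": "apply_moves", "data": {"rows": [[[0,0.3,-0.8],-0.7],[[0,0,0],0],[[1.5,0,0],0],[[2,0,0],0],[[1.5,0,0],0],[[1,0,0],0],[[0,0,0],0],[[0,0,0],0]]}}

```text
clock: 13.65
eef_pos: [0.4363, 0.2256, 0.0913]
ee_rot: [-0.063, 1.566, 0.074]
ft_force: [0.6, -0.2, 0.1]
finger_gap: 0.45
```

```bash
python3 - <<'E'
from h import *
go(.4345,.2227,.085,94.9)
print(R.from_rotvec(bot.get_obs()['ee_rot']).as_matrix()[:,0])
E
```

```text
pos [0.4363 0.2256 0.0913] psi 95.0 turn 0.1 | shift now cm [ 0.6309 -0.2792 -0.2066] | after turn cm [ 0.6338 -0.2749 -0.2035] t 13.65 gap 0.45 F [ 0.5578 -0.2405  0.0716] tilt 0.48436033693131375
[ 0.0034  0.0077 -1.    ]
```

Request:
{"op": "apply_moves", "data": {"rows": [[[0.6,-0.3,-0.25],0],[[0,0,0],0]]}}

```text
clock: 13.85
eef_pos: [0.4347, 0.2226, 0.0862]
ee_rot: [-0.062, 1.564, 0.075]
ft_force: [-0.7, -0.3, -0.2]
finger_gap: 0.453
```

Request:
{"op": "apply_moves", "data": {"fingers": 1, "rows": [[[0,0,0],0],[[0,0,0],0],[[0,0,0],0],[[0,0,0],0],[[0,0,0],0],[[0,0,0],0]]}}

```text
clock: 14.45
eef_pos: [0.435, 0.2228, 0.0869]
ee_rot: [-0.061, 1.562, 0.076]
ft_force: [-0.6, 0.3, 0.1]
finger_gap: 0.129
```

Request:
{"op": "apply_moves", "data": {"rows": [[[-1,0,0],0],[[-2.5,0,0],0],[[-2.5,0,0],0],[[-2.5,0,0],0],[[-2.5,0,0],0],[[-2,0,0],0],[[0,0,0],4.5],[[0,0,0],4.5],[[0,0,0],0]]}}

```text
clock: 15.35
eef_pos: [0.4328, 0.2207, 0.2264]
ee_rot: [0.066, 1.563, -0.052]
ft_force: [-0.3, -0.1, -2.9]
finger_gap: 0.128
```

```bash
python3 - <<'E'
from h import *
go(.605,.054,.16,86)
print(R.from_rotvec(bot.get_obs()['ee_rot']).as_matrix()[:,0])
E
```

```text
pos [0.4328 0.2207 0.2264] psi 85.7 turn -0.3 | shift now cm [  6.6072 -15.3911  18.3757] | after turn cm [  6.6392 -15.4244  18.3363] t 15.35 gap 0.128 F [-0.3328 -0.0969 -2.9453] tilt 0.649297277198261
[ 0.0069  0.009  -0.9999]
```

Request:
{"op": "apply_moves", "data": {"rows": [[[0,-1.5,1.8],0],[[0,-2.4,3],0],[[0,-2.4,3],0],[[0,-2.4,3],0],[[0,-2.4,3],0],[[0,-2.3,2.6],0],[[0,-1.8,2],0],[[0,0,0],0],[[0,0,0],0],[[0,0,0],0]]}}

```text
clock: 16.35
eef_pos: [0.6094, 0.05, 0.225]
ee_rot: [0.051, 1.57, -0.036]
ft_force: [0.4, 0.0, -0.9]
finger_gap: 0.131
```

```bash
python3 - <<'E'
from h import *
go(.605,.054,.16,86)
print(R.from_rotvec(bot.get_obs()['ee_rot']).as_matrix()[:,0])
E
```

```text
pos [0.6094 0.05   0.225 ] psi 86.82 turn 0.82 | shift now cm [ 6.5074  0.318  -0.4615] | after turn cm [ 6.5042  0.3727 -0.4657] t 16.35 gap 0.131 F [ 0.4472  0.04   -0.8606] tilt 0.5394515296025192
[ 0.0007  0.0094 -1.    ]
```

Request:
{"op": "apply_moves", "data": {"rows": [[[0,0.35,-0.45],0.8],[[0,0,0],0],[[1.5,0,0],0],[[2,0,0],0],[[1.5,0,0],0],[[0.7,0,0],0],[[0,0,0],0],[[0,0,0],0]]}}

```text
clock: 17.15
eef_pos: [0.6017, 0.0602, 0.1697]
ee_rot: [0.057, 1.567, -0.04]
ft_force: [0.6, 0.1, -2.0]
finger_gap: 0.128
```

```bash
python3 - <<'E'
from h import *
go(.605,.054,.095,86)
print(R.from_rotvec(bot.get_obs()['ee_rot']).as_matrix()[:,0])
E
```

```text
pos [0.6017 0.0602 0.1697] psi 86.47 turn 0.47 | shift now cm [ 7.4672 -0.678   0.3457] | after turn cm [ 7.4729 -0.5939  0.3753] t 17.15 gap 0.128 F [ 0.5664  0.0569 -2.0335] tilt 0.6495658471134196
[ 0.004   0.0106 -0.9999]
```

Request:
{"op": "apply_moves", "data": {"rows": [[[0,-0.6,0.35],0.4],[[0,0,0],0],[[1,0,0],0],[[0.8,0,0],0],[[0,0,0],0]]}}

```text
clock: 17.65
eef_pos: [0.6066, 0.0535, 0.1528]
ee_rot: [0.063, 1.562, -0.046]
ft_force: [-0.3, -0.5, -2.5]
finger_gap: 0.125
```

```bash
python3 - <<'E'
from h import *
go(.605,.054,.095,86)
print(R.from_rotvec(bot.get_obs()['ee_rot']).as_matrix()[:,0])
s=bot.read_camera("scene"); save(s,"eyeB1",(280,140,520,340),3);
E
```

```text
pos [0.6066 0.0535 0.1528] psi 86.03 turn 0.03 | shift now cm [ 5.7821 -0.0294 -0.2079] | after turn cm [ 5.7835  0.0366 -0.1605] t 17.65 gap 0.125 F [-0.3231 -0.5423 -2.4976] tilt 0.8050980956039683
[ 0.009   0.0108 -0.9999]
```

View pics/eyeB1.png

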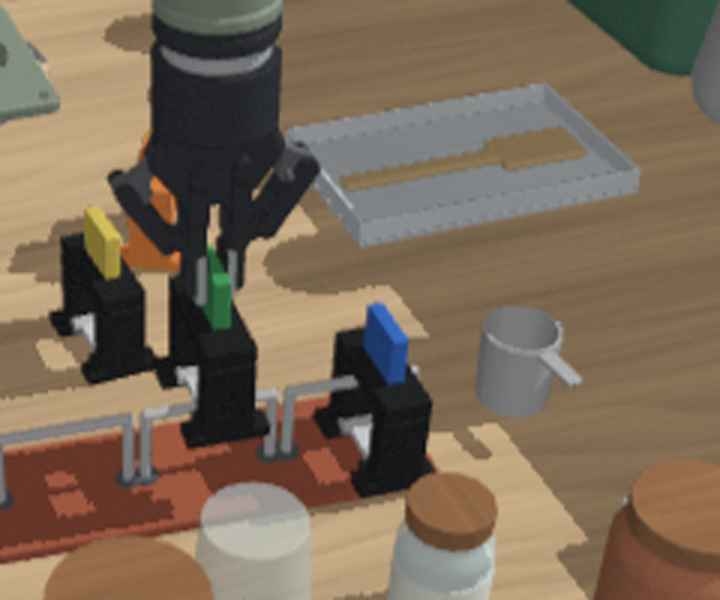

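Request:
{"op": "apply_moves", "data": {"rows": [[[1,0,-0.2],0],[[1,0,0],0],[[1,0,0],0],[[1,0,0],0],[[0,0,0],0]]}}

```text
clock: 18.2
eef_pos: [0.6027, 0.0546, 0.1123]
ee_rot: [0.064, 1.565, -0.045]
ft_force: [-3.7, -0.0, 0.1]
finger_gap: 0.127
```

```bash
python3 - <<'E'
from h import *
go(.605,.054,.095,86)
print(R.from_rotvec(bot.get_obs()['ee_rot']).as_matrix()[:,0])
E
```

```text
pos [0.6027 0.0546 0.1123] psi 86.02 turn 0.02 | shift now cm [ 1.7314 -0.0675  0.2269] | after turn cm [ 1.7311 -0.0469  0.2346] t 18.2 gap 0.127 F [-3.7144 -0.0251  0.0862] tilt 0.7218410397826803
[ 0.0052  0.0115 -0.9999]
```

Request:
{"op": "apply_moves", "data": {"rows": [[[0.8,0,0.2],0],[[0.8,0,0],0],[[0.5,0,0],0],[[0,0,0],0],[[0.3,0,0],0],[[0,0,0],0]]}}

```text
clock: 18.8
eef_pos: [0.6084, 0.0563, 0.095]
ee_rot: [0.065, 1.554, -0.043]
ft_force: [-2.6, -1.0, 1.0]
finger_gap: 0.126
```

```bash
python3 - <<'E'
from h import *
go(.605,.054,.094,86)
print(R.from_rotvec(bot.get_obs()['ee_rot']).as_matrix()[:,0])
s=bot.read_camera("scene"); save(s,"eyeB2",(280,140,520,340),3);
E
```

```text
pos [0.6084 0.0563 0.095 ] psi 86.05 turn 0.05 | shift now cm [ 0.0928 -0.2538 -0.3256] | after turn cm [ 0.1015 -0.2526 -0.3239] t 18.8 gap 0.126 F [-2.5767 -1.017   0.9639] tilt 1.2200851412995717
[ 0.0163  0.0137 -0.9998]
```

View pics/eyeB2.png

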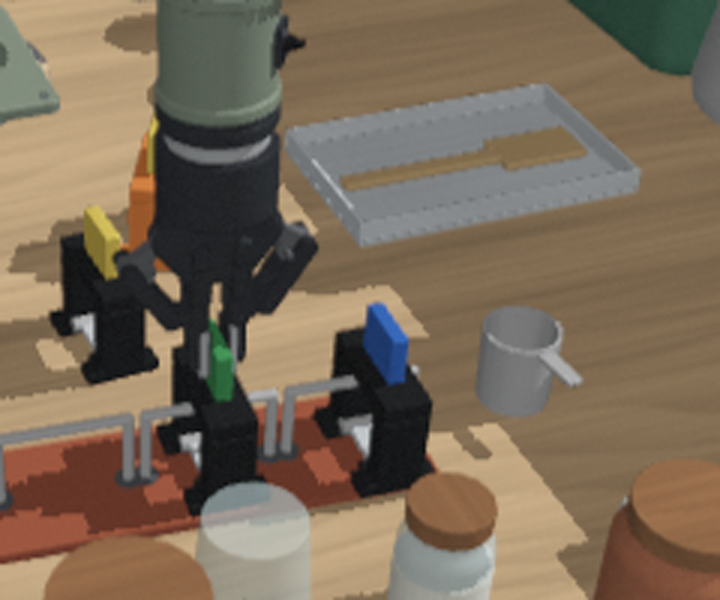

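Request:
{"op": "apply_moves", "data": {"fingers": 0.1, "rows": [[[0,0,0],0],[[0,0,0],0],[[0,0,0],0],[[0,0,0],0],[[0,0,0],0]]}}

```text
clock: 19.35
eef_pos: [0.6105, 0.0562, 0.0926]
ee_rot: [0.066, 1.551, -0.043]
ft_force: [-0.6, -0.4, -0.9]
finger_gap: 0.451
```

Request:
{"op": "apply_moves", "data": {"rows": [[[-1.5,0,0],0],[[-3,0,0],0],[[-3,0,0],0],[[-3,0,0],0],[[-2,0,0],0],[[0,1.5,-1],0],[[0,2,-1],0],[[0,0,0],0],[[0,0,0],0]]}}

```text
clock: 20.25
eef_pos: [0.5876, 0.0934, 0.2181]
ee_rot: [0.067, 1.557, -0.043]
ft_force: [-0.2, -1.2, -0.2]
finger_gap: 0.45
```

```bash
python3 - <<'E'
from h import *
go(.605,.1,.22,86)
w=bot.read_camera("wrist"); save(w,"wB3");t=bot.read_camera("top"); s=bot.read_camera("scene"); save(t,"tB3",(180,180,400,340),3.5)
for k,g in dict(a=(.612,.165),c=(.608,.055)).items():
  for p,f in((w,True),(s,False)):
    m=tagmask(p,k,proj(p,(*g,.102),f),60 if f else 25); print(k,m.sum(), end=' ')
    if m.sum()>40: print(np.array(fittag([(p,m,f)],*g,-.07,.084)))
E
```

```text
pos [0.5876 0.0934 0.2181] psi 85.98 turn -0.02 | shift now cm [-0.1595  0.7814  1.6914] | after turn cm [-0.1921  0.7779  1.6897] t 20.25 gap 0.45 F [-0.1868 -1.1671 -0.1712] tilt 1.1271123114828936
a 1587 [0.6264 0.1669 0.0085 0.0879]
a 269 [ 0.6323  0.1679 -0.099   0.1466]
c 1277 [ 0.6086  0.0562 -0.0795  0.162 ]
c 213 [ 0.6143  0.0566 -0.1715  0.2015]
```

View pics/wB3.png

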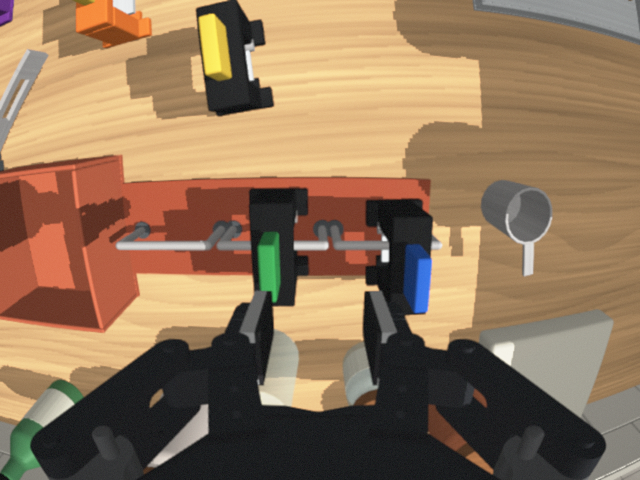

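```bash
python3 - <<'E'
from h import *
go(.628,.167,.2,90)
E
```

```text
pos [0.5881 0.0927 0.2182] psi 85.91 turn -4.09 | shift now cm [1.9849 7.6687 3.4216] | after turn cm [1.8235 7.4326 3.986 ] t 20.4 gap 0.45 F [0.6365 0.1792 0.1582] tilt 1.1354445593640001
```

Request:
{"op": "apply_moves", "data": {"rows": [[[0,0,0],-4],[[0,1.5,0.8],0],[[0.5,2.5,1.4],0],[[0.5,2,1],0],[[0.4,1.2,0.7],0],[[0,0,0],0],[[0,0,0],0],[[0,0,0],0]]}}

```text
clock: 21.2
eef_pos: [0.6312, 0.1677, 0.2026]
ee_rot: [0.019, 1.559, 0.003]
ft_force: [0.7, 0.5, -0.1]
finger_gap: 0.448
```

```bash
python3 tag.py a .628 .167 0 .084
```

```text
pic wa30
1522
fit [ 0.6268  0.1676 -0.0357  0.0747]
pos [0.6312 0.1674 0.2027] psi 89.41 turn 1.46 | shift now cm [11.2674 -0.1426 -0.5712] | after turn cm [11.2741  0.0049 -0.4431] t 21.25 gap 0.45 F [ 0.04   -0.5    -0.5271] tilt 1.0379019576431407
```

Request:
{"op": "apply_moves", "data": {"rows": [[[0,-0.1,-0.5],1.5],[[1.5,0,0],0],[[2,0,0],0],[[2,-0.2,0],0],[[2,-0.2,0],0],[[1.5,0,0],0],[[0,0,0],0],[[0,0,0],0]]}}

```text
clock: 22.05
eef_pos: [0.6247, 0.1585, 0.1151]
ee_rot: [0.052, 1.554, -0.029]
ft_force: [0.1, -0.2, 0.8]
finger_gap: 0.445
```

```bash
python3 - <<'E'
from h import *
go(.627,.1676,.093,88)
print(R.from_rotvec(bot.get_obs()['ee_rot']).as_matrix()[:,0])
w=bot.read_camera("wrist"); save(w,"wA9")
E
```

```text
pos [0.6247 0.1585 0.1151] psi 87.05 turn -0.95 | shift now cm [2.2277 0.8823 0.1477] | after turn cm [2.2114 0.9127 0.1991] t 22.05 gap 0.445 F [ 0.1169 -0.2492  0.8239] tilt 1.272356884947823
[ 0.017   0.0142 -0.9998]
```

View pics/wA9.png

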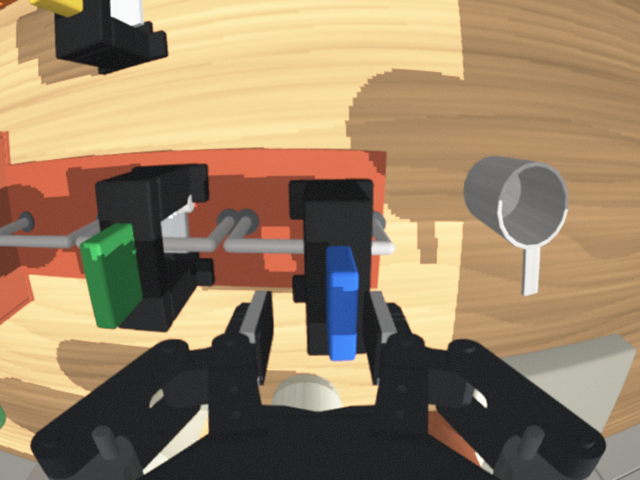

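Request:
{"op": "apply_moves", "data": {"rows": [[[0,0.9,0.2],0],[[0,0,0],0],[[1,0,0],0],[[0.9,0,0],0],[[0.3,0,0],0],[[0,0,0],0]]}}

```text
clock: 22.7
eef_pos: [0.6291, 0.1692, 0.0947]
ee_rot: [0.053, 1.549, -0.028]
ft_force: [-0.3, 0.7, 1.0]
finger_gap: 0.449
```

Request:
{"op": "apply_moves", "data": {"fingers": 1, "rows": [[[0,0,0],0],[[0,0,0],0],[[0,0,0],0],[[0,0,0],0],[[0,0,0],0],[[0,0,0],0]]}}

```text
clock: 23.3
eef_pos: [0.6291, 0.1689, 0.0947]
ee_rot: [0.053, 1.549, -0.028]
ft_force: [0.3, 0.2, -0.2]
finger_gap: 0.127
```

```bash
python3 - <<'E'
from h import *
go(.611,.156,.093,86)
print(R.from_rotvec(bot.get_obs()['ee_rot']).as_matrix()[:,0])
E
```

```text
pos [0.6291 0.1689 0.0947] psi 87.04 turn 1.04 | shift now cm [ 0.1066 -1.3821 -1.7405] | after turn cm [ 0.1659 -1.4109 -1.7125] t 23.3 gap 0.127 F [ 0.2945  0.1986 -0.2054] tilt 1.5282943799852202
[ 0.0219  0.0152 -0.9996]
```

Request:
{"op": "apply_moves", "data": {"rows": [[[0,-0.3,-0.5],0],[[0,-0.3,-0.5],0],[[0,-0.4,-0.5],0.5],[[0,-0.2,-0.3],0.5],[[0,0,0],0],[[0,0,0],0]]}}

```text
clock: 23.9
eef_pos: [0.6096, 0.1572, 0.0948]
ee_rot: [0.07, 1.545, -0.042]
ft_force: [0.3, -0.6, 0.1]
finger_gap: 0.129
```

```bash
python3 - <<'E'
from h import *
go(.613,.157,.093,86)
E
```

```text
pos [0.6096 0.1572 0.0948] psi 85.92 turn -0.08 | shift now cm [0.1925 0.0005 0.3339] | after turn cm [0.1844 0.0034 0.3384] t 23.9 gap 0.129 F [ 0.3227 -0.6198  0.0566] tilt 1.7321077611477023
```

Press lightly to feel the ledge, then release and back off.

Request:
{"op": "apply_moves", "data": {"rows": [[[0.3,0,0.2],0],[[0.3,0,0],0],[[0,0,0],0]]}}

```text
clock: 24.2
eef_pos: [0.6102, 0.1579, 0.0953]
ee_rot: [0.07, 1.547, -0.041]
ft_force: [-0.5, 0.1, -2.6]
finger_gap: 0.129
```

Request:
{"op": "apply_moves", "data": {"fingers": 0.1, "rows": [[[0,0,0],0],[[0,0,0],0],[[0,0,0],0],[[0,0,0],0],[[0,0,0],0]]}}

```text
clock: 24.7
eef_pos: [0.61, 0.1578, 0.094]
ee_rot: [0.07, 1.549, -0.042]
ft_force: [0.3, 0.0, 0.4]
finger_gap: 0.45
```

Request:
{"op": "apply_moves", "data": {"rows": [[[-2,0,0],0],[[-4,0,0],0],[[-4,0,0],0],[[-3.5,0,0],0],[[0,-2,-2],0],[[0,-2.5,-3],0],[[0,-2.5,-3],0],[[0,0,0],0],[[0,0,0],0]]}}

```text
clock: 25.6
eef_pos: [0.5199, 0.0896, 0.2294]
ee_rot: [0.068, 1.552, -0.042]
ft_force: [0.0, 0.3, -0.0]
finger_gap: 0.446
```

```bash
python3 - <<'E'
from h import *
go(.446,.033,.21,90)
w=bot.read_camera("wrist"); save(w,"wB4"); s=bot.read_camera("scene"); save(s,"sB4",(180,140,500,340),2.4)
for k,g in dict(a=(.612,.155),c=(.608,.055)).items():
    p,f=w,True
    m=tagmask(p,k,proj(p,(*g,.102),f),60 if f else 25); print(k,m.sum(), end=' ')
    if m.sum()>40: print(np.array(fittag([(p,m,f)],*g,-.07,.084)))
E
```

```text
pos [0.5199 0.0896 0.2294] psi 85.96 turn -4.04 | shift now cm [ 1.7112 -6.201  -7.0018] | after turn cm [ 1.9425 -5.6616 -7.3878] t 25.6 gap 0.446 F [ 0.0428  0.3358 -0.0323] tilt 1.4221153869174765
a 531 [0.6033 0.1647 0.3961 0.4882]
c 1024 [ 0.6089  0.0562 -0.0757  0.1059]
```

View pics/wB4.png

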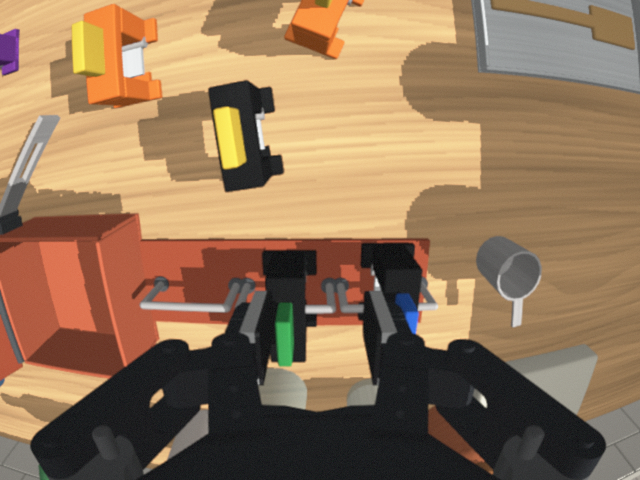

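View pics/sB4.png

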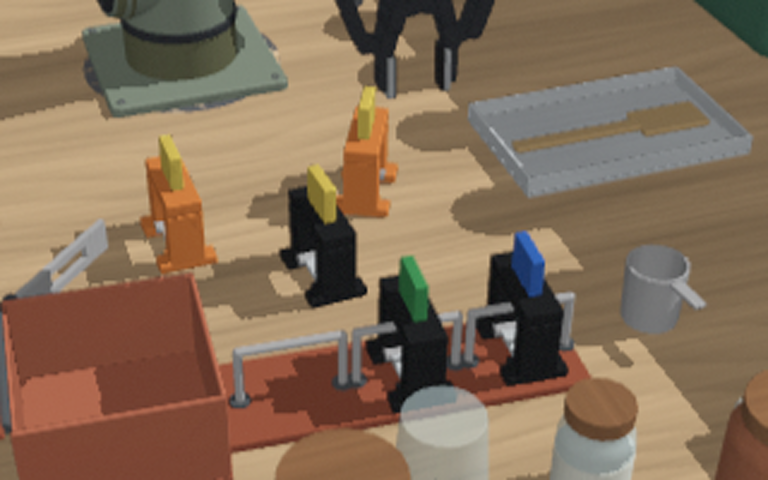

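Request:
{"op": "apply_moves", "data": {"rows": [[[0,0,0],-4],[[0,-1.5,-1.8],0],[[0.5,-2,-2.4],0],[[0.5,-1.3,-2],0],[[0.5,-0.8,-1],0],[[0,0,0],0],[[0,0,0],0],[[0,0,0],0]]}}

```text
clock: 26.5
eef_pos: [0.4565, 0.0369, 0.2101]
ee_rot: [0.008, 1.548, 0.02]
ft_force: [0.5, -0.2, -1.2]
finger_gap: 0.452
```

```bash
python3 tag.py b .447 .033 0
```

```text
pic wb34
316
fit [ 0.4453  0.029  -0.0082  0.76  ]
pos [0.4567 0.037  0.2101] psi 90.49 turn 0.96 | shift now cm [12.7682 -1.0235 -1.4499] | after turn cm [12.8146 -0.8134 -1.1408] t 26.55 gap 0.451 F [0.1158 0.4301 0.7494] tilt 1.6756609908475137
```

```bash
sed -i 's/(170 if k==.b. else 130)/130/; s/"b":(22,35)/"b":(20,34)/' h.py; sed -i 's/hsv\[...,2\]>50)/hsv[...,2]>(110 if k=="b" else 50))/' h.py
python3 - <<'E'
import cv2
f=cv2.imread("pics/wb34.png"); h=cv2.cvtColor(f,cv2.COLOR_BGR2HSV)
import numpy as np
for v in range(180,300,15): print(v,[tuple(h[v,u].tolist()) for u in range(285,345,8)])
E
python3 tag.py b .447 .03 0
```

```text
180 [(0, 0, 29), (90, 8, 32), (114, 33, 39), (150, 7, 35), (60, 35, 36), (30, 8, 32), (16, 110, 225), (17, 110, 223)]
195 [(15, 113, 68), (75, 20, 26), (25, 169, 238), (26, 166, 244), (110, 20, 39), (70, 18, 42), (17, 108, 227), (16, 108, 226)]
210 [(15, 113, 185), (10, 32, 24), (25, 169, 241), (26, 164, 246), (20, 94, 57), (15, 27, 38), (19, 102, 239), (18, 104, 238)]
225 [(15, 20, 26), (165, 21, 24), (24, 172, 230), (26, 164, 246), (23, 156, 124), (130, 20, 39), (90, 14, 37), (16, 110, 225)]
240 [(16, 62, 45), (60, 13, 38), (23, 175, 192), (26, 165, 246), (23, 174, 205), (0, 0, 31), (17, 111, 216), (16, 106, 224)]
255 [(16, 110, 220), (150, 7, 35), (22, 114, 65), (23, 169, 140), (25, 99, 59), (80, 26, 29), (16, 111, 213), (17, 110, 220)]
270 [(17, 109, 223), (17, 109, 222), (16, 111, 221), (17, 110, 220), (17, 112, 218), (16, 111, 219), (17, 112, 219), (17, 110, 220)]
285 [(17, 107, 226), (17, 110, 225), (17, 106, 226), (17, 109, 225), (17, 109, 226), (17, 109, 224), (17, 108, 226), (17, 109, 225)]
pic wb35
1292
fit [0.4449 0.0306 0.0637 0.0659]
pos [0.4565 0.0369 0.2101] psi 90.49 turn -3.16 | shift now cm [12.769  -0.8476 -1.4547] | after turn cm [12.8119 -0.5545 -1.1949] t 26.6 gap 0.447 F [0.3086 0.7727 0.1529] tilt 1.659781847822088
```

View pics/wb34.png

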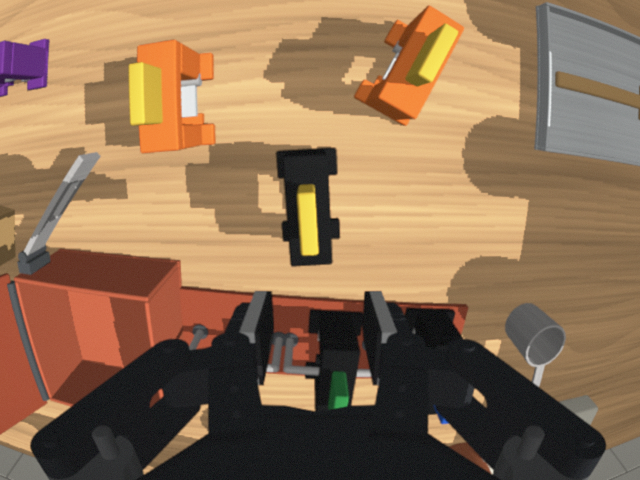

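Request:
{"op": "apply_moves", "data": {"rows": [[[0,-0.8,-1.4],-3.2],[[0,0,0],0],[[1.5,0,0],0],[[2,0,0],0],[[2,0,0],0],[[2,0,0],0],[[1,0,0],0],[[0,0,0],0],[[0,0,0],0]]}}

```text
clock: 27.5
eef_pos: [0.4543, 0.0337, 0.1247]
ee_rot: [-0.032, 1.534, 0.062]
ft_force: [-0.4, -0.6, 0.5]
finger_gap: 0.448
```

```bash
python3 tag.py b .447 .03 0.06;  python3 - <<'E'
from h import *
go(.445,.0305,.085,93.6)
print(R.from_rotvec(bot.get_obs()['ee_rot']).as_matrix()[:,0])
E
```

```text
pic wb36
2595
fit [0.4477 0.0307 0.0555 0.1158]
pos [0.4544 0.0337 0.1249] psi 93.48 turn 0.3 | shift now cm [ 4.2543 -0.3352 -0.8373] | after turn cm [ 4.2878 -0.2613 -0.6779] t 27.55 gap 0.446 F [-0.3707  0.4773  0.3023] tilt 2.359761984711938
pos [0.4544 0.0337 0.1249] psi 93.48 turn -0.12 | shift now cm [ 3.9443 -0.3341 -1.1011] | after turn cm [ 3.9878 -0.2601 -0.9549] t 27.55 gap 0.446 F [-0.3707  0.4773  0.3023] tilt 2.359761984711938
[ 0.0358  0.0203 -0.9992]
```

Request:
{"op": "apply_moves", "data": {"rows": [[[-5,0,0],0],[[-5,0,0],0],[[-5,0,0],0],[[0,0,0],0],[[0,0,0],0],[[0,0,0],0]]}}

```text
clock: 28.15
eef_pos: [0.4502, 0.0308, 0.2828]
ee_rot: [-0.031, 1.526, 0.061]
ft_force: [0.8, 0.1, -0.4]
finger_gap: 0.447
```

```bash
python3 - <<'E'
from h import *
go(.445,.0305,.085,93.6)
print(R.from_rotvec(bot.get_obs()['ee_rot']).as_matrix()[:,0])
E
```

```text
pos [0.4502 0.0308 0.2828] psi 93.41 turn -0.19 | shift now cm [19.7295 -0.3496 -1.416 ] | after turn cm [19.7765  0.007  -0.5223] t 28.15 gap 0.447 F [ 0.8353  0.1218 -0.3734] tilt 2.7884883882310145
[ 0.0441  0.0206 -0.9988]
```

Request:
{"op": "apply_moves", "data": {"rows": [[[0,0,5],0],[[0,0,5],0],[[0,0,5],0],[[0,0,5],0]]}}

```text
clock: 28.55
eef_pos: [0.6455, 0.0425, 0.2857]
ee_rot: [-0.031, 1.539, 0.061]
ft_force: [0.8, 0.2, 0.5]
finger_gap: 0.455
```

```bash
cat > tl.py <<'E'
from h import *
o=bot.get_obs();M=R.from_rotvec(o['ee_rot']).as_matrix()
print("tilt",M[:,0],"pos",o["eef_pos"],"t",o["clock"],"qd",o["joint_velocities"])
E
python3 tl.py
```

```text
tilt [ 0.0305  0.0201 -0.9993] pos [0.6455 0.0425 0.2857] t 28.55 qd [ 0.0185  0.853  -1.2962 -0.0039  0.4585  0.027 ]
```

Request:
{"op": "apply_moves", "data": {"rows": [[[0,0,0],0]]}}

```text
clock: 28.65
eef_pos: [0.65, 0.0428, 0.2807]
ee_rot: [-0.031, 1.543, 0.061]
ft_force: [-0.4, -0.5, -1.0]
finger_gap: 0.451
```

```bash
python3 tl.py
```

```text
tilt [ 0.0271  0.02   -0.9994] pos [0.65   0.0428 0.2807] t 28.65 qd [ 0.0001 -0.0419  0.0879 -0.0026  0.0671  0.0008]
```

Request:
{"op": "apply_moves", "data": {"rows": [[[0,0,0],0],[[0,0,0],0],[[0,0,0],0],[[0,0,0],0],[[0,0,0],0],[[0,0,0],0],[[0,0,0],0],[[0,0,0],0]]}}

```text
clock: 29.45
eef_pos: [0.6451, 0.0426, 0.2787]
ee_rot: [-0.031, 1.549, 0.061]
ft_force: [0.7, -0.1, 0.3]
finger_gap: 0.451
```

```bash
python3 tl.py
```

```text
tilt [ 0.0202  0.0197 -0.9996] pos [0.6451 0.0426 0.2787] t 29.45 qd [-0.0001 -0.0077  0.0011 -0.0014 -0.0002  0.0003]
```

Request:
{"op": "apply_moves", "data": {"rows": [[[0,0,0],0],[[0,0,0],0],[[0,0,0],0],[[0,0,0],0],[[0,0,0],0],[[0,0,0],0],[[0,0,0],0],[[0,0,0],0],[[0,0,0],0],[[0,0,0],0]]}}

```text
clock: 30.45
eef_pos: [0.6452, 0.0426, 0.2787]
ee_rot: [-0.031, 1.549, 0.061]
ft_force: [-0.7, -0.4, -0.3]
finger_gap: 0.449
```

```bash
python3 tl.py
```

```text
tilt [ 0.0204  0.0197 -0.9996] pos [0.6452 0.0426 0.2787] t 30.45 qd [ 0.0011  0.0003 -0.0006  0.001   0.0004 -0.0003]
```

Request:
{"op": "apply_moves", "data": {"rows": [[[0,0,-1],0],[[0,0,-1],0],[[0,0,-1],0],[[0,0,-1],0],[[0,0,-1],0],[[0,0,-1],0],[[0,0,-1],0],[[0,0,-1],0],[[0,0,-1],0],[[0,0,-1],0]]}}

```text
clock: 31.45
eef_pos: [0.5361, 0.0363, 0.2767]
ee_rot: [-0.031, 1.549, 0.061]
ft_force: [-0.2, 0.0, -0.4]
finger_gap: 0.453
```

```bash
python3 tl.py
```

```text
tilt [ 0.0205  0.0197 -0.9996] pos [0.5361 0.0363 0.2767] t 31.45 qd [-0.0053 -0.1772  0.2407  0.0015 -0.0657 -0.005 ]
```

Request:
{"op": "apply_moves", "data": {"rows": [[[0,0,-1],0],[[0,0,-1],0],[[0,0,-1],0],[[0,0,-1],0],[[0,0,-1],0],[[0,0,-1],0],[[0,0,-1],0],[[0,0,-1],0],[[0,0,-1],0],[[0,0,0],0]]}}

```text
clock: 32.45
eef_pos: [0.4368, 0.0305, 0.2747]
ee_rot: [-0.031, 1.549, 0.061]
ft_force: [-0.2, 0.1, 0.0]
finger_gap: 0.447
```

```bash
python3 tl.py
```

```text
tilt [ 0.0207  0.0197 -0.9996] pos [0.4368 0.0305 0.2747] t 32.45 qd [ 0.0007  0.0067 -0.0117  0.0008 -0.0205 -0.0001]
```

```bash
python3 tag.py b .447 .03 0.06;  python3 - <<'E'
from h import *
go(.445,.0305,.086,93.4)
E
```

```text
pic wb37
818
fit [0.4449 0.0305 0.0624 0.0718]
pos [0.4375 0.0305 0.2748] psi 93.36 turn -0.22 | shift now cm [19.2897 -0.4029  0.3074] | after turn cm [19.282  -0.0502  0.742 ] t 32.5 gap 0.449 F [-0.2419  0.1564 -0.884 ] tilt 1.668748675292641
pos [0.4375 0.0305 0.2748] psi 93.36 turn -0.04 | shift now cm [18.89   -0.395   0.3231] | after turn cm [18.882  -0.0474  0.7488] t 32.5 gap 0.449 F [-0.2419  0.1564 -0.884 ] tilt 1.668748675292641
```

Request:
{"op": "apply_moves", "data": {"rows": [[[1.5,-0.4,0.3],0],[[1.5,0,0],0],[[1.5,0,0],0],[[1.5,0,0],0],[[1.5,0,0],0],[[1.5,0,0],0],[[1.5,0,0],0],[[1.5,0,0],0],[[1.5,0,0],0],[[1,0,0],0]]}}

```text
clock: 33.5
eef_pos: [0.4526, 0.0297, 0.1268]
ee_rot: [-0.031, 1.535, 0.06]
ft_force: [-0.4, -0.6, 0.0]
finger_gap: 0.453
```

```bash
python3 tl.py;  python3 - <<'E'
from h import *
go(.445,.0305,.086,93.4)
E
```

```text
tilt [ 0.0342  0.0201 -0.9992] pos [0.4526 0.0297 0.1268] t 33.5 qd [ 0.0041  0.1353  0.1216  0.0047 -0.2798 -0.0042]
pos [0.4526 0.0297 0.1268] psi 93.36 turn -0.04 | shift now cm [ 4.0526  0.0463 -0.8942] | after turn cm [ 4.0801  0.1207 -0.7503] t 33.5 gap 0.453 F [-0.4219 -0.5837  0.0397] tilt 2.274649399292352
```

Request:
{"op": "apply_moves", "data": {"rows": [[[1,0,-0.8],0],[[1,0,0],0],[[1,0,0],0],[[0.8,0,-0.2],0],[[0,0,0],0]]}}

```text
clock: 34.0
eef_pos: [0.4459, 0.03, 0.0852]
ee_rot: [-0.031, 1.535, 0.06]
ft_force: [-0.3, 0.7, -0.4]
finger_gap: 0.447
```

```bash
python3 tl.py;  python3 - <<'E'
from h import *
go(.445,.0305,.086,93.4)
E
```

```text
tilt [ 0.0351  0.0201 -0.9992] pos [0.4459 0.03   0.0852] t 34.0 qd [ 0.003  -0.0007 -0.0228  0.0001 -0.0069  0.0002]
pos [0.4459 0.03   0.0852] psi 93.35 turn -0.05 | shift now cm [-0.0788  0.0531 -0.0865] | after turn cm [-0.0765  0.0518 -0.0892] t 34.0 gap 0.447 F [-0.2634  0.676  -0.3645] tilt 2.3213269125696585
```

Request:
{"op": "apply_moves", "data": {"fingers": 1, "rows": [[[0,0,0],0],[[0,0,0],0],[[0,0,0],0],[[0,0,0],0],[[0,0,0],0],[[0,0,0],0]]}}

```text
clock: 34.6
eef_pos: [0.4468, 0.0301, 0.086]
ee_rot: [-0.031, 1.533, 0.06]
ft_force: [-0.6, -0.6, -1.8]
finger_gap: 0.128
```

Request:
{"op": "apply_moves", "data": {"rows": [[[-1.5,0,0],0],[[-1.5,0,0],0],[[-1.5,0,0],0],[[-1.5,0,0],0],[[-1.5,0,0],0],[[-1.5,0,0],0],[[-1.5,0,0],0],[[-1.5,0,0],0],[[-1,0,0],0],[[0,0,0],0]]}}

```text
clock: 35.6
eef_pos: [0.4397, 0.0271, 0.2196]
ee_rot: [-0.031, 1.537, 0.06]
ft_force: [0.8, 0.8, -2.3]
finger_gap: 0.129
```

```bash
python3 tl.py;  python3 - <<'E'
from h import *
go(.5975,-.045,.2,86)
E
```

```text
tilt [ 0.0323  0.0198 -0.9993] pos [0.4397 0.0271 0.2196] t 35.6 qd [ 0.0005  0.0077  0.021   0.0009 -0.0043  0.0001]
pos [0.4397 0.0271 0.2196] psi 93.35 turn 7.35 | shift now cm [ 2.3307 -8.1573 15.2649] | after turn cm [ 1.9648 -6.0955 16.2473] t 35.6 gap 0.129 F [ 0.8283  0.7928 -2.2725] tilt 2.1714905761209264
```

Request:
{"op": "apply_moves", "data": {"rows": [[[0,0,0],7.3],[[0,-0.8,2],0],[[0,-0.8,2],0],[[0,-0.8,2],0],[[0,-0.8,2],0],[[0,-0.8,2],0],[[0,-0.8,2],0],[[0,-0.8,2],0],[[0,-0.4,1.2],0],[[0,0,0],0]]}}

```text
clock: 36.6
eef_pos: [0.5869, -0.0461, 0.2119]
ee_rot: [0.075, 1.555, -0.041]
ft_force: [0.6, -0.1, -1.5]
finger_gap: 0.123
```

```bash
python3 tl.py;  python3 - <<'E'
from h import *
go(.5975,-.045,.16,86)
w=bot.read_camera("wrist"); save(w,"wC1")
for e in [(.5975,-.045,.066),(.5975+.0033,-.045+.05,.066)]: print(proj(w,e,True))
E
```

```text
tilt [ 0.0153  0.0214 -0.9997] pos [ 0.5869 -0.0461  0.2119] t 36.6 qd [0.0016 0.0002 0.0299 0.0047 0.0195 0.0005]
pos [ 0.5869 -0.0461  0.2119] psi 85.77 turn -0.23 | shift now cm [5.2116 0.0755 0.9738] | after turn cm [5.1947 0.188  1.0459] t 36.6 gap 0.123 F [ 0.5956 -0.0762 -1.5291] tilt 1.5077227225584824
(np.float64(317.8707545558602), np.float64(237.0773571337512))
(np.float64(379.3166704627656), np.float64(236.27777902811002))
```

View pics/wC1.png

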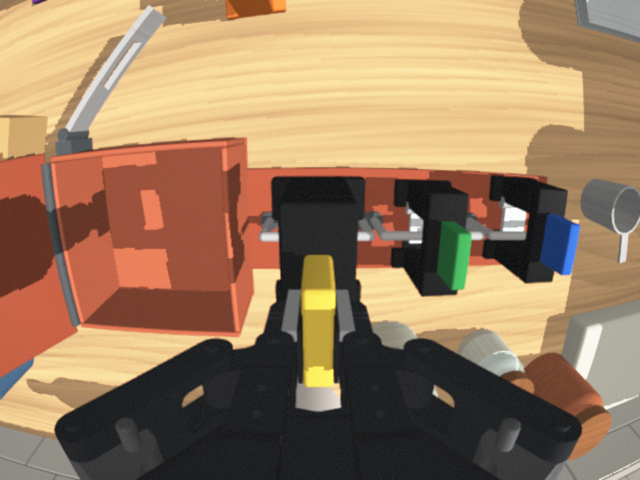

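Request:
{"op": "apply_moves", "data": {"rows": [[[0,0.1,1.0],0],[[1,0,0],0],[[1.5,0,0],0],[[1.5,0,0],0],[[1,0,0],0],[[0.5,0,0],0],[[0,0,0],0]]}}

```text
clock: 37.35
eef_pos: [0.5932, -0.0414, 0.1532]
ee_rot: [0.074, 1.561, -0.038]
ft_force: [0.8, 0.5, -1.3]
finger_gap: 0.125
```

```bash
python3 tl.py;  python3 - <<'E'
from h import *
go(.5985,-.045,.095,86)
E
```

```text
tilt [ 0.0099  0.0229 -0.9997] pos [ 0.5932 -0.0414  0.1532] t 37.35 qd [ 0.0018 -0.0072 -0.0004 -0.0003 -0.0014  0.0019]
pos [ 0.5932 -0.0414  0.1532] psi 85.92 turn -0.08 | shift now cm [ 5.8152 -0.4625  0.5015] | after turn cm [ 5.8201 -0.3264  0.5491] t 37.35 gap 0.125 F [ 0.8383  0.4546 -1.3479] tilt 1.4295688142012615
```

Request:
{"op": "apply_moves", "data": {"rows": [[[0,-0.3,0.6],0],[[0,0,0],0],[[1,0,0],0],[[1,0,0],0],[[1,0,0],0],[[1,0,0],0],[[0,0,0],0]]}}

```text
clock: 38.05
eef_pos: [0.5988, -0.0442, 0.114]
ee_rot: [0.074, 1.562, -0.038]
ft_force: [-4.3, -1.2, 0.2]
finger_gap: 0.127
```

```bash
python3 tl.py;  python3 - <<'E'
from h import *
go(.5985,-.045,.095,86)
E
```

```text
tilt [ 0.0092  0.0229 -0.9997] pos [ 0.5988 -0.0442  0.114 ] t 38.05 qd [-0.0006 -0.0119 -0.0024 -0.0009  0.0273  0.0008]
pos [ 0.5988 -0.0442  0.114 ] psi 85.91 turn -0.09 | shift now cm [ 1.9006 -0.1314 -0.0405] | after turn cm [ 1.9034 -0.0867 -0.0264] t 38.05 gap 0.127 F [-4.313  -1.1651  0.1597] tilt 1.4109917402776782
```

Request:
{"op": "apply_moves", "data": {"rows": [[[0.8,0,0],0],[[0.8,0,0],0],[[0.5,0,0],0],[[0,0,0],0],[[0.3,0,0],0],[[0,0,0],0]]}}

```text
clock: 38.65
eef_pos: [0.6017, -0.0425, 0.0949]
ee_rot: [0.076, 1.553, -0.037]
ft_force: [0.0, -1.3, -1.8]
finger_gap: 0.129
```

```bash
python3 tl.py;  python3 - <<'E'
from h import *
go(.5985,-.045,.095,86)
E
```

```text
tilt [ 0.0181  0.0241 -0.9995] pos [ 0.6017 -0.0425  0.0949] t 38.65 qd [ 0.0036 -0.0071 -0.0116  0.0123 -0.0001  0.0015]
pos [ 0.6017 -0.0425  0.0949] psi 85.89 turn -0.11 | shift now cm [-0.0223 -0.271  -0.3043] | after turn cm [-0.0105 -0.2708 -0.3051] t 38.65 gap 0.129 F [ 0.0446 -1.269  -1.7551] tilt 1.7274009626916513
```

Request:
{"op": "apply_moves", "data": {"rows": [[[0.4,0,0],0],[[0.2,0,0],0],[[0,0,0],0]]}}

```text
clock: 38.95
eef_pos: [0.6028, -0.042, 0.0946]
ee_rot: [0.076, 1.548, -0.037]
ft_force: [1.4, -0.4, -2.1]
finger_gap: 0.124
```

Request:
{"op": "apply_moves", "data": {"fingers": 0.1, "rows": [[[0,0,0],0],[[0,0,0],0],[[0,0,0],0],[[0,0,0],0],[[0,0,0],0]]}}

```text
clock: 39.45
eef_pos: [0.6043, -0.0421, 0.0924]
ee_rot: [0.076, 1.546, -0.037]
ft_force: [0.6, -0.3, 0.6]
finger_gap: 0.455
```

Request:
{"op": "apply_moves", "data": {"rows": [[[-2,0,0],0],[[-4,0,0],0],[[-4,0,0],0],[[-4,0,0],0],[[-1,0,-1.5],0],[[0,0,-3],0],[[0,0,-3],0],[[0,0,0],0],[[0,0,0],0]]}}

```text
clock: 40.35
eef_pos: [0.5247, -0.0404, 0.2452]
ee_rot: [0.076, 1.547, -0.037]
ft_force: [0.3, 0.5, -0.1]
finger_gap: 0.449
```

```bash
python3 tl.py;  python3 - <<'E'
from h import *
w=bot.read_camera("wrist"); save(w,"wC2"); s=bot.read_camera("scene"); save(s,"sC2",(180,180,500,360),2.4)
for k,g in dict(b=(.6,-.043)).items():
    m=tagmask(w,k,proj(w,(*g,.102),True),60); print(m.sum(),np.array(fittag([(w,m,True)],*g,-.07,.084)))
E
```

```text
tilt [ 0.0241  0.0245 -0.9994] pos [ 0.5247 -0.0404  0.2452] t 40.35 qd [-0.0019 -0.0213  0.0284  0.0003  0.0129  0.0005]
953 [ 0.601  -0.0408 -0.0748  0.0799]
```

View pics/sC2.png

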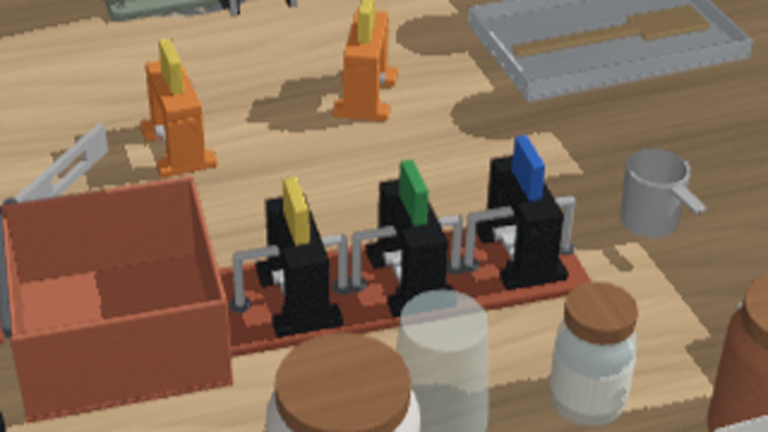

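View pics/wC2.png

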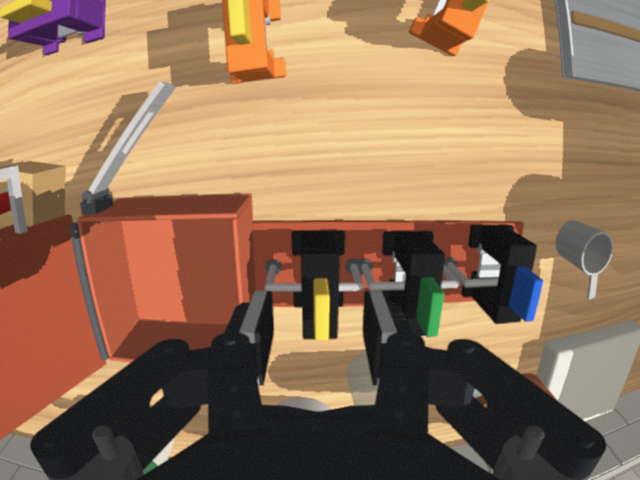

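Request:
{"op": "apply_moves", "data": {"fingers": -1, "rows": [[[0,4,0.5],0],[[0,4,0.5],0],[[0,4,0.5],0],[[0,4,0.5],0],[[0,4,0.5],0],[[0,4,1],0],[[0,4,1],0],[[0,3,0.5],-6],[[0,2,0],-7],[[0,0,0],0]]}}

```text
clock: 41.45
eef_pos: [0.6101, 0.2999, 0.2471]
ee_rot: [-0.108, 1.543, 0.141]
ft_force: [-0.1, -0.2, -0.2]
finger_gap: 1.004
```

```bash
python3 tl.py;  python3 - <<'E'
from h import *
go(.597,.291,.21,99.5)
w=bot.read_camera("wrist"); save(w,"wD1"); print(bot.spot_in(w,"cup_center")[:2])
for z in(0,.06): print(proj(w,(.597,.291,z),True))
E
```

```text
tilt [ 0.0226  0.023  -0.9995] pos [0.6101 0.2999 0.2471] t 41.45 qd [-0.0123  0.0246 -0.0103 -0.0343  0.0058  0.0292]
pos [0.6101 0.2999 0.2471] psi 99.13 turn -0.37 | shift now cm [ 3.6537 -0.7441 -1.5345] | after turn cm [ 3.7059 -0.664  -1.4434] t 41.45 gap 1.004 F [-0.105  -0.1545 -0.2155] tilt 1.8482102086042602
[{'position': [0.6072, 0.3011, 0.029], 'conf': 0.92}]
(np.float64(308.0897857129629), np.float64(184.28742301360344))
(np.float64(307.59523227132445), np.float64(195.15897063799235))
```

View pics/wD1.png

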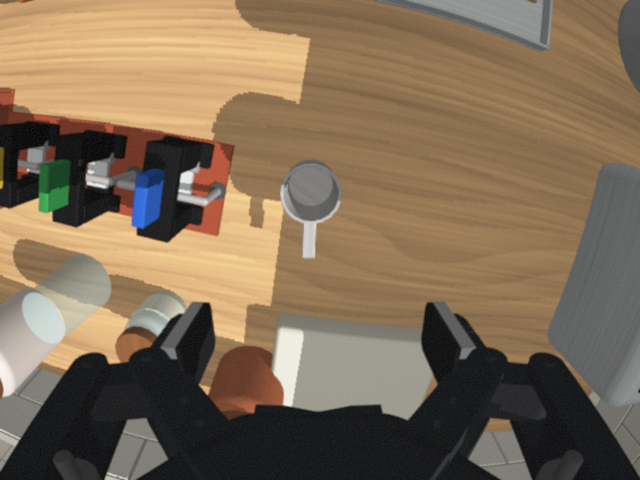

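```bash
python3 - <<'E'
from h import *
w=bot.read_camera("wrist"); save(w,"wD2",(250,130,370,270),5)
for u,v in [(310,193),(281,193),(340,193),(309,256)]: print(atz(w,u,v,.06,True))
E
```

```text
[0.5944 0.2897 0.06  ]
[0.5982 0.264  0.06  ]
[0.5903 0.3162 0.06  ]
[0.6537 0.2976 0.06  ]
```

View pics/wD2.png

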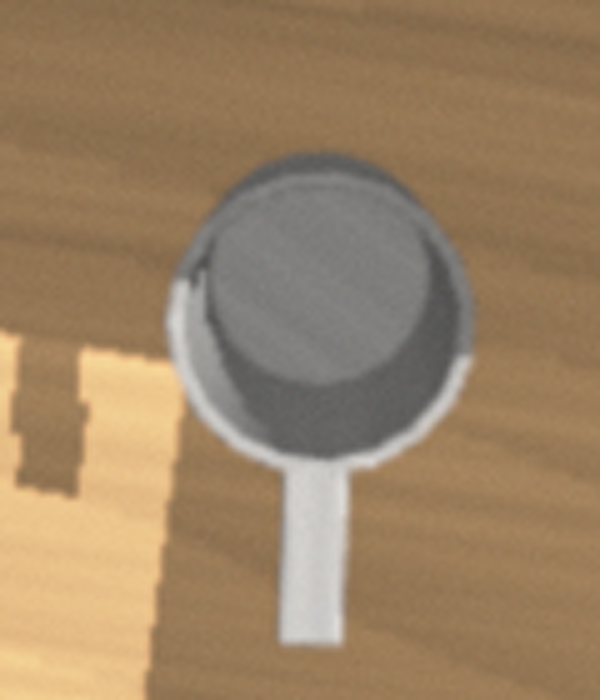

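```bash
python3 - <<'E'
from h import *
go(.595,.292,.018,98.6)
E
```

```text
pos [0.6098 0.2962 0.2477] psi 98.81 turn 0.21 | shift now cm [22.9167 -0.5881 -2.1127] | after turn cm [22.9699 -0.1916 -1.5274] t 41.6 gap 1.005 F [ 0.3313 -0.1636  0.1783] tilt 1.7716496491981724
```

Request:
{"op": "apply_moves", "data": {"rows": [[[0,-0.6,-2.1],0],[[2,0,0],0],[[2,0,0],0],[[2,0,0],0],[[2,0,0],0],[[2,0,0],0],[[2,0,0],0],[[1.5,0,0],0],[[0,0,0],0],[[0,0,0],0]]}}

```text
clock: 42.6
eef_pos: [0.5965, 0.2739, 0.1122]
ee_rot: [-0.083, 1.538, 0.11]
ft_force: [-0.2, -0.3, -0.1]
finger_gap: 0.997
```

```bash
python3 tl.py; python3 - <<'E'
from h import *
go(.595,.292,.018,98.6)
E
```

```text
tilt [ 0.0292  0.0187 -0.9994] pos [0.5965 0.2739 0.1122] t 42.6 qd [-0.0162  0.0022  0.0152 -0.0023  0.0028  0.0059]
pos [0.5965 0.2739 0.1122] psi 97.09 turn -1.51 | shift now cm [ 9.4408  1.6753 -0.2242] | after turn cm [9.4171 1.8138 0.1187] t 42.6 gap 0.997 F [-0.1673 -0.3119 -0.1392] tilt 1.9841812928282467
```

Request:
{"op": "apply_moves", "data": {"rows": [[[0,1.7,-0.2],-1.5],[[0,0,0],0],[[1.5,0,0],0],[[1.5,0,0],0],[[0,0,0],0]]}}

```text
clock: 43.1
eef_pos: [0.5959, 0.2936, 0.0878]
ee_rot: [-0.102, 1.527, 0.133]
ft_force: [0.0, 0.7, -0.3]
finger_gap: 1.001
```

```bash
python3 tl.py; python3 - <<'E'
from h import *
go(.595,.292,.018,98.6)
w=bot.read_camera("wrist"); save(w,"wD3")
E
```

```text
tilt [ 0.0389  0.0228 -0.999 ] pos [0.5959 0.2936 0.0878] t 43.1 qd [ 0.0069 -0.0296 -0.0349 -0.003   0.0114  0.0015]
pos [0.5959 0.2936 0.0878] psi 98.66 turn 0.06 | shift now cm [ 6.9693 -0.2561 -0.4076] | after turn cm [ 6.9835 -0.1394 -0.1154] t 43.1 gap 1.001 F [ 0.0036  0.6658 -0.3391] tilt 2.583062256990604
```

View pics/wD3.png

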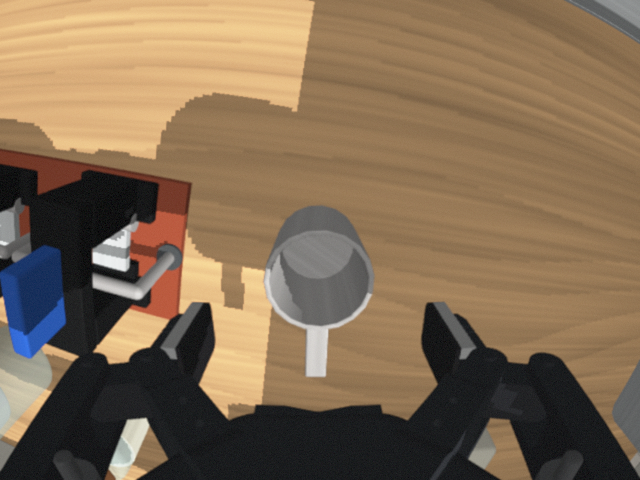

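Request:
{"op": "apply_moves", "data": {"rows": [[[1,-0.2,-0.4],0],[[1,0,0],0],[[1,0,0],0],[[1,0,0],0],[[1,0,0],0],[[1,0,0],0],[[0,0,0],0]]}}

```text
clock: 43.85
eef_pos: [0.5964, 0.2933, 0.026]
ee_rot: [-0.101, 1.522, 0.135]
ft_force: [-1.0, 0.3, -0.3]
finger_gap: 1.003
```

```bash
python3 tl.py; python3 - <<'E'
from h import *
go(.595,.292,.018,98.6)
w=bot.read_camera("wrist"); save(w,"wD4")
E
```

```text
tilt [ 0.0438  0.025  -0.9987] pos [0.5964 0.2933 0.026 ] t 43.85 qd [ 0.0011 -0.0064 -0.0122  0.0001 -0.0021  0.0016]
pos [0.5964 0.2933 0.026 ] psi 98.68 turn 0.08 | shift now cm [ 0.7935 -0.1197 -0.1904] | after turn cm [ 0.8037 -0.1054 -0.1527] t 43.85 gap 1.003 F [-1.0302  0.2815 -0.3315] tilt 2.891893786724617
```

View pics/wD4.png

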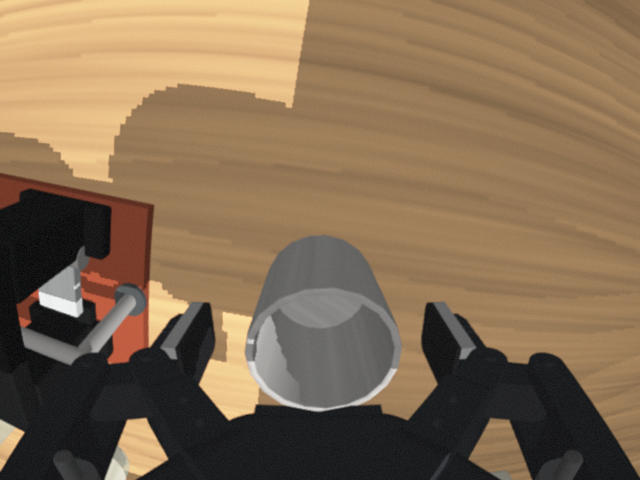

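Request:
{"op": "apply_moves", "data": {"rows": [[[0.8,0,-0.2],0],[[0.2,0,0],0],[[0,0,0],0]]}}

```text
clock: 44.2
eef_pos: [0.5958, 0.2937, 0.0165]
ee_rot: [-0.1, 1.519, 0.135]
ft_force: [0.1, -0.0, 0.2]
finger_gap: 1.001
```

Request:
{"op": "apply_moves", "data": {"fingers": 1, "rows": [[[0,0,0],0],[[0,0,0],0],[[0,0,0],0],[[0,0,0],0],[[0,0,0],0],[[0,0,0],0]]}}

```text
clock: 44.8
eef_pos: [0.5961, 0.2939, 0.0175]
ee_rot: [-0.1, 1.518, 0.136]
ft_force: [0.2, 0.1, 0.3]
finger_gap: 0.623
```

Request:
{"op": "apply_moves", "data": {"rows": [[[-1,0,0],0],[[-1,0,0],0],[[-1.5,0,0],0],[[-1.5,0,0],0],[[-2,0,0],0],[[-2,0,0],0],[[-2,0,0],0],[[-2,0,0],0],[[-2,0,0],0],[[-1,0,0],0]]}}

```text
clock: 45.8
eef_pos: [0.5872, 0.2888, 0.1896]
ee_rot: [-0.099, 1.516, 0.136]
ft_force: [0.8, 0.6, -0.6]
finger_gap: 0.626
```

```bash
python3 tl.py; python3 - <<'E'
from h import *
w=bot.read_camera("wrist"); save(w,"wD5"); go(.575,-.19,.2,90)
E
```

```text
tilt [ 0.0491  0.0273 -0.9984] pos [0.5872 0.2888 0.1896] t 45.8 qd [-0.0006 -0.0826 -0.1213 -0.0008  0.2253  0.0003]
pos [0.5877 0.2891 0.1909] psi 98.69 turn 8.69 | shift now cm [ -2.3267 -47.1392  -8.3773] | after turn cm [ -0.9064 -47.9089  -1.27  ] t 45.85 gap 0.627 F [ 0.6363  0.293  -0.0938] tilt 3.3511759927579634
```

View pics/wD5.png

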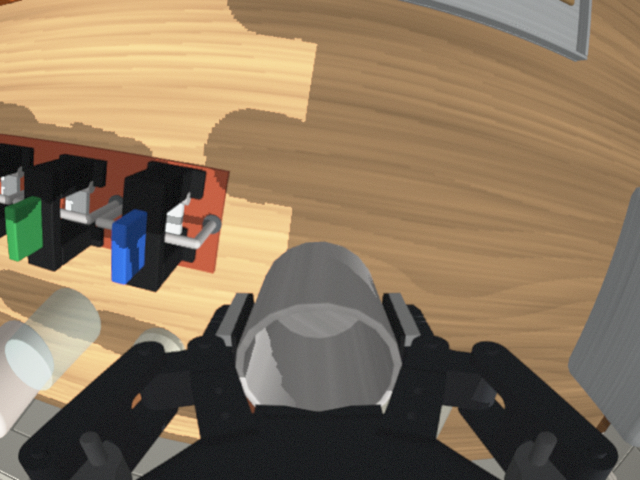

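Request:
{"op": "apply_moves", "data": {"rows": [[[0,0,0],6.3],[[0,0,0],6.3],[[0,-3,0],0],[[0,-3,0],0],[[0,-3,0],0],[[0,-3,0],0],[[0,-3,0],0],[[0,-3,0],0],[[0,-3,0],0],[[0,-3,0],0]]}}

```text
clock: 46.85
eef_pos: [0.5654, 0.0448, 0.1786]
ee_rot: [0.079, 1.527, -0.032]
ft_force: [-0.1, 0.3, -1.2]
finger_gap: 0.625
```

```bash
python3 tl.py; python3 - <<'E'
from h import *
go(.573,-.188,.2,86)
E
```

```text
tilt [ 0.0443  0.0284 -0.9986] pos [0.5654 0.0448 0.1786] t 46.85 qd [-0.558  -0.0652  0.1379  0.0296 -0.0536 -0.5667]
pos [0.5654 0.0448 0.1786] psi 85.96 turn -0.04 | shift now cm [ -2.7702 -23.0902   2.5145] | after turn cm [ -2.145  -23.1708   2.3808] t 46.85 gap 0.625 F [-0.0528  0.3308 -1.2272] tilt 3.0183944692940887
```

Request:
{"op": "apply_moves", "data": {"rows": [[[-0.4,-3,0.3],0],[[-0.4,-3,0.3],0],[[-0.4,-3,0.3],0],[[-0.4,-3,0.3],0],[[-0.4,-3,0.3],0],[[-0.3,-3,0.3],0],[[-0.2,-2.5,0.3],0],[[0,-1,0.2],0],[[0,0,0],0],[[0,0,0],0]]}}

```text
clock: 47.85
eef_pos: [0.5663, -0.1829, 0.1922]
ee_rot: [0.084, 1.538, -0.035]
ft_force: [0.2, 0.5, -1.4]
finger_gap: 0.62
```

```bash
python3 tl.py; python3 - <<'E'
from h import *
go(.573,-.188,.12,86)
w=bot.read_camera("wrist"); save(w,"wD6"); s=bot.read_camera("scene"); save(s,"sD6",(100,100,420,360),2.4)
E
```

```text
tilt [ 0.0326  0.0304 -0.999 ] pos [ 0.5663 -0.1829  0.1922] t 47.85 qd [ 0.0001  0.0042  0.0057  0.0034 -0.0004  0.0015]
pos [ 0.5663 -0.1829  0.1922] psi 85.67 turn -0.33 | shift now cm [ 7.2226 -0.6909  0.4866] | after turn cm [ 7.2234 -0.4583  0.702 ] t 47.85 gap 0.62 F [ 0.1889  0.4698 -1.3888] tilt 2.5555836908695593
```

View pics/wD6.png

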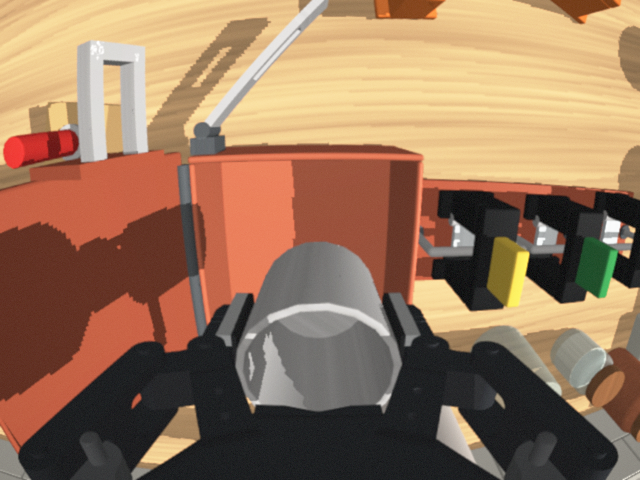

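View pics/sD6.png

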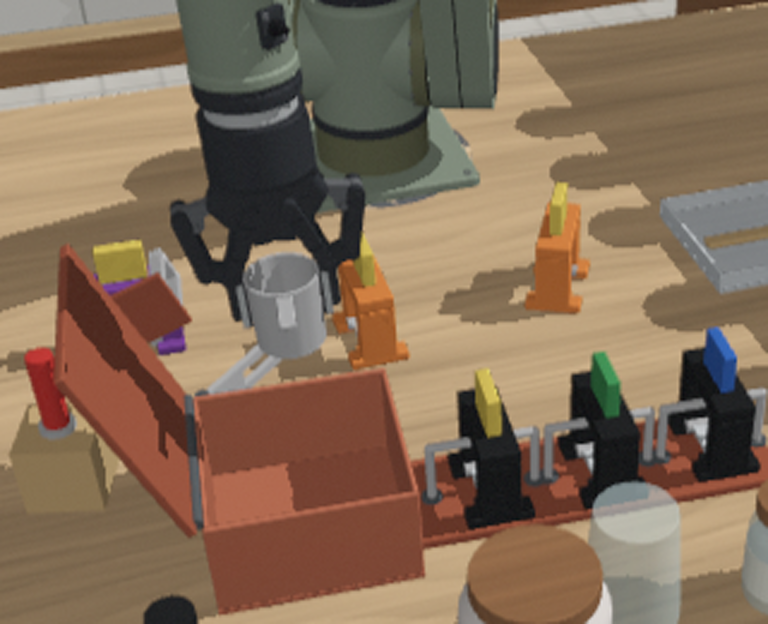

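Request:
{"op": "apply_moves", "data": {"rows": [[[0,-0.6,0.6],0],[[1,0,0],0],[[1.5,0,0],0],[[1.5,0,0],0],[[1.5,0,0],0],[[0.5,0,0],0],[[0,0,0],0]]}}

```text
clock: 48.65
eef_pos: [0.5751, -0.1828, 0.1281]
ee_rot: [0.08, 1.539, -0.028]
ft_force: [-0.5, 0.8, -1.3]
finger_gap: 0.623
```

```bash
python3 tl.py; python3 - <<'E'
from h import *
go(.573,-.188,.025,86)
E
```

```text
tilt [ 0.0319  0.0318 -0.999 ] pos [ 0.5751 -0.1828  0.1281] t 48.65 qd [ 0.0066  0.004   0.0051  0.0024 -0.0004 -0.0006]
pos [ 0.5751 -0.1828  0.1281] psi 86.06 turn 0.06 | shift now cm [10.2748 -0.8803 -0.481 ] | after turn cm [10.3085 -0.5311 -0.1758] t 48.65 gap 0.623 F [-0.5237  0.7713 -1.3175] tilt 2.580847971811326
```

Request:
{"op": "apply_moves", "data": {"rows": [[[1.2,-0.9,-0.4],0],[[1.5,0,0],0],[[1.5,0,0],0],[[1.5,0,0],0],[[1.5,0,0],0],[[1,0,0],0],[[0.5,0,0],0],[[0,0,0],0]]}}

```text
clock: 49.45
eef_pos: [0.5738, -0.1932, 0.0378]
ee_rot: [0.077, 1.534, -0.031]
ft_force: [-0.1, -0.5, -1.0]
finger_gap: 0.625
```

```bash
python3 tl.py; python3 - <<'E'
from h import *
go(.573,-.188,.024,86)
w=bot.read_camera("wrist"); save(w,"wD7")
E
```

```text
tilt [ 0.0373  0.028  -0.9989] pos [ 0.5738 -0.1932  0.0378] t 49.45 qd [-0.0035 -0.0057 -0.0064 -0.0022 -0.0019 -0.0025]
pos [ 0.5738 -0.1932  0.0378] psi 86.07 turn 0.07 | shift now cm [ 1.3915  0.4664 -0.1635] | after turn cm [ 1.3815  0.5087 -0.1149] t 49.45 gap 0.625 F [-0.0782 -0.4817 -1.0383] tilt 2.6722580330653
```

View pics/wD7.png

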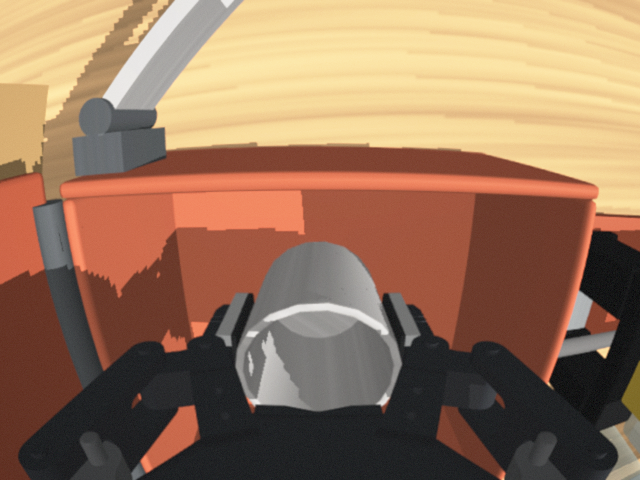

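Request:
{"op": "apply_moves", "data": {"rows": [[[0.8,0.3,0],0],[[0.3,0,0],0],[[0.3,0,0],0],[[0,0,0],0]]}}

```text
clock: 49.9
eef_pos: [0.5762, -0.19, 0.0252]
ee_rot: [0.075, 1.529, -0.032]
ft_force: [0.3, 0.4, -1.8]
finger_gap: 0.623
```

```bash
python3 tl.py; python3 - <<'E'
from h import *
go(.573,-.188,.023,86)
E
```

```text
tilt [ 0.0417  0.0264 -0.9988] pos [ 0.5762 -0.19    0.0252] t 49.9 qd [ 0.0015 -0.0047 -0.0102 -0.0007 -0.0025  0.0005]
pos [ 0.5762 -0.19    0.0252] psi 86.09 turn 0.09 | shift now cm [ 0.2078  0.1737 -0.3367] | after turn cm [ 0.2158  0.1796 -0.3284] t 49.9 gap 0.623 F [ 0.3187  0.4338 -1.7867] tilt 2.827951616373346
```

Request:
{"op": "apply_moves", "data": {"rows": [[[0.3,0,-0.2],0],[[0.2,0,0],0],[[0,0,0],0]]}}

```text
clock: 50.2
eef_pos: [0.5757, -0.1901, 0.0233]
ee_rot: [0.074, 1.525, -0.033]
ft_force: [1.1, -0.1, -0.6]
finger_gap: 0.628
```

Request:
{"op": "apply_moves", "data": {"fingers": -0.6, "rows": [[[0,0,0],0],[[0,0,0],0],[[0,0,0],0],[[0,0,0],0]]}}

```text
clock: 50.6
eef_pos: [0.576, -0.1902, 0.0236]
ee_rot: [0.074, 1.523, -0.033]
ft_force: [0.7, -0.5, 0.1]
finger_gap: 0.801
```

Request:
{"op": "apply_moves", "data": {"rows": [[[-1,0,0],0],[[-1.5,0,0],0],[[-2,0,0],0],[[-2,0,0],0],[[-2,0,0],0],[[-2,0,0],0],[[-3,0,0],0],[[-3,0,0],0],[[-2,0,0],0],[[0,0,0],0]]}}

```text
clock: 51.6
eef_pos: [0.5664, -0.1951, 0.2201]
ee_rot: [0.073, 1.523, -0.034]
ft_force: [0.4, 0.3, 0.1]
finger_gap: 0.797
```

```bash
python3 tl.py; python3 - <<'E'
from h import *
w=bot.read_camera("wrist"); save(w,"wD8")
E
```

```text
tilt [ 0.0482  0.0238 -0.9986] pos [ 0.5664 -0.1951  0.2201] t 51.6 qd [ 0.0012  0.0067  0.0331  0.0005 -0.0032 -0.0003]
```

View pics/wD8.png

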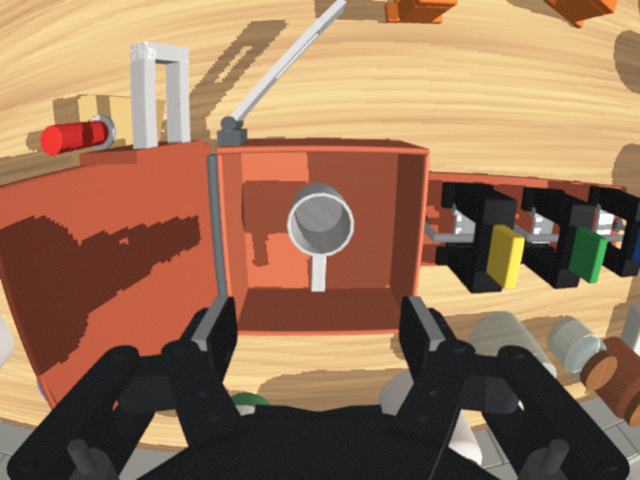

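Request:
{"op": "apply_moves", "data": {"fingers": 1, "rows": [[[-3,0,0],0],[[-4,0,0],0],[[-4,0,0],0],[[-2,-1.5,0],0],[[-0.2,-3,0.4],0],[[-0.2,-3,0.4],0],[[-0.2,-3,0.4],0],[[-0.2,-3,0.4],0],[[-0.2,-3,0.4],0],[[-0.2,-3,0.4],0]]}}

```text
clock: 52.65
eef_pos: [0.5671, -0.3949, 0.3426]
ee_rot: [0.08, 1.551, -0.017]
ft_force: [-0.1, 0.3, 0.6]
finger_gap: 0.006
```

```bash
python3 tl.py; python3 - <<'E'
from h import *
go(.58,-.42,.22,90)
E
```

```text
tilt [ 0.0199  0.0396 -0.999 ] pos [ 0.5671 -0.3949  0.3426] t 52.65 qd [-0.3508  0.3857 -0.6033  0.0022  0.2639 -0.3403]
pos [ 0.5671 -0.3949  0.3426] psi 86.46 turn -3.54 | shift now cm [12.1785 -2.9205  1.2256] | after turn cm [12.2643 -2.5064  1.2854] t 52.65 gap 0.006 F [-0.1282  0.2713  0.5527] tilt 2.542092713141063
```

Request:
{"op": "apply_moves", "data": {"rows": [[[0,-2.9,0.8],0],[[1,-0.5,0],0],[[2,0,0],0],[[2,0,0],0],[[2,0,0],0],[[2,0,0],0],[[2,0,0],0],[[1,0,0],0],[[0,0,0],0]]}}

```text
clock: 53.55
eef_pos: [0.5695, -0.4221, 0.1968]
ee_rot: [0.098, 1.575, -0.005]
ft_force: [-0.6, 0.4, -0.3]
finger_gap: 0.002
```

```bash
python3 tl.py; python3 - <<'E'
from h import *
s=bot.read_camera("scene"); save(s,"sE1",(60,60,380,320),2.4)
E
```

```text
tilt [-0.0031  0.0594 -0.9982] pos [ 0.5695 -0.4221  0.1968] t 53.55 qd [0.0078 0.0006 0.0118 0.0018 0.0005 0.0011]
```

View pics/sE1.png

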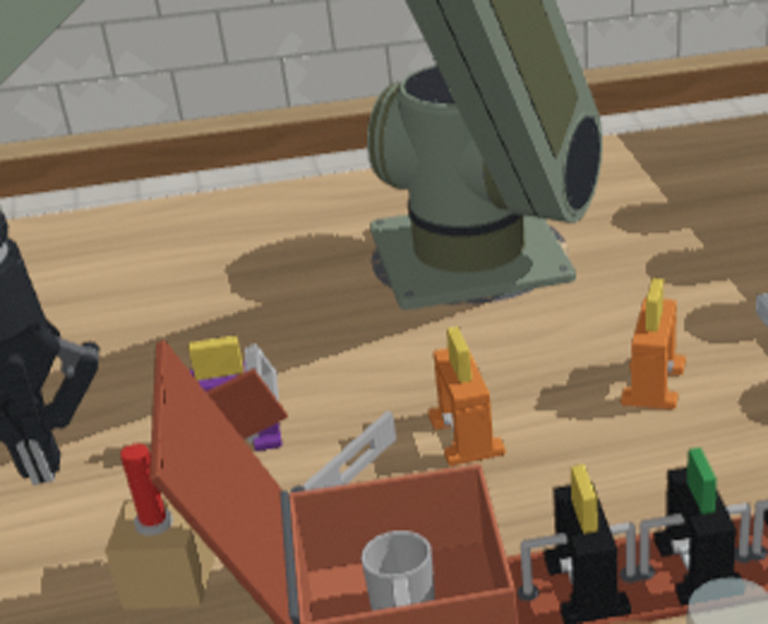

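Request:
{"op": "apply_moves", "data": {"rows": [[[0,2,0],0],[[0,2,0],0],[[0,2,0],0],[[0,1,0],0],[[0,1,0],0],[[0,1,0],0],[[0,1,0],0],[[0,1,0],0]]}}

```text
clock: 54.4
eef_pos: [0.5788, -0.3121, 0.2169]
ee_rot: [0.082, 1.559, -0.02]
ft_force: [-0.8, -0.9, 3.9]
finger_gap: 0.001
```

```bash
python3 tl.py; python3 - <<'E'
from h import *
s=bot.read_camera("scene"); save(s,"sE2",(60,60,380,320),2.4); print(bot.get_obs()["ft_force"])
E
```

```text
tilt [ 0.0118  0.0387 -0.9992] pos [ 0.5788 -0.3121  0.2169] t 54.4 qd [ 0.1462 -0.0934  0.1103 -0.0033 -0.0463  0.1417]
[-1.9086  0.9372  4.782 ]
```

View pics/sE2.png

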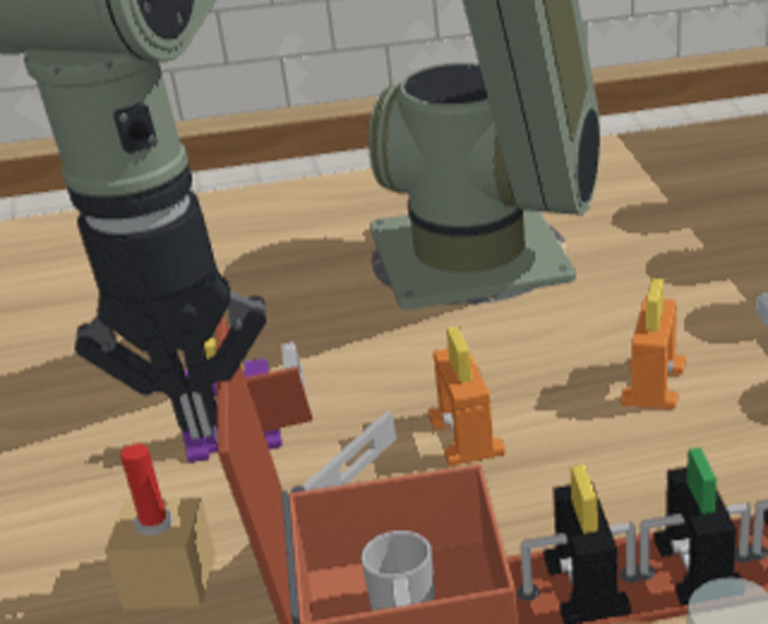

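Request:
{"op": "apply_moves", "data": {"rows": [[[0,1,0],0],[[0,1,0],0],[[0,1,0],0],[[0,1,0],0],[[0,1,0],0],[[0,1,0],0],[[0,1,0],0]]}}

```text
clock: 55.15
eef_pos: [0.5838, -0.2346, 0.2174]
ee_rot: [0.084, 1.562, -0.017]
ft_force: [0.3, -0.2, -0.2]
finger_gap: 0.0
```

```bash
python3 tl.py; python3 - <<'E'
from h import *
s=bot.read_camera("scene"); save(s,"sE3",(60,60,380,320),2.4); print(bot.get_obs()["ft_force"])
E
```

```text
tilt [ 0.0095  0.0423 -0.9991] pos [ 0.5838 -0.2346  0.2174] t 55.15 qd [ 0.1623 -0.0582  0.0915  0.0048 -0.0355  0.157 ]
[-0.4286  0.7825 -0.8014]
```

View pics/sE3.png

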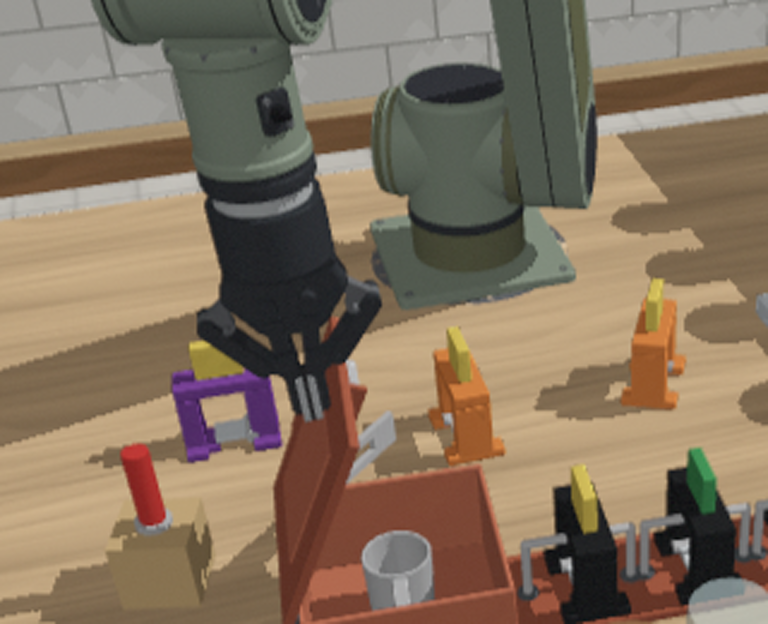

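Request:
{"op": "apply_moves", "data": {"rows": [[[-4,0,0],0],[[-4,0,0],0],[[0,5,0],0],[[0,5,0],0],[[0,5,0],0],[[0,0,0],0],[[0,0,0],0],[[0,0,0],0]]}}

```text
clock: 56.0
eef_pos: [0.5932, -0.0819, 0.3067]
ee_rot: [0.087, 1.562, -0.014]
ft_force: [0.5, -0.5, -0.8]
finger_gap: -0.002
```

```bash
python3 tl.py; python3 - <<'E'
from h import *
t=bot.read_camera("top"); save(t,"tE4",(340,160,560,340),3.5)
E
```

```text
tilt [ 0.0093  0.0464 -0.9989] pos [ 0.5932 -0.0819  0.3067] t 56.0 qd [-0.0038  0.0007  0.0034 -0.0151 -0.0009 -0.0013]
```

View pics/tE4.png

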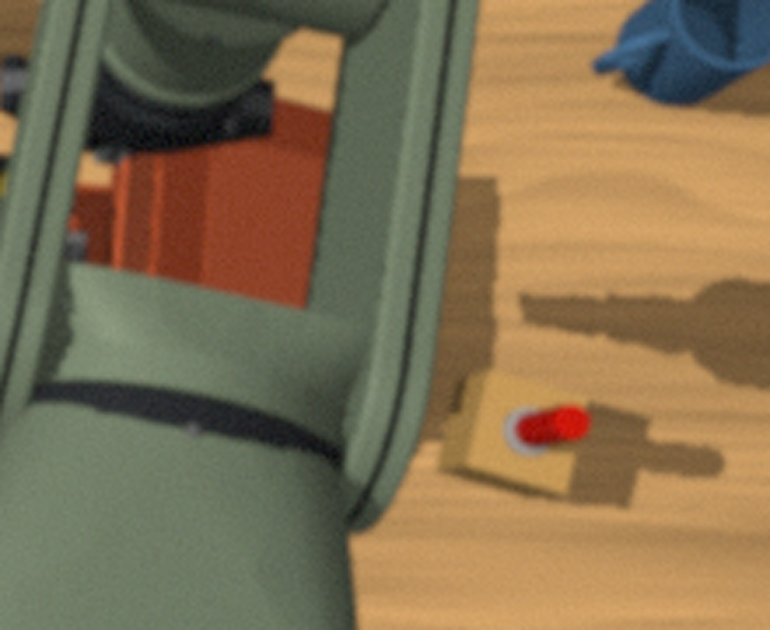

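```bash
python3 - <<'E'
from h import *
print(bot.get_obs()["q"]); go(.385,-.195,.3,0)
s=bot.read_camera("scene"); save(s,"sE4",(60,130,380,390),2.4)
E
```

```text
[-0.1822  0.3223  1.3738  0.0476  1.445  -1.6943]
pos [ 0.5932 -0.0823  0.3066] psi 86.3 turn 86.3 | shift now cm [ -0.0591 -12.6032 -20.0459] | after turn cm [  0.6552 -20.816   11.267 ] t 56.05 gap -0.0 F [-0.1926  0.3047  0.5501] tilt 2.707099235165435
```

View pics/sE4.png

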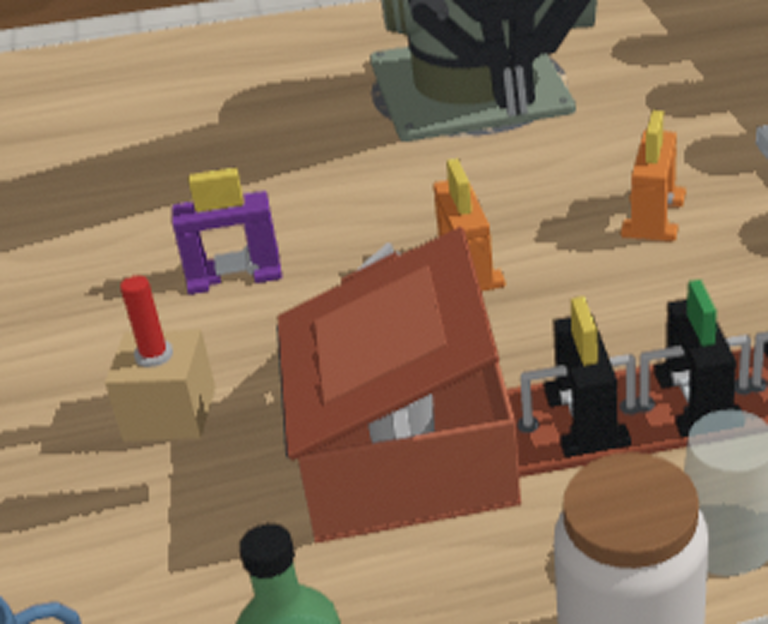

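Request:
{"op": "apply_moves", "data": {"rows": [[[0,0,-2],8.5],[[0,0,-2],8.5],[[0,0,-2],8.5],[[0,0,-1],8.5],[[0,0,0],8.5],[[0,0,0],8.5],[[0,0,0],8.5],[[0,0,0],8.5],[[0,0,0],8.5],[[0,0,0],8.5]]}}

```text
clock: 57.1
eef_pos: [0.5226, -0.0778, 0.3037]
ee_rot: [1.245, 1.237, -1.185]
ft_force: [-0.0, 0.2, 0.3]
finger_gap: 0.001
```

```bash
python3 tl.py; python3 - <<'E'
from h import *
go(.375,-.2,.3,0)
E
```

```text
tilt [ 0.0053  0.0444 -0.999 ] pos [ 0.5226 -0.0778  0.3037] t 57.1 qd [-0.0247  0.0043  0.0006 -0.0025 -0.0009  1.4589]
pos [ 0.5226 -0.0778  0.3037] psi -0.07 turn -0.07 | shift now cm [ -0.2503 -14.7449  12.2413] | after turn cm [  0.3714 -14.7582  12.2222] t 57.1 gap 0.001 F [-0.0446  0.1998  0.3292] tilt 2.5637223780450356
```

Request:
{"op": "apply_moves", "data": {"rows": [[[0,-2.5,2],0],[[0,-2.5,2],0],[[0,-2.5,2],0],[[0,-2.5,2],0],[[0,-2.5,2],0],[[0,-2,2],0],[[0,0,0],0],[[0,0,0],0],[[0,0,0],0]]}}

```text
clock: 58.0
eef_pos: [0.37, -0.2091, 0.2955]
ee_rot: [1.258, 1.229, -1.201]
ft_force: [1.0, -0.3, -0.2]
finger_gap: -0.003
```

```bash
python3 tl.py; python3 - <<'E'
from h import *
go(.38,-.2,.05,0)
w=bot.read_camera("wrist"); save(w,"wF1"); t=bot.read_camera("top"); save(t,"tF1",(340,160,560,400),2.5)
E
```

```text
tilt [ 0.0041  0.0432 -0.9991] pos [ 0.37   -0.2091  0.2955] t 58.0 qd [-0.0095  0.0023 -0.0059  0.0073 -0.0037  0.004 ]
pos [ 0.37   -0.2091  0.2955] psi -1.18 turn -1.18 | shift now cm [24.5694  0.9036  0.132 ] | after turn cm [24.549   1.0011 -0.9118] t 58.0 gap -0.003 F [ 1.0453 -0.2598 -0.1542] tilt 2.489125528148218
```

View pics/wF1.png

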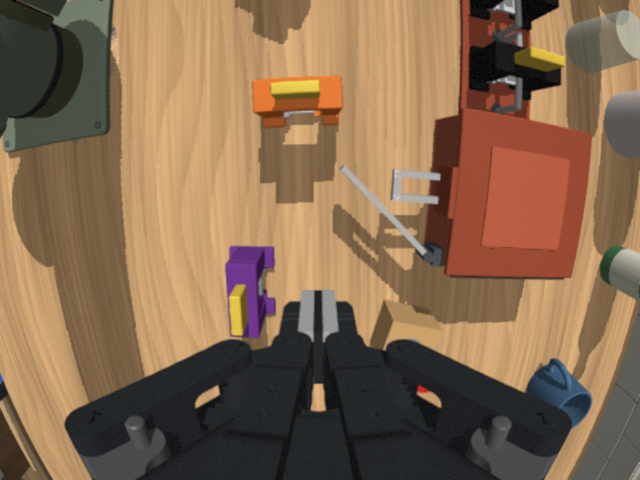

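View pics/tF1.png

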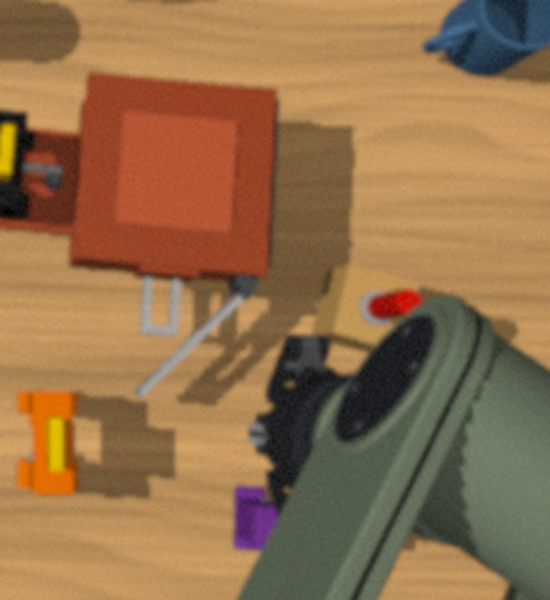

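```bash
python3 - <<'E'
from h import *
w=bot.read_camera("wrist"); save(w,"wF2",(320,120,480,280),4.5); t=bot.read_camera("top"); save(t,"tF2",(380,250,460,330),8)
for u,v in [(343,168),(432,250)]: print(atz(w,u,v,.075,True))
E
```

```text
[ 0.3956 -0.162   0.075 ]
[ 0.4898 -0.2473  0.075 ]
```

View pics/wF2.png

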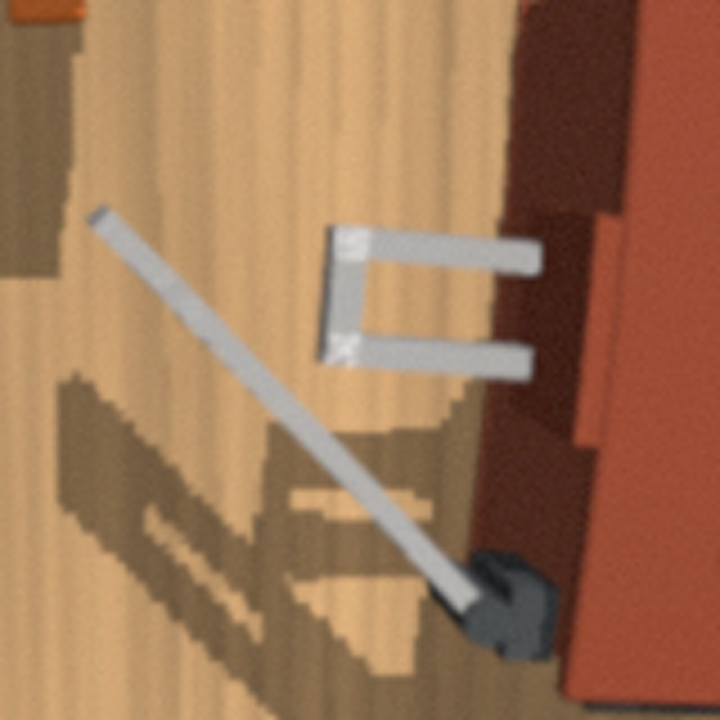

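View pics/tF2.png

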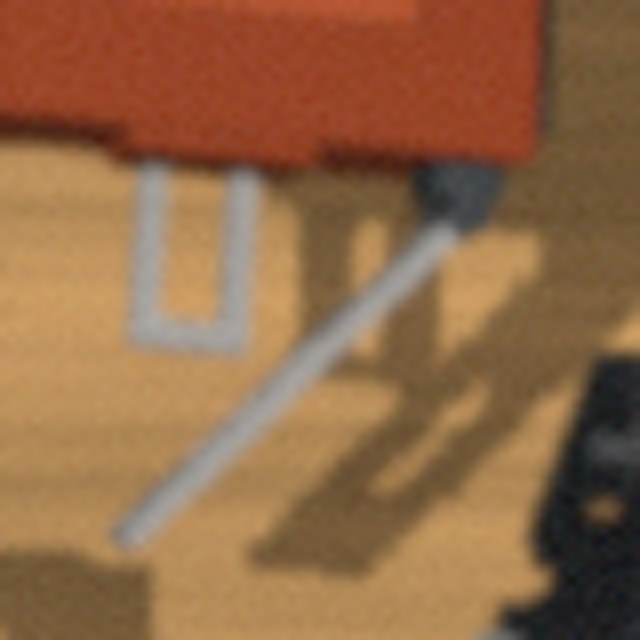

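```bash
python3 - <<'E'
from h import *
w=bot.read_camera("wrist"); t=bot.read_camera("top")
W=lambda x,y:atz(w,320+x/4.5,120+y/4.5,.065,True); T=lambda x,y:atz(t,380+x/8,250+y/8,.065)
print("W",W(325,295),W(365,298),"rails",W(430,265),W(430,340)); print("T",T(190,352),T(193,322),"rails",T(165,250),T(224,250))
print(W(97,212+3),T(128,538))
E
```

```text
W [ 0.4468 -0.1804  0.065 ] [ 0.4562 -0.181   0.065 ] rails [ 0.4716 -0.1733  0.065 ] [ 0.472  -0.1907  0.065 ]
T [ 0.4486 -0.1823  0.065 ] [ 0.4569 -0.1831  0.065 ] rails [ 0.4766 -0.1756  0.065 ] [ 0.477  -0.1919  0.065 ]
[ 0.3948 -0.162   0.065 ] [ 0.3974 -0.1649  0.065 ]
```

```bash
python3 - <<'E'
from h import *
w=bot.read_camera("wrist")
for u,v in [(275,250),(275,310),(262,245),(230,335)]: print(atz(w,u,v,.04,True),atz(w,u,v,.1,True))
go(.385,-.21,.05,0)
E
```

```text
[ 0.3212 -0.2532  0.04  ] [ 0.3285 -0.2367  0.1   ]
[ 0.3172 -0.327   0.04  ] [ 0.325  -0.2994  0.1   ]
[ 0.3068 -0.2472  0.04  ] [ 0.3162 -0.2315  0.1   ]
[ 0.2585 -0.3616  0.04  ] [ 0.2752 -0.3288  0.1   ]
pos [ 0.3701 -0.2085  0.2954] psi -1.07 turn -1.07 | shift now cm [24.5198  1.4221  1.183 ] | after turn cm [24.5438  1.4898  0.1499] t 58.35 gap -0.002 F [0.6535 0.2103 0.0699] tilt 2.4826079856080905
```

Request:
{"op": "apply_moves", "data": {"rows": [[[0,1.4,1.2],0],[[2,0,0],0],[[2,0,0],0],[[2,0,0],0],[[2,0,0],0],[[2,0,0],0],[[2,0,0],0],[[2,0,0],0],[[0,0,0],0]]}}

```text
clock: 59.25
eef_pos: [0.3884, -0.2136, 0.1513]
ee_rot: [1.252, 1.228, -1.194]
ft_force: [-1.2, 0.0, -0.1]
finger_gap: 0.0
```

```bash
python3 tl.py; python3 - <<'E'
from h import *
go(.385,-.21,.05,0)
E
```

```text
tilt [ 0.0074  0.041  -0.9991] pos [ 0.3884 -0.2136  0.1513] t 59.25 qd [ 0.0033 -0.0223 -0.0477 -0.0004  0.0093 -0.0014]
pos [ 0.3884 -0.2136  0.1513] psi -0.74 turn -0.74 | shift now cm [10.1303 -0.4145  0.0579] | after turn cm [10.1267 -0.3405 -0.3631] t 59.25 gap 0.0 F [-1.2399  0.002  -0.0698] tilt 2.3886286241669517
```

Request:
{"op": "apply_moves", "data": {"rows": [[[1.5,-0.4,0],0],[[2,0,0],0],[[2,0,0],0],[[2,0,0],0],[[1.5,0,0],0],[[0.5,0,0],0],[[0,0,0],0]]}}

```text
clock: 59.95
eef_pos: [0.3919, -0.2123, 0.0597]
ee_rot: [1.25, 1.216, -1.186]
ft_force: [0.2, -0.3, 0.1]
finger_gap: 0.003
```

```bash
python3 tl.py; python3 - <<'E'
from h import *
go(.415,-.18,.053,0)
w=bot.read_camera("wrist"); save(w,"wF3")
E
```

```text
tilt [ 0.0185  0.0343 -0.9992] pos [ 0.3919 -0.2123  0.0597] t 59.95 qd [ 0.0049 -0.0057 -0.0168  0.0018  0.0094 -0.0003]
pos [ 0.3919 -0.2123  0.0597] psi -0.59 turn -0.59 | shift now cm [ 0.8255  2.264  -3.2264] | after turn cm [ 0.6723  2.3098 -3.2295] t 59.95 gap 0.003 F [ 0.1929 -0.3402  0.1067] tilt 2.237140622777886
```

View pics/wF3.png

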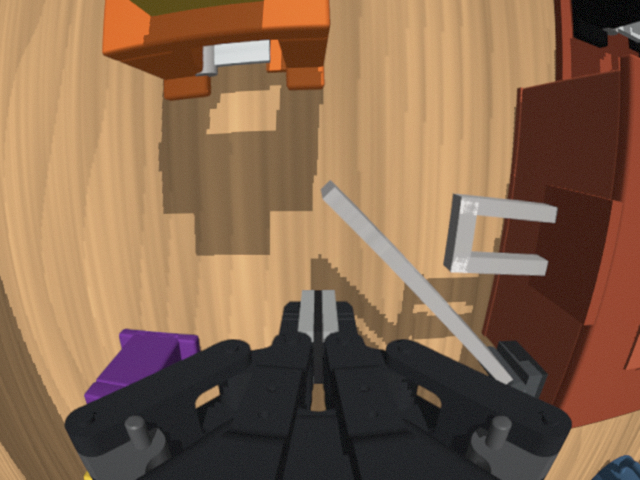

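Request:
{"op": "apply_moves", "data": {"rows": [[[0,0,0],7.5],[[0,0,0],7.5],[[0,0,0],7.5],[[0.3,0,0],7.5],[[0.3,0,0],7.5],[[0.3,0,0],7],[[0,0,0],0]]}}

```text
clock: 60.7
eef_pos: [0.3983, -0.2156, 0.0594]
ee_rot: [1.823, 0.717, -1.744]
ft_force: [-0.0, -0.1, 0.4]
finger_gap: 0.003
```

```bash
cat > hasp.py <<'E'
from h import *
import sys
H=np.array([.488,-.257]);u0=np.array([.066,.998]);n0=np.array([.998,-.066]);off=.015
o=bot.get_obs();M=R.from_rotvec(o['ee_rot']).as_matrix();p=o["eef_pos"]
for th in(.84,.6,.4,.2,0):
    u=np.cos(th)*u0-np.sin(th)*n0;n=np.cos(th)*n0+np.sin(th)*u0
    w=H+.118*u-off*n; d=M.T@np.array([*(w-p[:2]),0]); print(th,w,"psi",np.degrees(np.arctan2(-u[1],-u[0])),"tool shift cm",d*100)
E
python3 tl.py; python3 hasp.py;python3 - <<'E'
from h import *
go(.4,-.2,.052,-45)
w=bot.read_camera("wrist"); save(w,"wF4")
E
```

```text
tilt [ 0.0341  0.025  -0.9991] pos [ 0.3983 -0.2156  0.0594] t 60.7 qd [ 0.0004 -0.0169 -0.0202 -0.0004  0.0098 -0.0336]
0.84 [ 0.3948 -0.1831] psi -45.65513546011069 tool shift cm [ 0.0693 -2.6128 -1.9682]
0.6 [ 0.415 -0.163] psi -59.40612254325045 tool shift cm [ 0.1883 -2.6882 -4.8132]
0.4 [ 0.4351 -0.1504] psi -70.8652784458669 tool shift cm [ 0.2884 -2.2314 -7.1422]
0.2 [ 0.4574 -0.142 ] psi -82.32443434848336 tool shift cm [ 0.3851 -1.3206 -9.334 ]
0 [ 0.4808 -0.1382] psi -93.78359025109985 tool shift cm [  0.4744   0.0079 -11.3012]
pos [ 0.3983 -0.2156  0.0594] psi -46.8 turn -1.8 | shift now cm [ 0.7851 -1.0258 -1.1604] | after turn cm [ 0.7409 -0.984  -1.2239] t 60.7 gap 0.003 F [-0.0189 -0.0987  0.4308] tilt 2.4212027948473245
```

View pics/wF4.png

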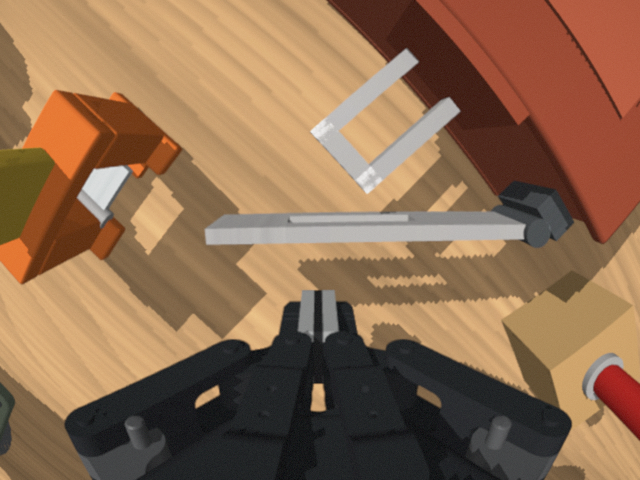

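Request:
{"op": "apply_moves", "data": {"rows": [[[0.4,-1.3,0],0],[[0.4,-1.3,0],0],[[0,0,-1],0],[[0,0,-1],0],[[0,0,-1],2],[[0,0,-1],3],[[0,0,-1],3],[[0,0,-1],3]]}}

```text
clock: 61.55
eef_pos: [0.4276, -0.152, 0.0548]
ee_rot: [1.946, 0.565, -1.865]
ft_force: [-0.2, -0.1, 0.0]
finger_gap: 0.002
```

```bash
python3 tl.py; python3 hasp.py;python3 - <<'E'
from h import *
print(bot.get_obs()["ft_force"])
w=bot.read_camera("wrist"); save(w,"wF5")
E
```

```text
tilt [ 0.0356  0.0236 -0.9991] pos [ 0.4276 -0.152   0.0548] t 61.55 qd [ 0.2165  0.0676 -0.1371 -0.014   0.0567  0.7562]
0.84 [ 0.3948 -0.1831] psi -45.65513546011069 tool shift cm [-0.1905  0.8717  4.4362]
0.6 [ 0.415 -0.163] psi -59.40612254325045 tool shift cm [-0.0711  0.2618  1.6563]
0.4 [ 0.4351 -0.1504] psi -70.8652784458669 tool shift cm [ 0.0304  0.2718 -0.7169]
0.2 [ 0.4574 -0.142 ] psi -82.32443434848336 tool shift cm [ 0.1294  0.7536 -3.0409]
0 [ 0.4808 -0.1382] psi -93.78359025109985 tool shift cm [ 0.2218  1.6878 -5.223 ]
[-0.2136 -0.0657  0.0136]
```

View pics/wF5.png

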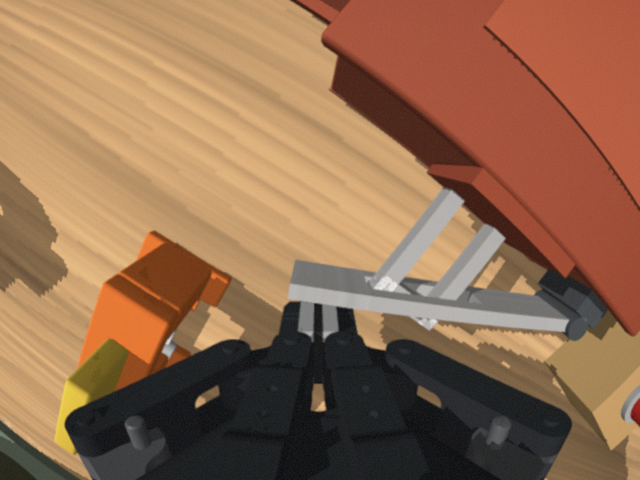

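Request:
{"op": "apply_moves", "data": {"rows": [[[0,0.3,-0.8],4],[[0,0.3,-0.8],4],[[0,0.3,-0.8],4],[[0,0.3,-0.8],4],[[0,0.3,-0.8],4],[[0,0.1,-0.5],3]]}}

```text
clock: 62.2
eef_pos: [0.4786, -0.1445, 0.0562]
ee_rot: [2.186, 0.196, -2.111]
ft_force: [-0.6, -0.5, -0.1]
finger_gap: 0.002
```

```bash
python3 tl.py; python3 hasp.py;python3 - <<'E'
from h import *
print(bot.get_obs()["ft_force"])
w=bot.read_camera("wrist"); save(w,"wF6")
E
```

```text
tilt [ 0.033   0.0257 -0.9991] pos [ 0.4786 -0.1445  0.0562] t 62.2 qd [ 0.0484  0.0614 -0.1084 -0.0061  0.0629  0.5728]
0.84 [ 0.3948 -0.1831] psi -45.65513546011069 tool shift cm [-0.3755  2.4835  8.8792]
0.6 [ 0.415 -0.163] psi -59.40612254325045 tool shift cm [-0.2573  0.8261  6.5656]
0.4 [ 0.4351 -0.1504] psi -70.8652784458669 tool shift cm [-0.1585 -0.1013  4.3809]
0.2 [ 0.4574 -0.142 ] psi -82.32443434848336 tool shift cm [-0.0637 -0.5759  2.0553]
0 [ 0.4808 -0.1382] psi -93.78359025109985 tool shift cm [ 0.0233 -0.5787 -0.3186]
[-0.5771 -0.5042 -0.062 ]
```

View pics/wF6.png

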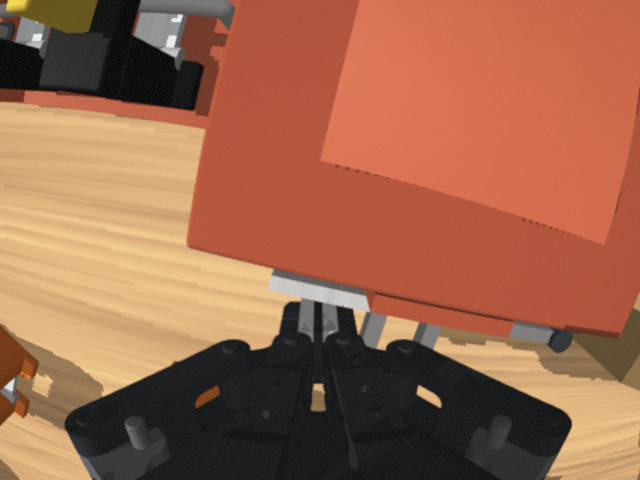

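Request:
{"op": "apply_moves", "data": {"rows": [[[0,-0.2,-0.4],4],[[0,-0.2,-0.4],4],[[0,0,-0.4],2],[[0,0,-0.4],0],[[0,0,-0.4],0]]}}

```text
clock: 62.75
eef_pos: [0.4807, -0.1372, 0.0539]
ee_rot: [-2.195, -0.025, 2.214]
ft_force: [-8.9, -2.1, 5.3]
finger_gap: 0.002
```

```bash
python3 tl.py; python3 hasp.py | tail -1;python3 - <<'E'
from h import *
print(bot.get_obs()["ft_force"])
w=bot.read_camera("wrist"); save(w,"wF7")
E
```

```text
tilt [-0.0087  0.0287 -0.9996] pos [ 0.4807 -0.1372  0.0539] t 62.75 qd [ 0.022   0.0399 -0.055  -0.0363  0.105   0.0167]
0 [ 0.4808 -0.1382] psi -93.78359025109985 tool shift cm [-0.0031  0.1049 -0.0122]
[-8.9464 -2.0636  5.3303]
```

View pics/wF7.png

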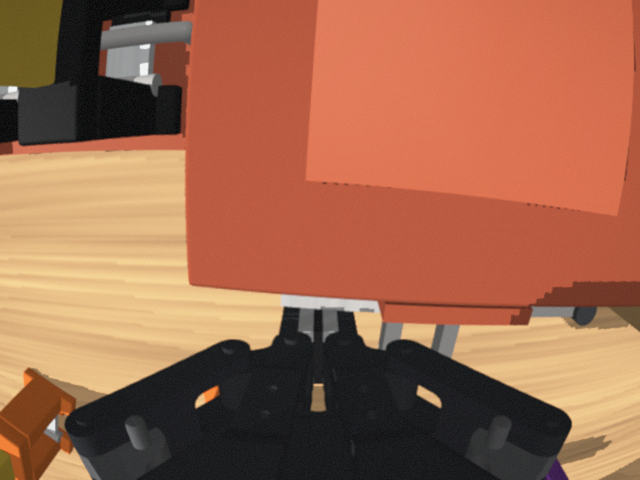

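Request:
{"op": "apply_moves", "data": {"rows": [[[0,0,-0.4],0],[[0,0,-0.3],0],[[0,0,1],0],[[0,0,2],0],[[-2,0,1.5],0],[[-3,0,0],0],[[-4,0,0],0],[[-4,0,0],0],[[-3,0,0],0],[[0,0,0],0]]}}

```text
clock: 63.8
eef_pos: [0.4341, -0.1389, 0.2187]
ee_rot: [-2.183, -0.052, 2.242]
ft_force: [0.2, -0.6, -0.3]
finger_gap: 0.004
```

```bash
python3 tl.py; python3 - <<'E'
from h import *
print(bot.get_obs()["q"])
w=bot.read_camera("wrist"); save(w,"wG1"); t=bot.read_camera("top"); save(t,"tG1",(340,180,560,340),3.5)
go(.477,-.364,.25,0)
print(bot.spot_in(t,"pin_grip")[:1],bot.spot_in(t,"stand_top")[:1])
E
```

```text
tilt [-0.027   0.0315 -0.9991] pos [ 0.4341 -0.1389  0.2187] t 63.8 qd [ 0.0043  0.0094  0.0666  0.003  -0.0178 -0.0121]
[-0.3492  0.1593  1.8177  0.0218  1.2009  1.198 ]
pos [ 0.4319 -0.1381  0.2151] psi -89.19 turn -89.19 | shift now cm [-4.4166 22.5163 -4.0435] | after turn cm [-3.4944  4.5123 22.5892] t 63.9 gap 0.005 F [-0.1174  0.0203 -0.0186] tilt 2.7811467372978145
[] []
```

View pics/wG1.png

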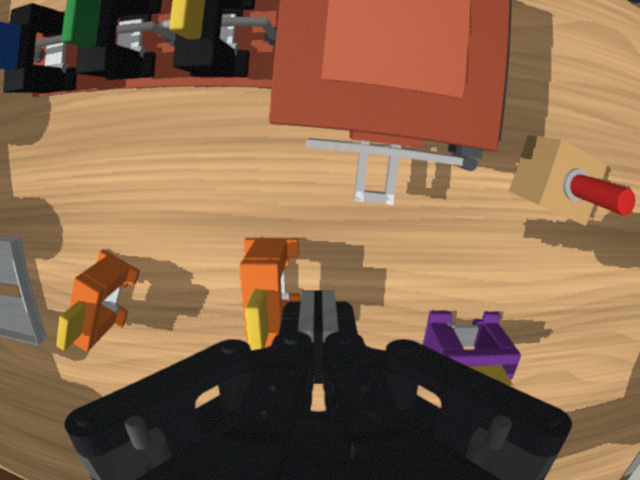

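View pics/tG1.png

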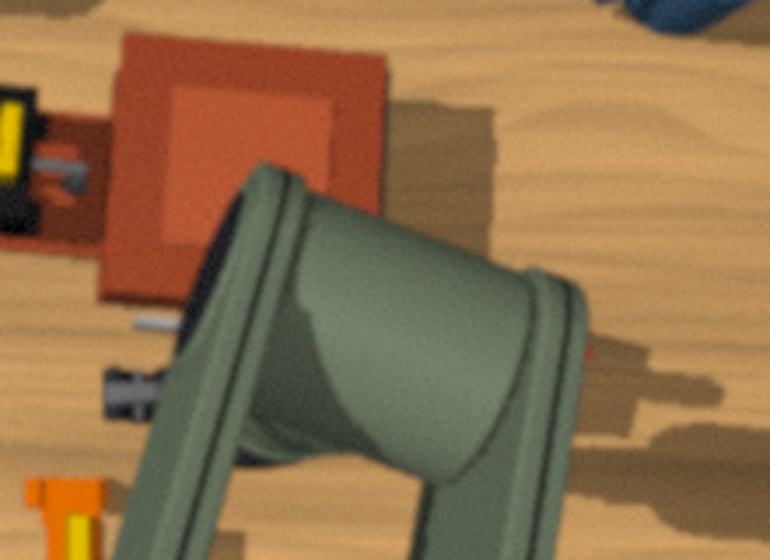

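```bash
python3 - <<'E'
from h import *
w=bot.read_camera("wrist"); save(w,"wG2",(500,120,640,240),5.5)
for (u,v),z in [((573,185),.07),((626,202),.14)]: print(atz(w,u,v,z,True))
E
```

```text
[ 0.4705 -0.3595  0.07  ]
[ 0.4722 -0.3622  0.14  ]
```

View pics/wG2.png

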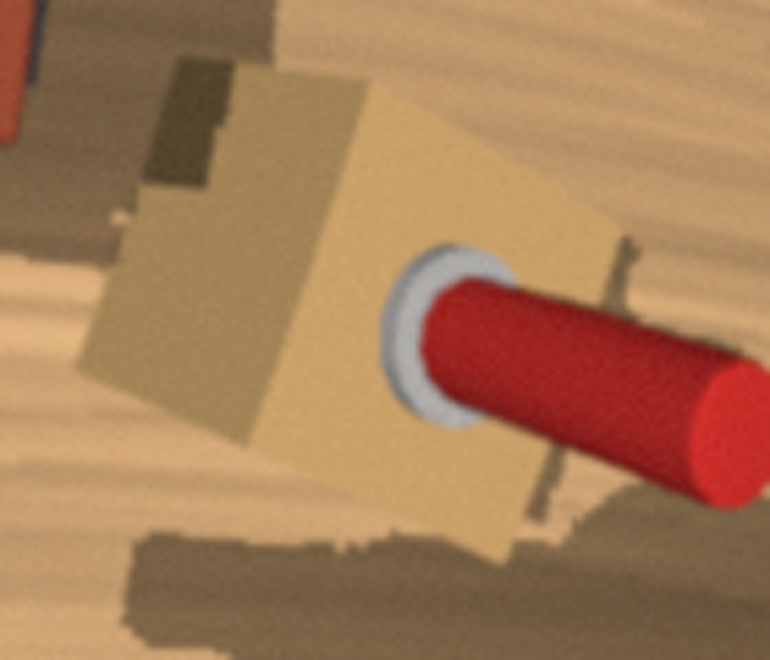

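Request:
{"op": "apply_moves", "data": {"rows": [[[-1,1,0],8.5],[[-1,2,0],8.5],[[-1,2,0],8.5],[[-1,1,0],8.5],[[0,0,0],8.5],[[0,0,0],8.5],[[0,0,0],0]]}}

```text
clock: 64.75
eef_pos: [0.4153, -0.1973, 0.2416]
ee_rot: [-1.616, 0.789, 1.753]
ft_force: [0.0, -0.2, 0.9]
finger_gap: -0.002
```

```bash
python3 tl.py; python3 - <<'E'
from h import *
go(.476,-.367,.25,-140)
E
```

```text
tilt [-0.0599  0.0458 -0.9972] pos [ 0.4153 -0.1973  0.2416] t 64.75 qd [-0.0028  0.0169  0.0174  0.0034 -0.0058 -0.0407]
pos [ 0.4153 -0.1973  0.2416] psi -140.99 turn -0.99 | shift now cm [ -1.9828   5.9787 -16.9118] | after turn cm [ -0.8445   6.2576 -16.906 ] t 64.75 gap -0.002 F [ 0.0392 -0.2098  0.8572] tilt 4.324180275187204
```

Request:
{"op": "apply_moves", "data": {"rows": [[[5,0,0],0],[[4,0,0],0],[[0,0,0],0],[[0,0,0],0]]}}

```text
clock: 65.15
eef_pos: [0.4099, -0.1928, 0.1495]
ee_rot: [-1.622, 0.78, 1.764]
ft_force: [-0.4, 0.1, 0.1]
finger_gap: 0.002
```

```bash
python3 tl.py
```

```text
tilt [-0.0618  0.0469 -0.997 ] pos [ 0.4099 -0.1928  0.1495] t 65.15 qd [ 0.0033  0.0228  0.038   0.0007  0.0008 -0.0213]
```

Request:
{"op": "apply_moves", "data": {"rows": [[[-2,0,0],0],[[-2,0,0],0],[[-2,0,0],0],[[-2,0,0],0],[[-2,0,0],0],[[-2,0,0],0],[[0,0,0],0],[[0,0,0],0]]}}

```text
clock: 65.95
eef_pos: [0.4218, -0.2002, 0.2867]
ee_rot: [-1.647, 0.771, 1.755]
ft_force: [-0.6, -0.2, -0.5]
finger_gap: -0.003
```

```bash
python3 tl.py; python3 - <<'E'
from h import *
go(.6,-.3,.27,-140)
E
```

```text
tilt [-0.0456  0.0386 -0.9982] pos [ 0.4218 -0.2002  0.2867] t 65.95 qd [ 0.004  -0.02   -0.041   0.0013  0.0121 -0.0082]
pos [ 0.4218 -0.2002  0.2867] psi -139.59 turn 0.41 | shift now cm [  0.4736  -7.1174 -19.2133] | after turn cm [  1.674   -7.2381 -19.1008] t 65.95 gap -0.003 F [-0.5799 -0.1615 -0.481 ] tilt 3.4236850401716814
```

Request:
{"op": "apply_moves", "data": {"rows": [[[0,-0.5,-1.2],0],[[0,-0.5,-1.2],0],[[0,-0.5,-1.2],0],[[0,-0.5,-1.2],0],[[0,-0.5,-1.2],0],[[0,-0.5,-1.2],0],[[0,-0.5,-1.2],0],[[0,-0.5,-1.2],0],[[0,-0.5,-1.2],0],[[0,-0.5,-1.2],0]]}}

```text
clock: 66.95
eef_pos: [0.5473, -0.2638, 0.2721]
ee_rot: [-1.64, 0.77, 1.764]
ft_force: [0.2, 0.6, 1.1]
finger_gap: -0.003
```

```bash
python3 tl.py
```

```text
tilt [-0.0533  0.0426 -0.9977] pos [ 0.5473 -0.2638  0.2721] t 66.95 qd [ 0.0014  0.2505 -0.3409  0.0007  0.1006  0.0006]
```

Request:
{"op": "apply_moves", "data": {"rows": [[[0,2,4.6],0],[[0,2,4.6],0],[[0,1,2.3],0],[[0,0,0],0],[[0,0,0],0]]}}

```text
clock: 67.45
eef_pos: [0.4387, -0.2111, 0.2709]
ee_rot: [-1.627, 0.769, 1.776]
ft_force: [1.3, -0.5, 0.2]
finger_gap: -0.002
```

```bash
python3 tl.py
```

```text
tilt [-0.065   0.0486 -0.9967] pos [ 0.4387 -0.2111  0.2709] t 67.45 qd [-0.0001 -0.002   0.0047 -0.0005  0.0102 -0.0002]
```

Request:
{"op": "apply_moves", "data": {"rows": [[[5,0,0],0],[[5,0,0],0],[[2,0,0],0],[[-2,0,0],0],[[-2,0,0],0],[[-2,0,0],0],[[-2,0,0],0],[[-2,0,0],0],[[-2,0,0],0],[[0,0,0],0]]}}

```text
clock: 68.45
eef_pos: [0.455, -0.2194, 0.2664]
ee_rot: [-1.631, 0.769, 1.772]
ft_force: [-0.7, 0.1, -0.7]
finger_gap: 0.0
```

```bash
python3 tl.py
```

```text
tilt [-0.0611  0.0467 -0.997 ] pos [ 0.455  -0.2194  0.2664] t 68.45 qd [ 0.0027  0.0442  0.029   0.0006 -0.0147  0.0002]
```

Request:
{"op": "apply_moves", "data": {"rows": [[[-2,0,0],0],[[-2,0,0],0],[[-2,0,0],0],[[-2,0,0],0],[[-2,0,0],0],[[0,0,0],0]]}}

```text
clock: 69.05
eef_pos: [0.4668, -0.2269, 0.3613]
ee_rot: [-1.623, 0.768, 1.78]
ft_force: [0.4, 0.2, -0.2]
finger_gap: -0.002
```

```bash
python3 tl.py
```

```text
tilt [-0.0689  0.0508 -0.9963] pos [ 0.4668 -0.2269  0.3613] t 69.05 qd [ 0.0019  0.0368  0.0608  0.001  -0.0225 -0.002 ]
```

Request:
{"op": "apply_moves", "data": {"rows": [[[2.5,0,0],0],[[2.5,0,0],0],[[2.5,0,0],0],[[2,0,0],0],[[2,0,0],0],[[2,0,0],0],[[2,0,0],0],[[2,0,0],0],[[2,0,0],0],[[0,0,0],0]]}}

```text
clock: 70.05
eef_pos: [0.4496, -0.2147, 0.1407]
ee_rot: [-1.6, 0.767, 1.8]
ft_force: [0.3, -0.0, -0.0]
finger_gap: 0.002
```

```bash
python3 tl.py
```

```text
tilt [-0.0888  0.0611 -0.9942] pos [ 0.4496 -0.2147  0.1407] t 70.05 qd [ 0.001  -0.0009 -0.0289 -0.0009 -0.0055  0.0004]
```

Request:
{"op": "apply_moves", "data": {"rows": [[[-5,0,0],0],[[-5,0,0],0],[[-5,0,0],0],[[0,0,0],0],[[0,0,0],0]]}}

```text
clock: 70.55
eef_pos: [0.463, -0.2239, 0.2907]
ee_rot: [-1.591, 0.766, 1.809]
ft_force: [-0.8, 0.2, -0.8]
finger_gap: 0.005
```

```bash
python3 tl.py
```

```text
tilt [-0.0976  0.0656 -0.9931] pos [ 0.463  -0.2239  0.2907] t 70.55 qd [-0.0003 -0.0242 -0.0754 -0.0007  0.0108  0.0022]
```

Request:
{"op": "apply_moves", "data": {"rows": [[[0,0,0],-8.5],[[0,0,0],-8.5],[[0,0,0],-8.5],[[0,0,0],-8.5],[[0,0,0],-8.5],[[0,0,0],-8.5],[[0,0,0],-8.5],[[0,0,0],-8.5],[[0,0,0],-8.5],[[0,0,0],-8.5]]}}

```text
clock: 71.55
eef_pos: [0.458, -0.2211, 0.2762]
ee_rot: [1.8, 0.737, -1.978]
ft_force: [0.1, 0.1, -0.7]
finger_gap: 0.0
```

```bash
python3 tl.py
```

```text
tilt [-0.119   0.0768 -0.9899] pos [ 0.458  -0.2211  0.2762] t 71.55 qd [ 0.0023  0.0123  0.0279  0.0001 -0.0108 -1.4838]
```

Request:
{"op": "apply_moves", "data": {"rows": [[[0,0,0],-8.5],[[0,0,0],-8.5],[[0,0,0],-8.5],[[0,0,0],-8.5],[[0,0,0],-8.5],[[0,0,0],-8.5],[[0,0,0],-8.5],[[0,0,0],-8.5],[[0,0,0],-8.5],[[0,0,0],-8.5]]}}

```text
clock: 72.55
eef_pos: [0.4517, -0.2176, 0.2596]
ee_rot: [0.806, 1.601, -0.79]
ft_force: [-1.0, -0.2, 0.1]
finger_gap: -0.001
```

```bash
python3 tl.py; python3 - <<'E'
from h import *
go(.476,-.367,.25,40)
E
```

```text
tilt [-0.1447  0.0903 -0.9854] pos [ 0.4517 -0.2176  0.2596] t 72.55 qd [-0.0001  0.0125  0.0266 -0.001  -0.0109 -1.485 ]
pos [ 0.4517 -0.2176  0.2596] psi 32.96 turn -7.04 | shift now cm [-0.7494 -6.0029 13.9055] | after turn cm [ 0.9642 -7.7427 13.003 ] t 72.55 gap -0.001 F [-0.9846 -0.1717  0.0608] tilt 9.81889353219944
```

Request:
{"op": "apply_moves", "data": {"rows": [[[0,0,0],0],[[0,0,0],0],[[0,0,0],0]]}}

```text
clock: 72.85
eef_pos: [0.4504, -0.2169, 0.2564]
ee_rot: [0.81, 1.606, -0.795]
ft_force: [0.5, -0.3, -0.1]
finger_gap: -0.003
```

```bash
python3 tl.py; python3 -c "
from h import *
o=bot.get_obs(); print(o['q'],o['tau'],o['torque'])"
```

```text
tilt [-0.1501  0.093  -0.9843] pos [ 0.4504 -0.2169  0.2564] t 72.85 qd [ 0.0001  0.0058  0.0097  0.0016 -0.0047  0.0206]
[-0.4802  0.2774  1.5741  0.0133  1.4671 -1.0472] [  0.0006 -38.7192 -22.9474   0.0535   0.7481  -0.0256] [-0.0946 -0.0829  0.0213]
```

Request:
{"op": "apply_moves", "data": {"rows": [[[0,0,0],0],[[0,0,0],0],[[0,0,0],0],[[0,0,0],0],[[0,0,0],0]]}}

```text
clock: 73.35
eef_pos: [0.4504, -0.2169, 0.2562]
ee_rot: [0.813, 1.605, -0.798]
ft_force: [0.2, 0.7, -0.6]
finger_gap: 0.002
```

```bash
python3 tl.py; python3 -c "
from h import *
o=bot.get_obs(); print(o['q'],o['tau'],o['torque'])"
```

```text
tilt [-0.1504  0.0932 -0.9842] pos [ 0.4504 -0.2169  0.2562] t 73.35 qd [-0.0001 -0.0013  0.0009 -0.0013  0.0006  0.0011]
[-0.4802  0.2776  1.5746  0.0132  1.4667 -1.0437] [ -0.0003 -38.7281 -22.9607   0.0535   0.7479  -0.    ] [-0.0276 -0.045  -0.0493]
```

```bash
python3 - <<'E'
from h import *
go(.66,-.44,.36,40)
s=bot.read_camera("scene"); save(s,"sH1")
E
```

```text
pos [ 0.4504 -0.2169  0.2562] psi 32.5 turn -7.5 | shift now cm [-15.4517   4.8677  27.9774] | after turn cm [-10.3844   1.718   30.5679] t 73.35 gap 0.002 F [ 0.2237  0.683  -0.5848] tilt 10.188777840689733
```

View pics/sH1.png

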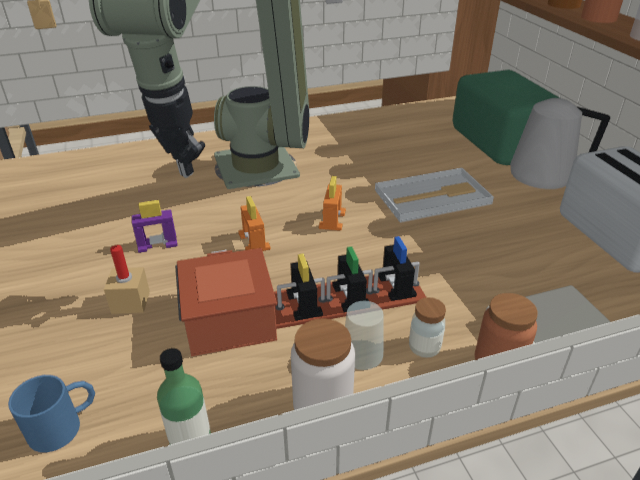

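Request:
{"op": "apply_moves", "data": {"rows": [[[-2.2,0.7,4],0],[[-2.2,0.7,4],0],[[-2.2,0.7,4],0],[[-2.2,0.7,4],0],[[-2.2,0.7,4],0],[[-2.2,0.7,4],0],[[-2.2,0.7,4],0],[[0,0,0],0],[[0,0,0],0]]}}

```text
clock: 74.3
eef_pos: [0.6509, -0.43, 0.3464]
ee_rot: [0.814, 1.616, -0.798]
ft_force: [-0.4, -0.1, 0.6]
finger_gap: 0.002
```

```bash
python3 tl.py; python3 - <<'E'
from h import *
go(.74,-.52,.36,40)
E
```

```text
tilt [-0.1594  0.0987 -0.9823] pos [ 0.6509 -0.43    0.3464] t 74.3 qd [-0.0073  0.0533 -0.058  -0.0015 -0.0039 -0.0009]
pos [ 0.6509 -0.43    0.3464] psi 32.56 turn -7.44 | shift now cm [-3.6417  2.5445 11.9379] | after turn cm [-1.3571  1.0405 12.6224] t 74.3 gap 0.002 F [-0.382  -0.093   0.6216] tilt 10.805622729010018
```

Request:
{"op": "apply_moves", "data": {"rows": [[[-0.9,0.6,3],0],[[-0.9,0.6,3],0],[[-0.9,0.6,3],0],[[-0.9,0.6,3],0]]}}

```text
clock: 74.7
eef_pos: [0.6757, -0.4761, 0.3159]
ee_rot: [0.803, 1.569, -0.795]
ft_force: [0.6, 0.3, 0.1]
finger_gap: -0.0
```

```bash
python3 tl.py; python3 -c "
from h import *
print(bot.get_obs()['q'])"
```

```text
tilt [-0.1216  0.0724 -0.9899] pos [ 0.6757 -0.4761  0.3159] t 74.7 qd [-0.0691  0.0751 -0.0187 -0.0091 -0.248  -0.0756]
[-0.623   0.9426  0.2187 -0.0142  2.1217 -1.1942]
```

Request:
{"op": "apply_moves", "data": {"rows": [[[-0.9,0.6,3],0],[[-0.9,0.6,3],0],[[-0.9,0.6,3],0]]}}

```text
clock: 75.0
eef_pos: [0.688, -0.5072, 0.2978]
ee_rot: [0.79, 1.508, -0.795]
ft_force: [-0.4, 0.1, 0.1]
finger_gap: -0.001
```

```bash
python3 tl.py; python3 -c "
from h import *
print(bot.get_obs()['q'])"
```

```text
tilt [-0.0731  0.0369 -0.9966] pos [ 0.688  -0.5072  0.2978] t 75.0 qd [-0.065   0.0604 -0.0068 -0.0037 -0.2609 -0.0663]
[-0.6434  0.9623  0.2154 -0.0161  2.0446 -1.2151]
```

Request:
{"op": "apply_moves", "data": {"rows": [[[0,0.8,3],0],[[0,0.8,3],0]]}}

```text
clock: 75.2
eef_pos: [0.7024, -0.528, 0.2751]
ee_rot: [0.782, 1.469, -0.796]
ft_force: [-0.4, 0.1, -0.2]
finger_gap: -0.002
```

```bash
python3 tl.py; python3 -c "
from h import *
print(bot.get_obs()['q'])"
```

```text
tilt [-0.0419  0.0133 -0.999 ] pos [ 0.7024 -0.528   0.2751] t 75.2 qd [-0.0449  0.117   0.004  -0.0012 -0.3196 -0.0376]
[-0.6523  0.9871  0.2152 -0.0162  1.9806 -1.2229]
```

Request:
{"op": "apply_moves", "data": {"rows": [[[0,1.2,3],0],[[0,1.2,2],0]]}}

```text
clock: 75.4
eef_pos: [0.7204, -0.5386, 0.2547]
ee_rot: [0.775, 1.434, -0.798]
ft_force: [-0.9, 0.0, 0.3]
finger_gap: 0.001
```

```bash
python3 tl.py; python3 - <<'E'
from h import *
print(bot.get_obs()['q']); go(.474,-.365,.27,35)
E
```

```text
tilt [-0.0151 -0.0074 -0.9999] pos [ 0.7204 -0.5386  0.2547] t 75.4 qd [ 0.0441  0.0808 -0.0054  0.0065 -0.2275  0.048 ]
[-0.6494  1.0094  0.2157 -0.016   1.924  -1.2176]
pos [ 0.7204 -0.5386  0.2547] psi 32.24 turn -2.76 | shift now cm [ -1.2892 -11.6084 -27.8271] | after turn cm [ -1.534  -10.2307 -28.3504] t 75.4 gap 0.001 F [-0.8865  0.0288  0.3075] tilt 0.9633901800238079
```

Request:
{"op": "apply_moves", "data": {"fingers": 0, "rows": [[[-0.2,-1,-2],0],[[-0.2,-1.2,-3],0],[[-0.2,-1.2,-3],0],[[-0.2,-1.2,-3],0],[[-0.2,-1.2,-3],0],[[-0.2,-1.2,-3],0],[[0,-1.2,-3],0],[[0,-1.2,-3],0],[[0,-1.2,-3],0],[[0,0,0],0]]}}

```text
clock: 76.4
eef_pos: [0.4872, -0.3686, 0.2581]
ee_rot: [0.773, 1.431, -0.794]
ft_force: [0.1, -1.0, 0.5]
finger_gap: 0.498
```

```bash
python3 tl.py; python3 - <<'E'
from h import *
go(.474,-.365,.27,35)
E
```

```text
tilt [-0.0114 -0.0083 -0.9999] pos [ 0.4872 -0.3686  0.2581] t 76.4 qd [ 0.0042  0.0196 -0.0602  0.003  -0.0593  0.0014]
pos [ 0.4872 -0.3686  0.2581] psi 32.41 turn -2.59 | shift now cm [-1.179  -0.9398 -1.0105] | after turn cm [-1.1912 -0.8766 -1.0521] t 76.4 gap 0.498 F [ 0.0562 -1.002   0.4531] tilt 0.8059592676861539
```

```bash
python3 - <<'E'
from h import *
w=bot.read_camera("wrist"); save(w,"wI1"); t=bot.read_camera("top")
print([ (d["position"],d["conf"]) for d in bot.spot_in(w,"pin_grip")[:2]])
print(proj(w,(.474,-.365,.14),True))
f=w["frame"]; hsv=cv2.cvtColor(f,cv2.COLOR_RGB2HSV); m=(((hsv[...,0]<6)|(hsv[...,0]>174))&(hsv[...,1]>200)&(hsv[...,2]>90)).astype(np.uint8)
n,l,st,c=cv2.connectedComponentsWithStats(m); i=1+np.argsort(-st[1:,4])[:3]; print(st[i],c[i])
E
```

```text
[([0.4766, -0.3639, 0.1315], 0.67)]
(np.float64(309.49024298844034), np.float64(220.70897614755717))
[[292 201  27  41 778]] [[306.4653 222.1684]]
```

View pics/wI1.png

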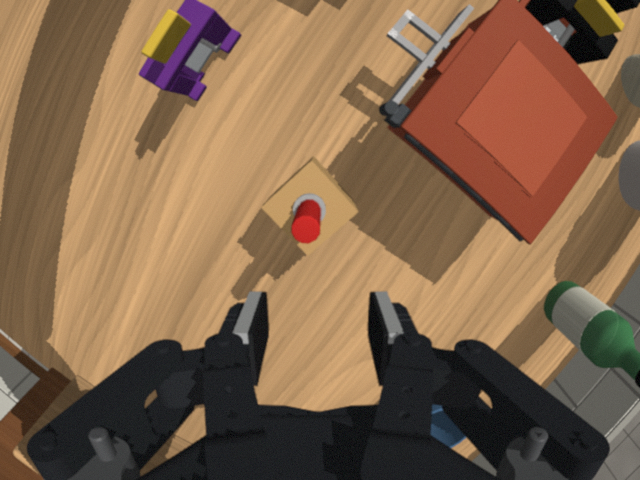

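```bash
python3 - <<'E'
from h import *
w=bot.read_camera("wrist"); save(w,"wI2",(250,150,370,260),6)
for (u,v),z in [((306,228),.14),((309,209),.07)]: print(atz(w,u,v,z,True))
E
```

```text
[ 0.4787 -0.3739  0.14  ]
[ 0.4788 -0.3748  0.07  ]
```

View pics/wI2.png

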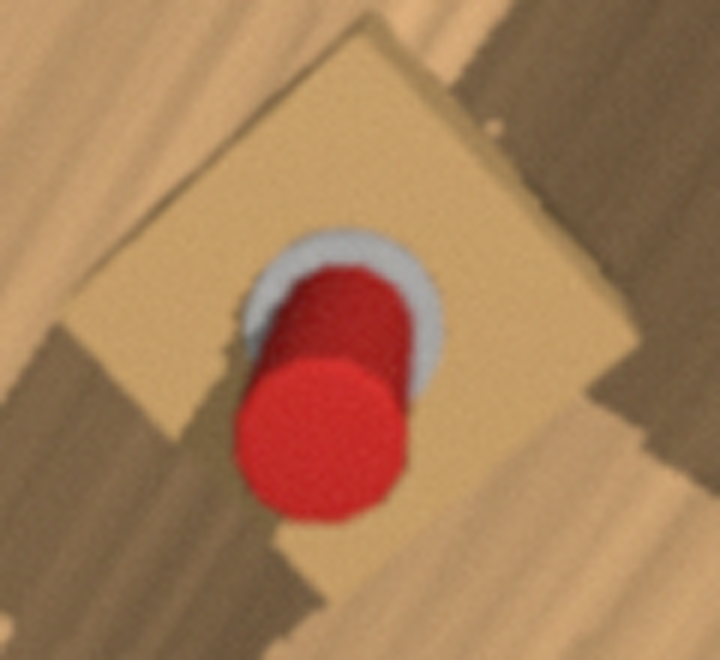

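```bash
python3 - <<'E'
from h import *
w=bot.read_camera("wrist")
for (u,v),z in [((303.7,223),.14),((307.3,204.5),.07)]: print(atz(w,u,v,z,True))
t=bot.read_camera("top"); save(t,"tI",(440,240,540,320),7)
go(.477,-.370,.1,32.4)
E
```

```text
[ 0.4754 -0.3717  0.14  ]
[ 0.4754 -0.3721  0.07  ]
pos [ 0.4911 -0.3717  0.2565] psi 32.41 turn 0.01 | shift now cm [15.6661 -0.8819 -0.932 ] | after turn cm [15.6547 -1.0956 -0.8972] t 76.7 gap 0.495 F [-0.1938 -0.3631  0.7644] tilt 0.7918012931730347
```

View pics/tI.png

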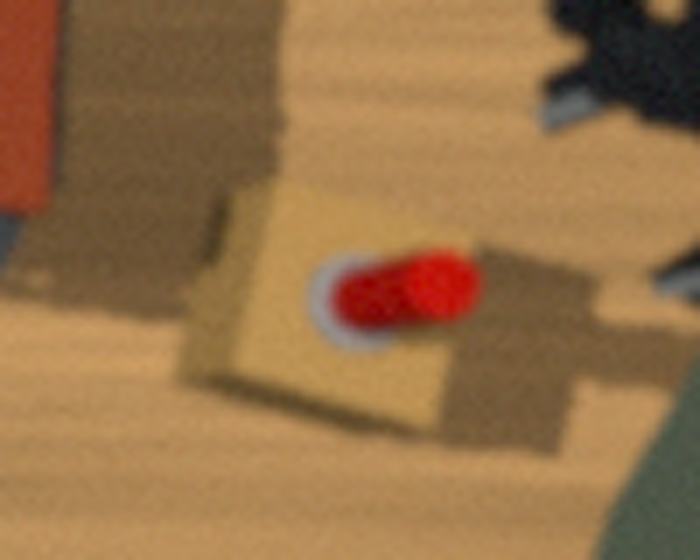

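```bash
python3 - <<'E'
from h import *
t=bot.read_camera("top")
for (u,v),z in [((503.3,281),.14),((491.1,283.3),.07)]: print(atz(t,u,v,z))
E
```

```text
[ 0.4755 -0.3732  0.14  ]
[ 0.4763 -0.3735  0.07  ]
```

Request:
{"op": "apply_moves", "data": {"rows": [[[0,-1.1,-0.8],0],[[1.5,0,0],0],[[2,0,0],0],[[2,0,0],0],[[1.5,0,0],0],[[1,0,0],0],[[0,0,0],0],[[0,0,0],0]]}}

```text
clock: 77.55
eef_pos: [0.4734, -0.3739, 0.1728]
ee_rot: [0.773, 1.432, -0.796]
ft_force: [0.0, -0.3, 1.4]
finger_gap: 0.498
```

```bash
python3 tl.py; python3 - <<'E'
from h import *
go(.4757,-.3725,.1,32.4)
w=bot.read_camera("wrist"); save(w,"wI3")
for z in(.07,.14): print(proj(w,(.4757,-.3725,z),True))
E
```

```text
tilt [-0.0129 -0.0093 -0.9999] pos [ 0.4734 -0.3739  0.1728] t 77.55 qd [-0.005   0.0051  0.0092  0.0001  0.0014 -0.0027]
pos [ 0.4734 -0.3739  0.1728] psi 32.36 turn -0.04 | shift now cm [ 7.2789  0.3834 -0.0028] | after turn cm [7.284  0.268  0.0046] t 77.55 gap 0.498 F [ 0.0307 -0.3098  1.4146] tilt 0.9092574164204779
(np.float64(326.40734198379914), np.float64(240.41697241741466))
(np.float64(327.27236324956823), np.float64(279.8255522324508))
```

View pics/wI3.png

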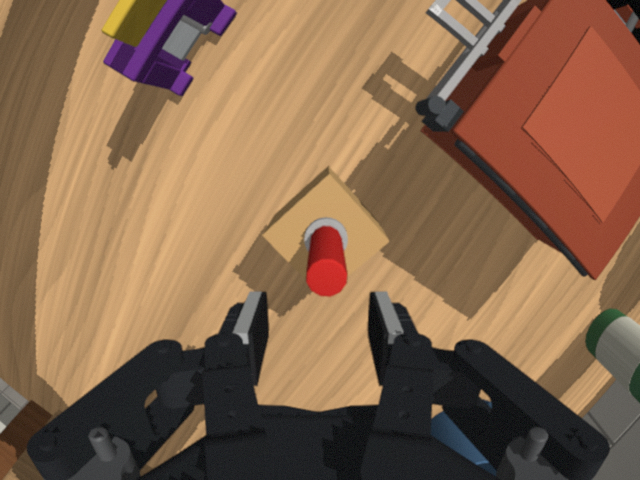

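Request:
{"op": "apply_moves", "data": {"rows": [[[0.5,0.4,0],0],[[1.2,0,0],0],[[1.5,0,0],0],[[1.5,0,0],0],[[1.5,0,0],0],[[0.5,0,0],0],[[0,0,0],0]]}}

```text
clock: 78.3
eef_pos: [0.478, -0.3728, 0.1037]
ee_rot: [0.771, 1.426, -0.796]
ft_force: [0.3, -0.1, -0.0]
finger_gap: 0.502
```

```bash
python3 tl.py; python3 - <<'E'
from h import *
go(.4757,-.3725,.1,32.4)
w=bot.read_camera("wrist"); save(w,"wI4")
E
```

```text
tilt [-0.0084 -0.0129 -0.9999] pos [ 0.478  -0.3728  0.1037] t 78.3 qd [ 0.0007  0.0031  0.0045 -0.0001 -0.0038 -0.0004]
pos [ 0.478  -0.3728  0.1037] psi 32.43 turn 0.03 | shift now cm [ 0.3715 -0.1728 -0.1538] | after turn cm [ 0.37   -0.1781 -0.1513] t 78.3 gap 0.502 F [ 0.3147 -0.0982 -0.0489] tilt 0.8832705613765685
```

View pics/wI4.png

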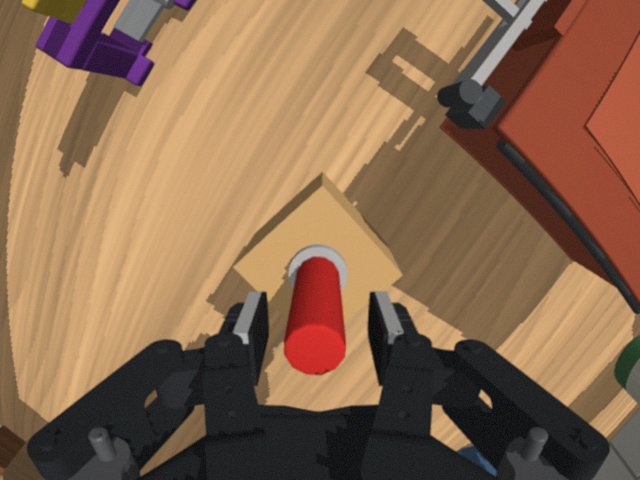

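Request:
{"op": "apply_moves", "data": {"rows": [[[0.2,-0.15,-0.15],0],[[0,0,0],0]]}}

```text
clock: 78.55
eef_pos: [0.4765, -0.3729, 0.1031]
ee_rot: [0.77, 1.424, -0.796]
ft_force: [-0.7, 0.2, -1.4]
finger_gap: 0.499
```

Request:
{"op": "apply_moves", "data": {"fingers": 1, "rows": [[[0,0,0],0],[[0,0,0],0],[[0,0,0],0],[[0,0,0],0],[[0,0,0],0],[[0,0,0],0]]}}

```text
clock: 79.15
eef_pos: [0.4771, -0.3733, 0.1046]
ee_rot: [0.769, 1.421, -0.796]
ft_force: [-0.1, -0.0, -1.3]
finger_gap: 0.242
```

```bash
python3 tl.py; python3 - <<'E'
from h import *
w=bot.read_camera("wrist"); save(w,"wI5"); o=bot.get_obs(); print(o["ft_force"],o["torque"],o["finger_gap"])
E
```

```text
tilt [-0.0041 -0.0163 -0.9999] pos [ 0.4771 -0.3733  0.1046] t 79.15 qd [ 0.0004 -0.0012  0.0014 -0.0005 -0.0016  0.0016]
[-0.2074  0.1274 -0.6466] [0.0094 0.0208 0.0261] 0.2426358975707072
```

View pics/wI5.png

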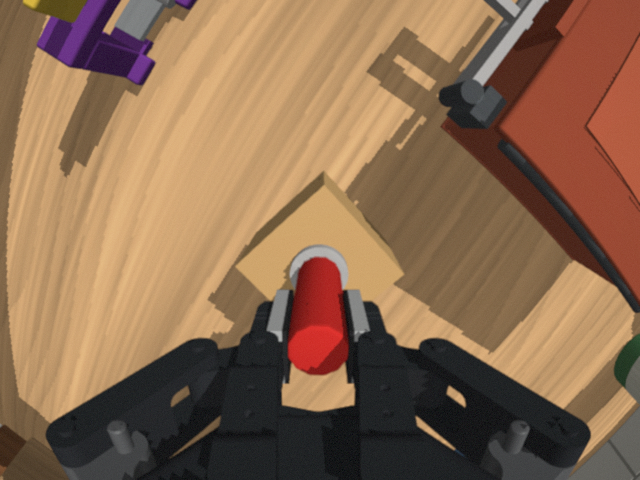

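Request:
{"op": "apply_moves", "data": {"rows": [[[-1,0,0],0],[[-1.5,0,0],0],[[-1.5,0,0],0],[[-1.5,0,0],0],[[-1.5,0,0],0],[[-1.5,0,0],0],[[-1,0,0],0],[[0,0,0],0]]}}

```text
clock: 80.0
eef_pos: [0.4777, -0.3718, 0.2073]
ee_rot: [0.769, 1.419, -0.796]
ft_force: [-0.1, 0.4, -0.5]
finger_gap: 0.238
```

```bash
python3 tl.py; python3 - <<'E'
from h import *
go(.4705,-.1835,.195,32.4)
E
```

```text
tilt [-0.0028 -0.0173 -0.9998] pos [ 0.4777 -0.3718  0.2073] t 80.0 qd [-0.0011  0.0022  0.0141 -0.0012  0.0001  0.0018]
pos [ 0.4777 -0.3718  0.2073] psi 32.42 turn 0.02 | shift now cm [  0.9002   9.5031 -16.2906] | after turn cm [  1.225    9.4831 -16.281 ] t 80.0 gap 0.238 F [-0.1358  0.4326 -0.4679] tilt 1.006463310304057
```

Request:
{"op": "apply_moves", "data": {"rows": [[[0,1,-1.7],0],[[0,1,-1.7],0],[[0,1,-1.7],0],[[0,1,-1.7],0],[[0,1,-1.7],0],[[0,1,-1.7],0],[[0,1,-1.7],0],[[0,1,-1.7],0],[[0,0.8,-1.4],0],[[0,0,0],0]]}}

```text
clock: 81.0
eef_pos: [0.4632, -0.1763, 0.1975]
ee_rot: [0.77, 1.439, -0.792]
ft_force: [-0.5, -0.2, -0.5]
finger_gap: 0.242
```

```bash
python3 tl.py; python3 - <<'E'
from h import *
go(.4705,-.1835,.16,32.4)
w=bot.read_camera("wrist"); save(w,"wJ1"); s=bot.read_camera("scene"); save(s,"sJ1",(60,130,380,390),2.4)
E
```

```text
tilt [-0.0176 -0.0058 -0.9998] pos [ 0.4632 -0.1763  0.1975] t 81.0 qd [ 0.0047 -0.0015  0.0124 -0.0223 -0.0162 -0.0003]
pos [ 0.4632 -0.1763  0.1975] psi 32.7 turn 0.3 | shift now cm [3.7378 0.2923 1.0229] | after turn cm [3.7472 0.2303 1.0043] t 81.0 gap 0.242 F [-0.5127 -0.231  -0.5183] tilt 1.061518252082398
```

View pics/wJ1.png

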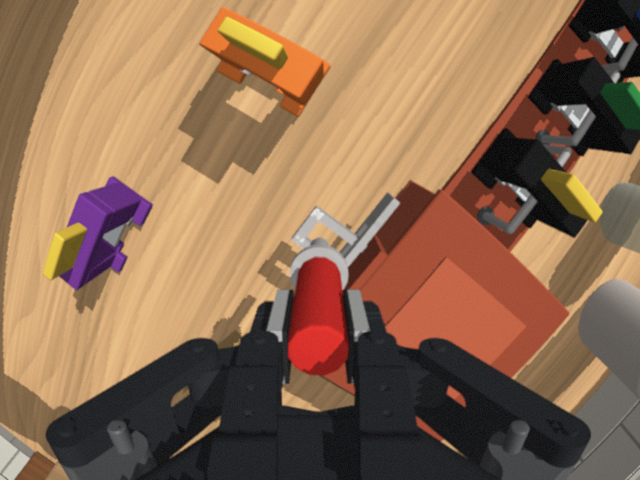

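```bash
python3 - <<'E'
from h import *
w=bot.read_camera("wrist"); save(w,"wJ2",(270,180,410,290),5.5)
c,s=np.cos(-.066),np.sin(-.066)
S=np.array([.4705,-.1835])
for n,(a,b) in dict(front_out_L=(-.022,-.0165),front_out_R=(-.022,.0165),in_FL=(-.014,-.009),in_FR=(-.014,.009),in_BR=(.012,.009)).items():
    u,v=proj(w,(S[0]+c*a-s*b,S[1]+s*a+c*b,.065),True); print(n,round((u-270)*5.5),round((v-180)*5.5))
E
```

```text
front_out_L 115 330
front_out_R 254 144
in_FL 192 322
in_FR 269 221
in_BR 418 329
```

View pics/wJ2.png

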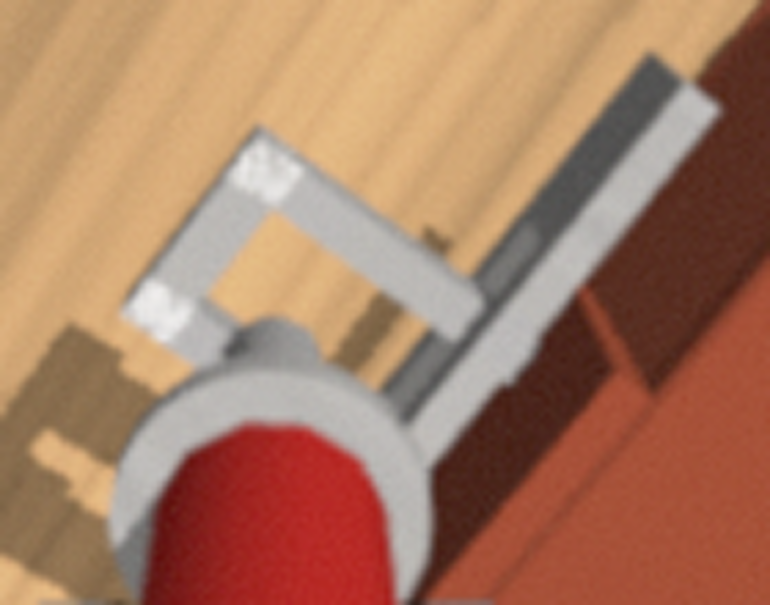

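View pics/sJ1.png

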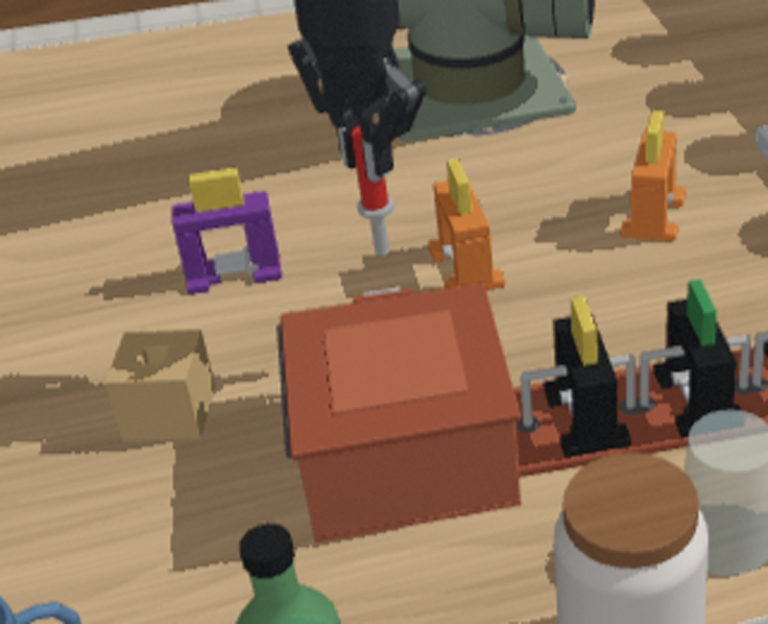

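```bash
python3 - <<'E'
from h import *
w=bot.read_camera("wrist")
print(atz(w,270+275/5.5,180+348/5.5,.113,True)); print(proj(w,(.4632,-.1763,.113),True)); print("staple",[ (atz(w,270+a/5.5,180+b/5.5,.065,True)) for a,b in((258,127),(125,305),(275,212))])
o=bot.get_obs(); M=R.from_rotvec(o["ee_rot"]).as_matrix()
c=o["eef_pos"]+M[:,0]*(.158+.0-0); 
E
```

```text
[ 0.4608 -0.1768  0.113 ]
(np.float64(323.56679801860747), np.float64(244.53362429694997))
staple [array([ 0.4493, -0.1641,  0.065 ]), array([ 0.4472, -0.1955,  0.065 ]), array([ 0.4576, -0.1729,  0.065 ])]
```

Request:
{"op": "apply_moves", "data": {"rows": [[[0,0.6,0.9],0],[[0,0,0],0],[[1,0,0],0],[[1,0,0],0],[[1,0,0],0],[[0,0,0],0],[[0,0,0],0]]}}

```text
clock: 81.9
eef_pos: [0.4742, -0.1868, 0.1636]
ee_rot: [0.774, 1.437, -0.798]
ft_force: [-0.6, -1.0, -1.3]
finger_gap: 0.241
```

```bash
python3 tl.py; python3 - <<'E'
from h import *
go(.4725,-.1805,.1046,32.4)
w=bot.read_camera("wrist"); save(w,"wJ3",(250,160,430,310),4.4); print(bot.get_obs()["ft_force"])
E
```

```text
tilt [-0.0181 -0.0072 -0.9998] pos [ 0.4742 -0.1868  0.1636] t 81.9 qd [-0.0018  0.0117  0.0208  0.     -0.0046 -0.0004]
pos [ 0.4742 -0.1868  0.1636] psi 32.32 turn -0.08 | shift now cm [ 5.8972  0.3012 -0.5993] | after turn cm [ 5.8997  0.1893 -0.6204] t 81.9 gap 0.241 F [-0.5917 -1.0237 -1.3033] tilt 1.114631256585116
[ 0.2004 -0.0176 -1.1386]
```

View pics/wJ3.png

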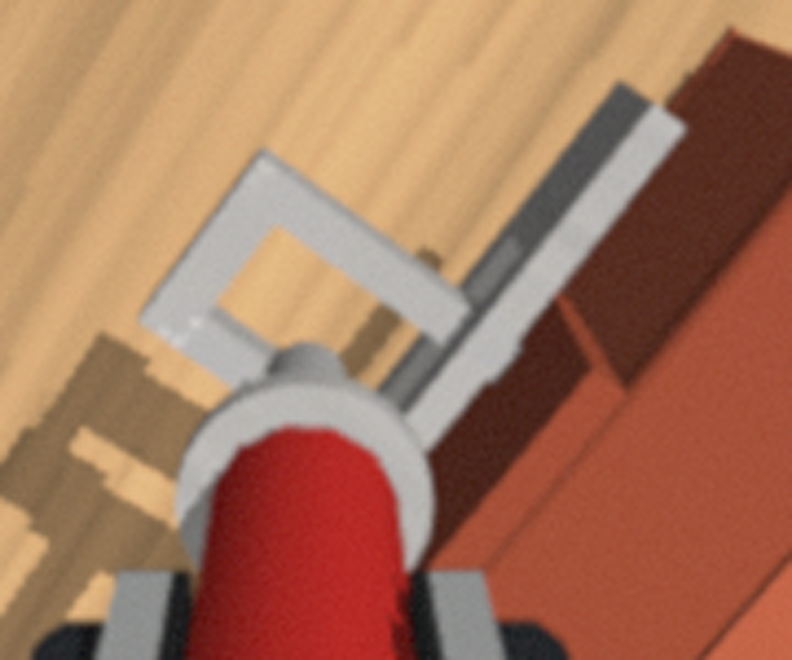

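```bash
python3 - <<'E'
from h import *
w=bot.read_camera("wrist")
A=lambda a,b,z:atz(w,250+a/4.4,160+b/4.4,z,True)
print("tip",A(305,372,.079)); print([A(*p,.065) for p in((265,150),(142,322),(277,228),(215,306),(425,337))])
E
```

```text
tip [ 0.4706 -0.1853  0.079 ]
[array([ 0.4492, -0.1631,  0.065 ]), array([ 0.4474, -0.1958,  0.065 ]), array([ 0.457 , -0.1722,  0.065 ]), array([ 0.4555, -0.1876,  0.065 ]), array([ 0.4851, -0.1744,  0.065 ])]
```

Request:
{"op": "apply_moves", "data": {"rows": [[[0,0.35,-0.35],0],[[0,0,0],0],[[0,0,0],0]]}}

```text
clock: 82.3
eef_pos: [0.4761, -0.1815, 0.1649]
ee_rot: [0.774, 1.434, -0.797]
ft_force: [0.4, 0.2, -1.4]
finger_gap: 0.237
```

```bash
python3 tl.py; python3 - <<'E'
from h import *
w=bot.read_camera("wrist"); save(w,"wJ4",(250,160,430,310),4.4)
E
```

```text
tilt [-0.0155 -0.008  -0.9998] pos [ 0.4761 -0.1815  0.1649] t 82.3 qd [ 0.0069 -0.004  -0.003   0.0023  0.0002  0.0039]
```

View pics/wJ4.png

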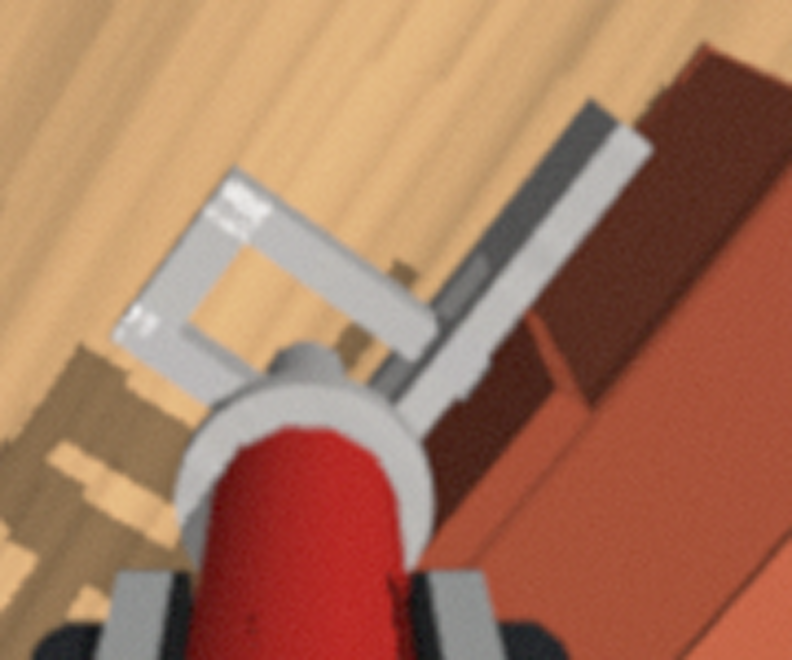

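Request:
{"op": "apply_moves", "data": {"rows": [[[0.5,0,0.1],0],[[0.7,0,0],0],[[0.7,0,0],0],[[0,0,0],0]]}}

```text
clock: 82.75
eef_pos: [0.4763, -0.1826, 0.1443]
ee_rot: [0.774, 1.434, -0.797]
ft_force: [0.1, 0.3, 0.2]
finger_gap: 0.243
```

```bash
python3 tl.py; python3 - <<'E'
from h import *
w=bot.read_camera("wrist"); save(w,"wJ5",(250,160,430,310),4.4); o=bot.get_obs(); print(o["ft_force"],o["torque"])
A=lambda a,b,z:atz(w,250+a/4.4,160+b/4.4,z,True)
E
```

```text
tilt [-0.0153 -0.0081 -0.9998] pos [ 0.4763 -0.1826  0.1443] t 82.75 qd [ 0.0008 -0.0017 -0.0092 -0.     -0.0009  0.002 ]
[-0.0546 -0.5382 -1.8533] [-0.0032  0.0184 -0.018 ]
```

View pics/wJ5.png

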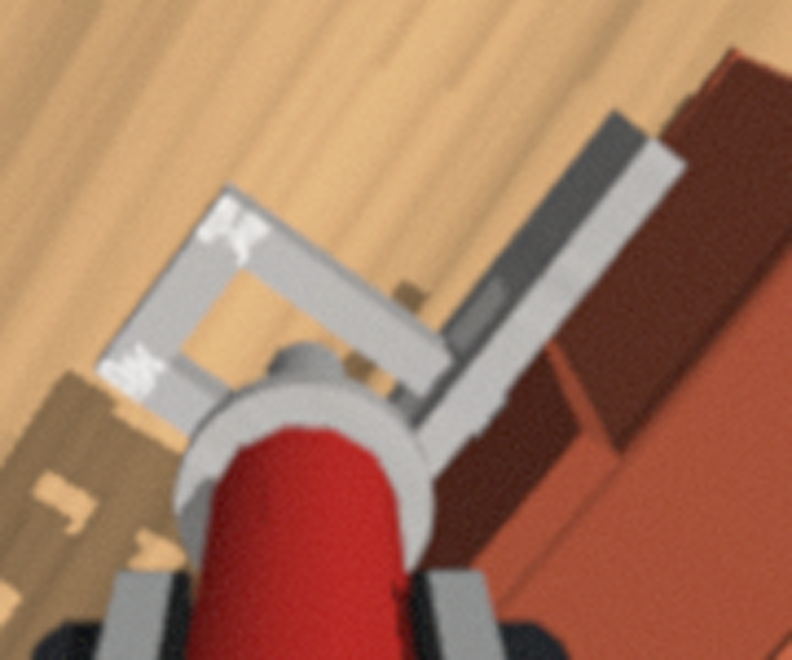

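```bash
python3 - <<'E'
from h import *
w=bot.read_camera("wrist")
A=lambda a,b,z:atz(w,250+a/4.4,160+b/4.4,z,True)
print("tip",A(305,376,.06), "at .065",A(305,380,.065)); P=[A(*p,.065) for p in((228,185),(98,362),(245,270),(180,348),(412,393))]; print(P)
E
```

```text
tip [ 0.4737 -0.182   0.06  ] at .065 [ 0.4732 -0.1812  0.065 ]
[array([ 0.4492, -0.1631,  0.065 ]), array([ 0.447 , -0.1948,  0.065 ]), array([ 0.4576, -0.1721,  0.065 ]), array([ 0.4558, -0.1867,  0.065 ]), array([ 0.4871, -0.1746,  0.065 ])]
```

Request:
{"op": "apply_moves", "data": {"rows": [[[0.7,0,0],0],[[0.7,0,0],0],[[0.7,0,0],0],[[0.7,0,0],0],[[0,0,0],0]]}}

```text
clock: 83.35
eef_pos: [0.4765, -0.1831, 0.1148]
ee_rot: [0.774, 1.432, -0.797]
ft_force: [0.8, -0.2, -0.7]
finger_gap: 0.242
```

```bash
python3 tl.py; python3 - <<'E'
from h import *
w=bot.read_camera("wrist"); save(w,"wJ6",(220,130,460,330),3.3); o=bot.get_obs(); print(o["ft_force"],o["torque"])
E
```

```text
tilt [-0.0136 -0.0089 -0.9999] pos [ 0.4765 -0.1831  0.1148] t 83.35 qd [-0.0012 -0.004  -0.008   0.0001 -0.0018  0.0002]
[ 0.0663  0.0273 -0.5683] [ 0.0331 -0.0477  0.0122]
```

View pics/wJ6.png

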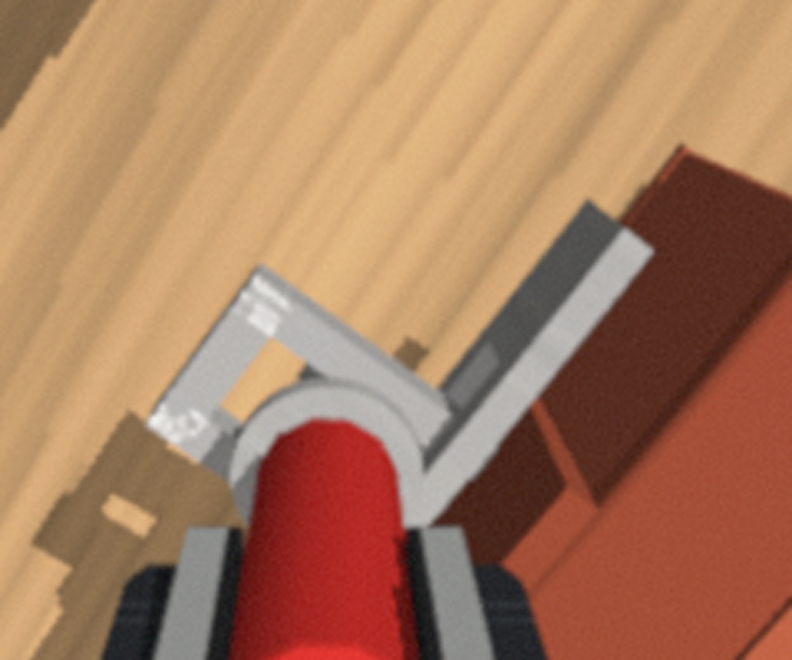

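Request:
{"op": "apply_moves", "data": {"rows": [[[0,-0.22,-0.13],0],[[0.3,0,0],0],[[0.3,0,0],0],[[0.3,0,0],0],[[0,0,0],0]]}}

```text
clock: 83.9
eef_pos: [0.4745, -0.1837, 0.1063]
ee_rot: [0.774, 1.43, -0.796]
ft_force: [-0.9, 0.9, -0.1]
finger_gap: 0.241
```

```bash
python3 tl.py; python3 - <<'E'
from h import *
w=bot.read_camera("wrist"); save(w,"wJ7",(220,130,460,330),3.3); o=bot.get_obs(); print(o["ft_force"],o["torque"])
E
```

```text
tilt [-0.0111 -0.0098 -0.9999] pos [ 0.4745 -0.1837  0.1063] t 83.9 qd [-0.0005 -0.0047 -0.0042 -0.0002 -0.0012  0.0008]
[-0.7466 -0.7025 -1.3948] [-0.0103 -0.0381  0.0151]
```

View pics/wJ7.png

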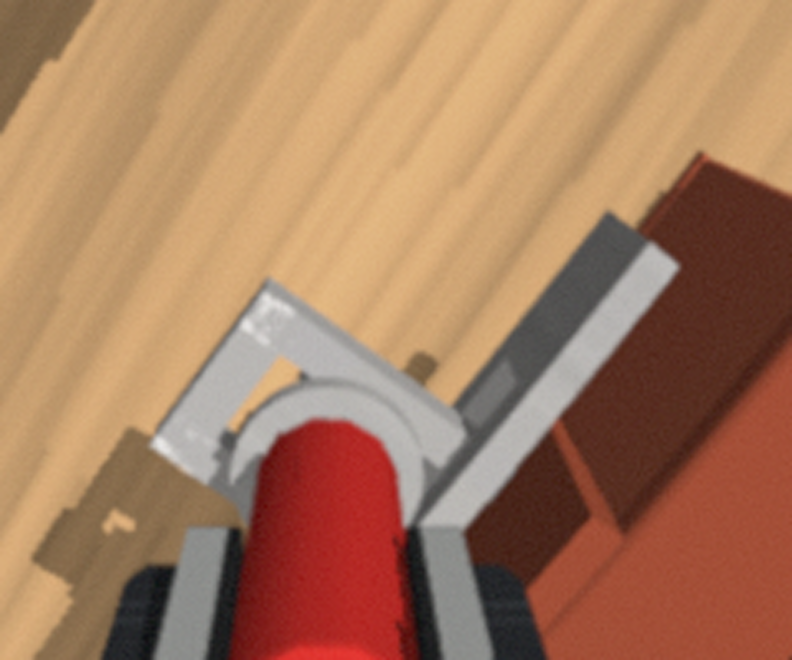

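Request:
{"op": "apply_moves", "data": {"rows": [[[0.2,0,0],0],[[0.2,0,0],0],[[0.2,0,0],0],[[0,0,0],0]]}}

```text
clock: 84.35
eef_pos: [0.4749, -0.1839, 0.1045]
ee_rot: [0.773, 1.427, -0.796]
ft_force: [-0.8, -0.7, -1.3]
finger_gap: 0.243
```

Request:
{"op": "apply_moves", "data": {"fingers": 0.3, "rows": [[[0,0,0],0],[[0,0,0],0],[[0,0,0],0],[[0,0,0],0],[[0,0,0],0]]}}

```text
clock: 84.85
eef_pos: [0.4755, -0.1841, 0.1043]
ee_rot: [0.773, 1.426, -0.796]
ft_force: [1.1, -0.1, -0.5]
finger_gap: 0.354
```

```bash
python3 tl.py; python3 - <<'E'
from h import *
w=bot.read_camera("wrist"); save(w,"wJ8",(200,130,480,360),2.8); o=bot.get_obs(); print(o["ft_force"],o["torque"])
E
```

```text
tilt [-0.0079 -0.0113 -0.9999] pos [ 0.4755 -0.1841  0.1043] t 84.85 qd [ 0.0009  0.0042  0.0015 -0.0018 -0.003   0.0003]
[-0.4313  0.4466 -0.6759] [ 0.0278 -0.0353 -0.0222]
```

View pics/wJ8.png

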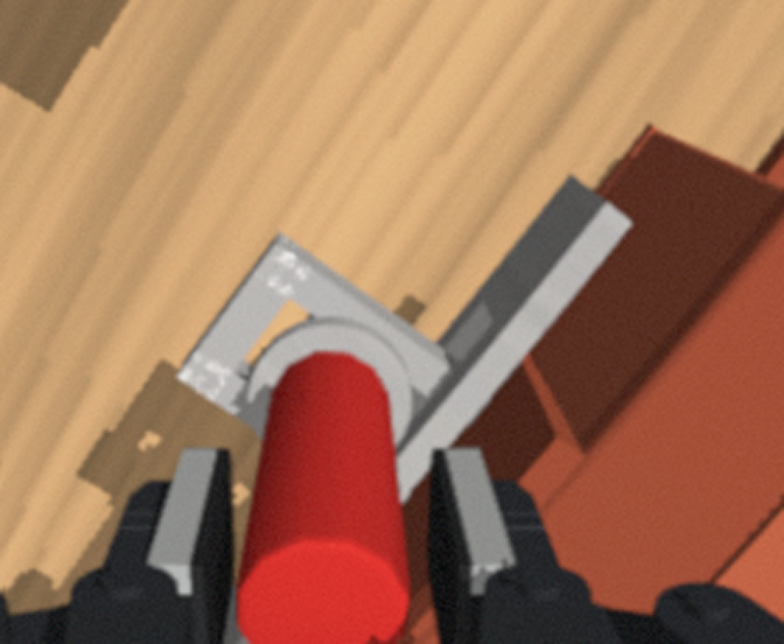

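Request:
{"op": "apply_moves", "data": {"rows": [[[-1,0,0],0],[[-1.5,0,0],0],[[-1.5,0,0],0],[[-2,0,0],0],[[-3,0,0],0],[[-3,0,0],0],[[-3,0,0],0],[[0,-2,0],0],[[0,-2,0],0],[[0,0,0],0]]}}

```text
clock: 85.9
eef_pos: [0.4429, -0.2042, 0.2676]
ee_rot: [0.772, 1.421, -0.794]
ft_force: [-0.2, 1.4, 0.2]
finger_gap: 0.346
```

```bash
python3 tl.py; python3 - <<'E'
from h import *
w=bot.read_camera("wrist"); save(w,"wK1"); s=bot.read_camera("scene"); save(s,"sK1",(80,180,440,400),2.2)
E
```

```text
tilt [-0.0027 -0.0138 -0.9999] pos [ 0.4429 -0.2042  0.2676] t 85.9 qd [ 0.021   0.0054 -0.0216  0.0271 -0.0071  0.0102]
```

View pics/wK1.png

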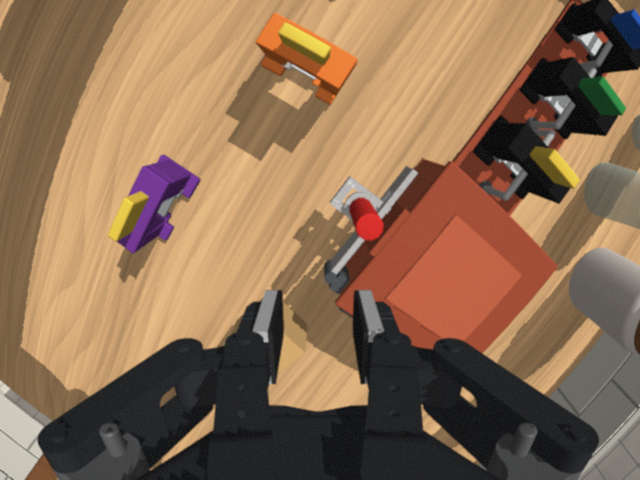

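View pics/sK1.png

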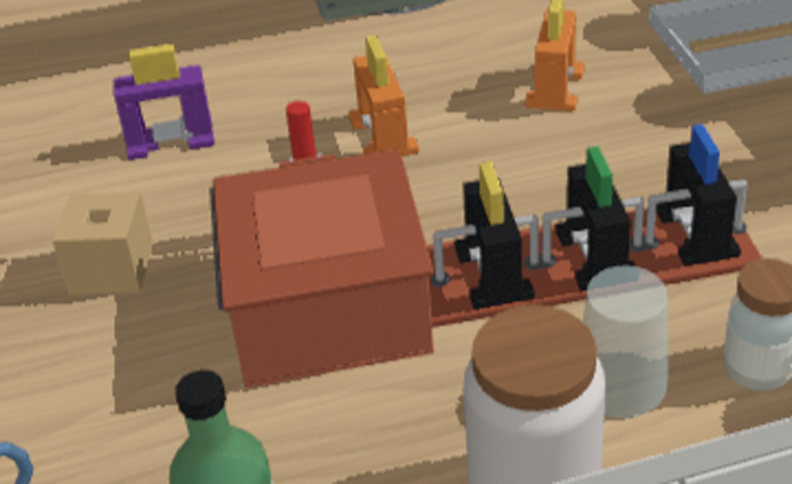

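```bash
python3 - <<'E'
from h import *
w=bot.read_camera("wrist"); save(w,"wK2",(300,140,480,300),4.4)
go(.45,.06,.28,86)
E
```

```text
pos [ 0.4443 -0.2033  0.2665] psi 32.49 turn -53.51 | shift now cm [ -1.6824  14.6072 -21.8852] | after turn cm [-1.3536 26.3006 -1.2686] t 86.05 gap 0.352 F [ 0.409   0.2878 -0.5655] tilt 0.7352419030466735
```

View pics/wK2.png

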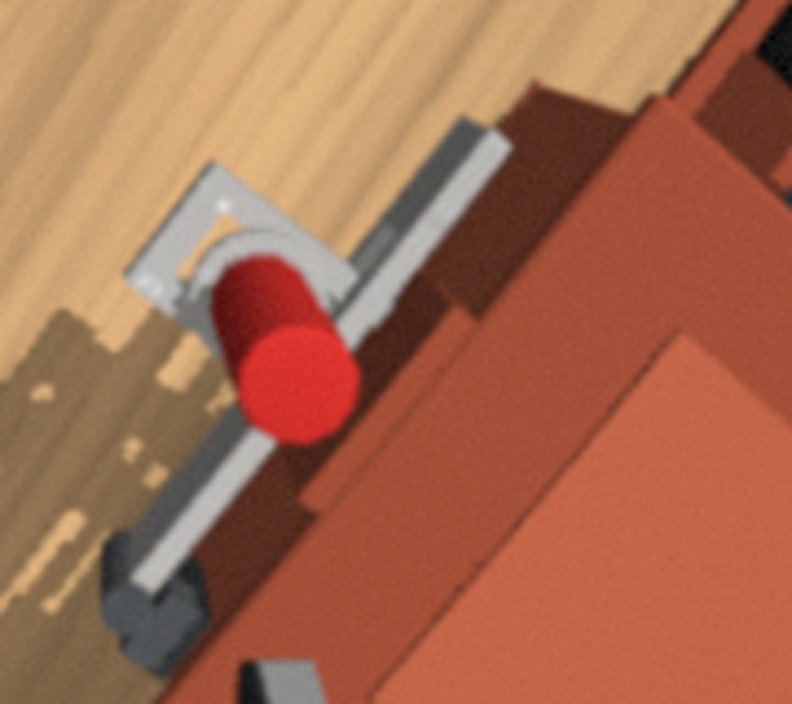

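```bash
python3 - <<'E'
from h import *
w=bot.read_camera("wrist")
A=lambda a,b,z:atz(w,300+a/4.4,140+b/4.4,z,True)
f=lambda p,q:np.degrees(np.arctan2(p[0]-q[0],p[1]-q[1]))
print("hasp",f(A(500,140,.075),A(147,580,.075)),"lid",f(A(655,97,.1),A(300,530,.1)), f(A(680,333,.1),A(375,700,.1)))
print(A(500,140,.075),A(147,580,.075))
E
```

```text
hasp 4.1447824431164 lid 4.7191632714303005 3.7481541183530913
[ 0.4949 -0.1263  0.075 ] [ 0.4861 -0.2473  0.075 ]
```

Request:
{"op": "apply_moves", "data": {"rows": [[[-0.5,2,-3.5],-5],[[0,2,-3],-5],[[0,2.5,-3],-5],[[0,3,-2.5],-5],[[0,3,-2],-5],[[0,3,-2],-5],[[0,3,-1],-5],[[0,2,-0.5],-5],[[0,1,0],-5],[[0,0,0],-5]]}}

```text
clock: 87.1
eef_pos: [0.4527, 0.1009, 0.2637]
ee_rot: [0.063, 1.579, -0.079]
ft_force: [0.3, 0.5, 0.2]
finger_gap: 0.35
```

```bash
python3 tl.py; python3 - <<'E'
from h import *
w=bot.read_camera("wrist"); save(w,"wL1"); s=bot.read_camera("scene"); save(s,"sL1",(240,180,440,320),4); t=bot.read_camera("top"); save(t,"tL1",(180,180,520,320),2.3)
for k,g in dict(a=(.611,.158),b=(.601,-.041),c=(.609,.056)).items():
  for p,f in((w,True),(s,False)):
    m=tagmask(p,k,proj(p,(*g,.102),f),60 if f else 22)
    if m.sum()>40:
      for z0 in(.082,.084,.088,.092): print(k,f,m.sum(),z0,np.array(fittag([(p,m,f)],*g,-.07,z0)))
E
```

```text
tilt [-0.0098 -0.0094 -0.9999] pos [0.4527 0.1009 0.2637] t 87.1 qd [ 0.0252  0.0109  0.0014 -0.0054  0.0069 -0.8953]
a False 249 0.082 [ 0.6106  0.1598 -0.1453  0.1511]
a False 249 0.084 [ 0.6132  0.1584 -0.1458  0.1545]
a False 249 0.088 [ 0.6179  0.1558 -0.1491  0.158 ]
a False 249 0.092 [ 0.6221  0.1533 -0.1458  0.1665]
b False 223 0.082 [ 0.6004 -0.0385 -0.0843  0.141 ]
b False 223 0.084 [ 0.6029 -0.0392 -0.0866  0.1442]
b False 223 0.088 [ 0.6079 -0.0405 -0.0947  0.1511]
b False 223 0.092 [ 0.6122 -0.0418 -0.0927  0.1576]
c True 742 0.082 [ 0.6099  0.056  -0.0704  0.1001]
c True 742 0.084 [ 0.6086  0.0563 -0.071   0.1068]
c True 742 0.088 [ 0.6061  0.0569 -0.0799  0.1207]
c True 742 0.092 [ 0.6037  0.0575 -0.082   0.1366]
c False 217 0.082 [ 0.6112  0.0577 -0.1534  0.2014]
c False 217 0.084 [ 0.6136  0.0567 -0.1451  0.2047]
c False 217 0.088 [ 0.618   0.0551 -0.1559  0.211 ]
c False 217 0.092 [ 0.6226  0.0532 -0.1588  0.2152]
```

View pics/wL1.png

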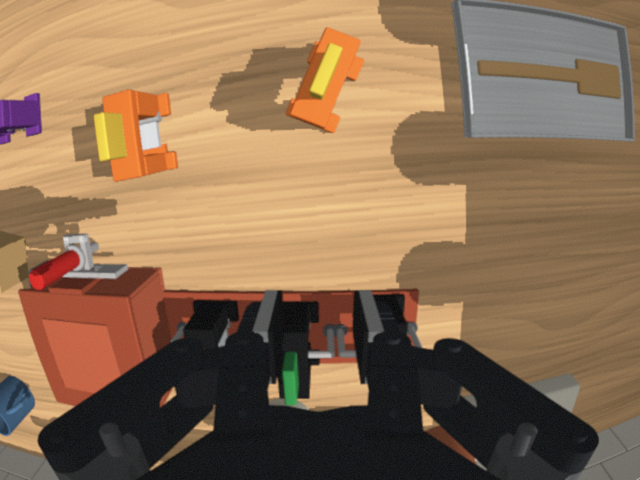

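View pics/sL1.png

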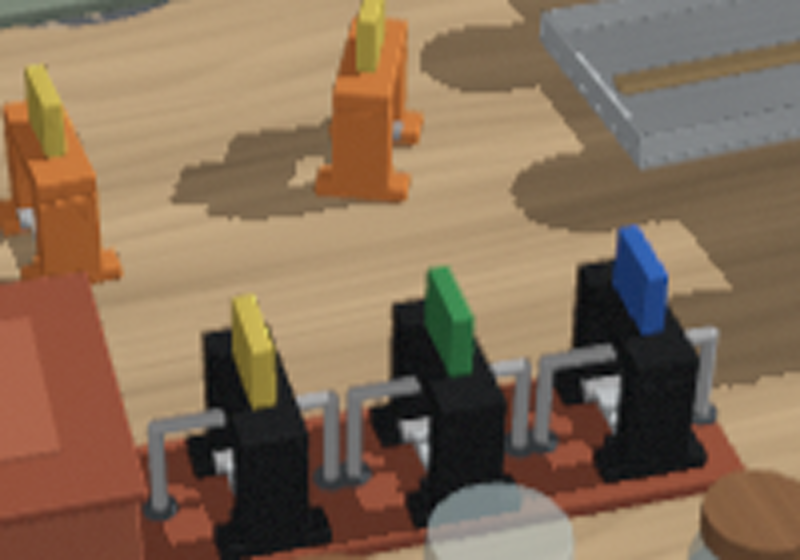

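View pics/tL1.png

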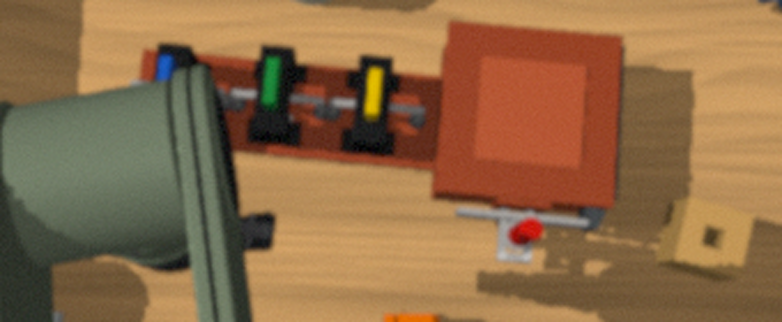

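```bash
python3 -c "
from cell import bot
print(bot.sign_off())"
```

```text
the job is handed in; nothing more can be done
None
```

The caddy is packed and handed in at about 87 s of the 210 s allowed.

**Clips:** All three clips (blue, green and yellow tag) were on the bench. They are on eyes 3, 2 and 1 in that order, each pressed down onto the ledge. The blue one was knocked about 2 cm aside after I had snapped it on. I moved it back to the middle of its eye. In the last pictures all three stand upright. The fitted tag heights match clips standing on the ledge, and the gates look shut, though I judged the gates by eye only.

**Caddy:** I stood the cup upright inside and saw it standing there before the lid was pushed over. The lid sank shut. I swung the hasp closed until it resisted at about 9 N, and its line lies parallel to the lid edge (4.1° against 3.7–4.7°). The pin stands upright in the staple with its collar down. At release the gripper was at the same height as when the collar sat on its stand, which has the same top height as the staple.

**Disagreements in the checks:**
- My last fits of clip angle from the scene camera were rough. The blue and green clips read about 4° away from the eye line, while the wrist view of the green clip agreed with it.
- The gripper tilted up to 11° during the run. I corrected it to about 1° before picking up the pin.
- Nothing else showed as disturbed: the tumbler and jar looked untouched in every picture, though I did not measure their positions at the end.

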